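# Refill and lock the cleaning-tablet dispenser

### The job

Refill the cleaning-tablet dispenser: first take the pot lid off it and lay the lid on the round bamboo board, put every tablet from the plate into the clear tube, press the stack with the wooden rod until it bottoms out firmly, and put the rod back upright in its stand. Then lay the blue cover bar squarely over the dispenser with its slot lined up with the bracket's slot, drop the thumbscrew through both slots until its flange lies on the bar, and turn it a quarter turn so that its wing ends up across the bar. Leave the other kitchen things where they are.

Things in the scene. Friction and masses are not known exactly. Their poses are not given: they have to be found in the camera images.
- pot_lid: stainless pot lid, 160 mm across, flat underneath, 0.25 kg, with a black round knob 28 mm across whose sides run from 26 to 46 mm above the underside. Origin: centre of the underside, z up. At the start it lies across the top of the dispenser.
- board: round bamboo board, 200 mm across, 14 mm thick, fixed. Origin: centre of its underside.
- dispenser: tablet dispenser, fixed: white base 176 x 70 x 8 mm, long side along its x; a clear square upright tube (36 mm inside, 44 outside) at x = +50 mm, a hollow white tower 60 x 44 mm topped by a blue bracket plate at x = -50 mm. Both tops are level, 122 mm above the counter. Origin: centre of the underside of the base, z up.
- tube_mouth (a point): centre of the tube's open top, 122 mm above the counter; axes as the dispenser's.
- bracket_slot (a point): centre of the slot through the bracket plate, at the plate's upper face, 122 mm above the counter. The slot is 28 mm long (along the dispenser's x) and 13 mm wide; the plate is 6 mm thick and hollow space lies beneath it. Axes as the dispenser's.
- follower (a joint): the red follower plate in the tube, on which the tablets rest: 0 = up, its top 44 mm above the counter (78 mm below the mouth); 0.030 = bottomed out, its top 14 mm above the counter. It is held by friction: about 7 N of push moves it down, it does not spring back.
- tablet1: green round cleaning tablet, 30 mm across, 18 mm tall, 22 g. Origin: centre of its underside, z up. Starts on the white plate. May be absent (then None): only two to four tablets are there.
- tablet2: green round cleaning tablet, 30 mm across, 18 mm tall, 22 g. Origin: centre of its underside, z up. Starts on the white plate. May be absent (then None): only two to four tablets are there.
- tablet3: green round cleaning tablet, 30 mm across, 18 mm tall, 22 g. Origin: centre of its underside, z up. Starts on the white plate. May be absent (then None): only two to four tablets are there.
- tablet4: green round cleaning tablet, 30 mm across, 18 mm tall, 22 g. Origin: centre of its underside, z up. Starts on the white plate. May be absent (then None): only two to four tablets are there.
- plate: round white plate, flat, 200 mm across, 8 mm thick, fixed. Origin: centre of its underside.
- rod: wooden packing rod standing upright: foot 28 mm across and 12 mm tall, then a round shaft 18 mm across up to 130 mm; 70 g. Origin: centre of the underside of the foot, z along the rod, up.
- rod_stand: dark wooden stand for the rod, 56 x 56 x 46 mm, fixed, with a square well 36 mm wide whose floor is 6 mm above the counter. Origin: centre of its underside.
- cover: blue cover bar, 160 x 44 x 6 mm, long side along its x, 0.12 kg, flat on the counter; on its middle a white upright grip 34 mm long (x), 12 mm thick (y), from the bar's top to 32 mm above its underside. Origin: centre of its underside, z up. Slot at x = -50 mm, closed end (covers the tube) at x = +50 mm.
- cover_slot (a point): centre of the slot through the cover bar, at its underside; slot 28 mm long (along the cover's x) and 13 mm wide.
- cover_cap (a point): point on the underside of the cover bar's closed end that belongs over the middle of the tube mouth.
- thumbscrew: quarter-turn screw, 40 g: brass flange 32 mm wide, 5 thick; on it a yellow upright wing 32 long (its x), 10 thick (y), up to 29 mm above flange underside; below, a shank 8 mm thick ending in a rounded cross bar 22 long (x), 8 thick, from 14.5 to 22.5 mm below flange underside: passes a slot only with wing along slot. Origin: centre of flange underside, z up. Starts hanging by its flange in its stand.
- screw_stand: dark wooden stand for the thumbscrew, 52 x 52 x 40 mm, fixed, with a square well 26 mm wide. Origin: centre of its underside.
- spatula: the orange spatula, 280 mm long, lying flat. Bystander: leave it where it is. Origin: its base, or where it lies.
- spice_jar: a spice jar with a red cap, 48 mm wide, 100 mm tall. Bystander: leave it where it is. Origin: its base, or where it lies.
- mug: a blue mug, 80 mm wide, 90 mm tall. Bystander: leave it where it is. Origin: its base, or where it lies.
- dip_bowl: a small terracotta bowl, 100 mm wide, 40 mm tall. Bystander: leave it where it is. Origin: its base, or where it lies.
- wood_spoon: a dark wooden spoon, 240 mm long, lying flat. Bystander: leave it where it is. Origin: its base, or where it lies.
Things that resemble listed ones, but are neither listed nor needed, are in the scene too. Leave any purple or yellow look-alike of the pot_lid alone.

How it is judged:
On the way, in this order (a step that is already met when the one before it is completed fails the run):
1. the pot lid lies on the bamboo board (horizontal distance between pot_lid and board below 0.05 m and z of pot_lid in the frame of board below 0.02 m and angle between pot_lid's own z axis and vertical below 0.08 rad), for 0.2 s.
2. every tablet is in the tube (horizontal distance between each of tablet1, tablet2, tablet3, tablet4 and tube_mouth below 0.015 m and z of each of tablet1, tablet2, tablet3, tablet4 in the frame of tube_mouth below -0.012 m), for 0.2 s.
3. the rod has pressed the stack until the follower bottoms out (value of joint follower above 0.0275 m and (contact force between rod and tablet1 above 2 N or contact force between rod and tablet2 above 2 N or contact force between rod and tablet3 above 2 N or contact force between rod and tablet4 above 2 N)), for 0.05 s.
4. the cover bar lies on the dispenser with the two slots lined up (distance between cover_slot and bracket_slot below 0.008 m and angle between the x axis of cover and the x axis of dispenser, either way round below 0.12 rad and horizontal distance between cover_cap and tube_mouth below 0.014 m and angle between cover's own z axis and vertical below 0.06 rad), for 0.2 s.
5. the thumbscrew is through both slots, its flange on the bar (all of step 4 and z of thumbscrew in the frame of cover between 0.003 and 0.0095 m and horizontal distance between thumbscrew and bracket_slot below 0.012 m and angle between thumbscrew's own z axis and vertical below 0.2 rad), for 0.2 s.
At the end, for the whole second after the job is handed in: Lid flat on board (centres within 50 mm); tablets in tube, follower within 3 mm of bottom; rod upright in its stand; bar flat, slots within 8 mm, within 0.12 rad of the dispenser; screw through both, flange within 3.5 mm of the bar, wing within 0.4 rad of square across; all at rest (all of step 1 and all of step 5 and horizontal distance between each of tablet1, tablet2, tablet3, tablet4 and tube_mouth below 0.015 m and z of each of tablet1, tablet2, tablet3, tablet4 in the frame of tube_mouth below -0.048 m and value of joint follower above 0.027 m and horizontal distance between rod and rod_stand below 0.012 m and z of rod in the frame of rod_stand below 0.012 m and angle between rod's own z axis and vertical below 0.2 rad and angle between the x axis of thumbscrew and the y axis of dispenser, either way round below 0.4 rad and linear speed of each of thumbscrew, cover, rod, pot_lid below 0.02 m/s); the robot touches nothing.
It fails at once if a bystander was moved more than 40 mm (distance of any of spatula, spice_jar, mug, dip_bowl, wood_spoon from where it was at the start of the episode above 0.04 m).
Of tablet1, tablet2, tablet3, tablet4 only 2 to 4 are there at a start; the rules pass over those that are not, and their reading is None.
At some moment in a run one of tablet1, tablet2, tablet3, tablet4 may be knocked a few centimetres aside while the robot is not near it.
It also fails if it takes over 210 s, if anything falls off the work surface, if the arm or the gripper's body presses on something with over 40 N, if the wrist force passes 120 N, or if a joint passes its speed limit or range.

### The arm

A 6-joint arm with a two-finger parallel gripper is mounted at the origin on the work surface. World frame = base frame: x ahead of the robot, y to its left, z up, the work surface at z = 0. Lengths are in m, angles in rad, forces in N, time in s.
With the tool pointing down it reaches from about 0.35 to 0.85 m from the base axis. Payload 8.1 kg.
Tool frame: the origin (TCP) lies midway between the tips of the shut fingers; the grasp point (between the pads) lies env.pinch_z behind it (env.pinch_z is the distance from the TCP to the grasp point, in m); y points along the fingers, z is the direction in which the jaws open and shut, and the axes are right-handed (so a half turn about y gives the same grasp; the last joint's range is limited). The gripper opens to 93 mm and grips with 3 to 60 N. Pads are 15 mm wide; open, the fingers measure 128 mm over their backs; the gripper's body (75 mm by 188 mm) begins 65 mm behind the grasp point.
Start: joints at [1.207, 0.13, 1.488, -0, 1.523, -0.085], TCP at [0.165, 0.577, 0.219] pointing down, gripper open.
Joint ranges: [-2.96, 2.96], [-0.89, 2.26], [0.02, 2.5], [-1.34, 4.48], [0, 2.73], [-2.66, 2.66]. Speed limits (rad/s): [2.39, 2.39, 2.79, 3.14, 3.14, 3.14].

### API

Orientations are given as a unit quaternion [x, y, z, w].
In Python, from station import env, vision, finder gives the robot as it stands.
- The arm moves only by the tool play_rows, never from a script. Its argument "series" is a list of rows, each a list of 3 entries, a list of its own where there are three numbers: the shift along the tool's x, y, z scaled (see below), then the turn, a rotation vector about the tool's x, y, z scaled (see below), then the closure, from 0 (fully open) to 1 (shut). In form: [[[dx, dy, dz], [rx, ry, rz], grip], ...]. A call has 1 to 10 rows; each row shifts and turns the commanded pose from where the row before left it, along the tool's axes as they then stand; what a row does not reach is not made up. The controller multiplies each number of a shift by 40 mm and each number of a turn by 0.08 rad. A row lasts 1/10 s, in which the tool goes at most 50 mm and 8.59 degrees, less where a joint would pass 70% of its speed; a pose out of reach is approached as far as the arm can. A call with a number of a shift or a turn outside -1 to 1 is refused whole. A call with a gripper value outside its range is refused whole. The fingers move at their own pace and stop on an object; "squeeze" is the grip in N (left out, the last holds). Time passes only in rows, so rows that do not move let the fingers close. It gives the time, the measured TCP pose, the force and the opening at its end, in the units of the state.
- env.sense(): the state, without advancing time (a new reading comes with each control period).
- vision.grab_frame(name): name is "scene" or "top" or "wrist"; returns a dict with "img" (420x560x3 uint8, red, green, blue), "intrinsics" (3x3 intrinsics, pixels), "eye" and "attitude" of the camera in the world; the wrist camera has in their place "T_tool_cam" (4x4, takes a point from camera to tool coordinates, whose origin is the TCP and whose axes are the tool frame's). Camera axes: x right, y down, z forward; pixel columns grow to the right and rows downward; lengths in m; the calibration is good to about 2 mm. A picture is of the moment at which its call begins: read the wrist's pose just before it. There is no depth.
- env.hand_in(): hands the job in, once; it reports no verdict.
Trained networks look in the newest picture that a camera, given by its name, has taken for a name from the list of things; names that differ only in an ending like _2 or _b are one class to them, and where a whole thing is asked for, a point or a joint stands for the part that bears it (a point fixed in the world has none). Each returns a list of dicts, best first, with "confidence" (0 to 1); they miss things now and then, are a little off and sometimes report something else, mostly with a low value. They report only what shows in the picture. A call takes as long as a camera call. They do not tell look-alikes from the thing itself.
- finder.outline_of(camera, thing): "region" (420x560 bool, what is visible of it) and "rect" ([left, top, right, bottom] in pixels, round what is visible of it).
- finder.tip_of(camera, thing): "location" ([column, row] in pixels: a listed point, or the origin of a listed thing).
The state is a dict: "t": time; "joint_pos": joint angles; "joint_vel": joint speeds; "joint_efforts": joint torques, N m; "tool_pos": TCP position; "ee_rot": TCP orientation; "wrist_force": force on the tool from outside, world axes, zero at the start; "wrist_torque": the same for the moment, N m; "finger_gap": opening from 0.0 (shut) to 1.0 (fully open).
Only numpy, scipy, OpenCV 4.12 (cv2) and the standard library are available. Lean on these libraries where they do the work, as an engineer would, in place of code of your own. Each camera call takes 0.05 s, during which the arm holds its last target.

## Working session

There is one attempt and no reset: what is moved stays moved. The work goes in short steps, Python scripts to look and compute and a tool call to move; the robot and the scene stay as the last step left them, time stands still between calls to the robot, and variables do not carry over. Pictures are saved under pics/ and viewed, and the job is handed in when it is done.

Besides the shell and the picture viewer there is one more tool, called after "Call:" as a command line: name --argument value ..., lists and objects as JSON in quotes. play_rows: Moves the arm, as the interface text tells. Shifts and turns lie within -1 to 1; 1 stands for 40 mm of shift or 0.08 rad of turn. Its arguments: {"type":"object","properties":{"series":{"type":"array","items":{"type":"array"}},"squeeze":{"type":"number"}},"required":["series"]}

```bash
ls; mkdir -p pics; python3 - <<'E'
from station import env,vision,finder
import cv2,numpy as np
s=env.sense();print({k:np.round(v,3).tolist() for k,v in s.items()},env.pinch_z)
for n in ["scene","top","wrist"]:
    f=vision.grab_frame(n);cv2.imwrite(f"pics/a_{n}.png",f["img"][:,:,::-1])
    print(n,{k:np.round(v,4).tolist() for k,v in f.items() if k!="img"})
E
```

```text
pics
{'t': 0.0, 'joint_pos': [1.207, 0.131, 1.489, -0.0, 1.523, -0.085], 'joint_vel': [0.001, -0.001, -0.0, 0.0, -0.002, -0.001], 'joint_efforts': [0.001, -55.986, -49.175, 0.077, 0.036, -0.0], 'tool_pos': [0.165, 0.576, 0.218], 'ee_rot': [0.701, -0.098, 0.098, -0.7], 'wrist_force': [-0.328, 0.499, -0.149], 'wrist_torque': [-0.022, -0.038, -0.04], 'finger_gap': 1.001} 0.0188
scene {'intrinsics': [[510.3796, 0.0, 277.7256], [0.0, 510.3796, 206.2316], [0.0, 0.0, 1.0]], 'eye': [1.1552, 0.5025, 1.1503], 'attitude': [0.3849, 0.8599, -0.3057, -0.1376]}
top {'intrinsics': [[430.8607, 0.0, 280.8712], [0.0, 430.8607, 207.9159], [0.0, 0.0, 1.0]], 'eye': [0.2539, -0.0669, 1.3876], 'attitude': [-0.6998, 0.7078, -0.0698, 0.0674]}
wrist {'intrinsics': [[294.7925, 0.0, 277.2073], [0.0, 294.7925, 207.5365], [0.0, 0.0, 1.0]], 'T_tool_cam': [[-0.0006, 0.9669, 0.2552, -0.0705], [0.0001, -0.2552, 0.9669, -0.1664], [1.0, 0.0006, 0.0, -0.0005], [0.0, 0.0, 0.0, 1.0]]}
```

View pics/a_scene.png

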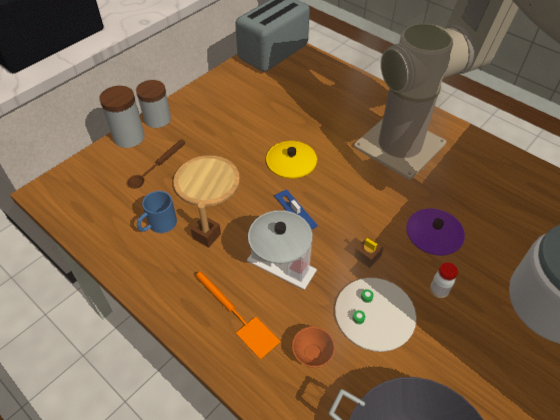

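View pics/a_top.png

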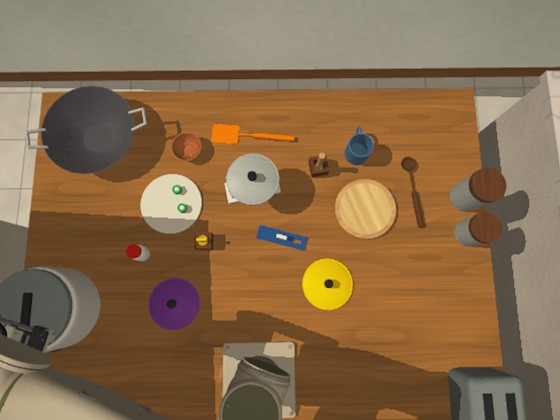

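View pics/a_wrist.png

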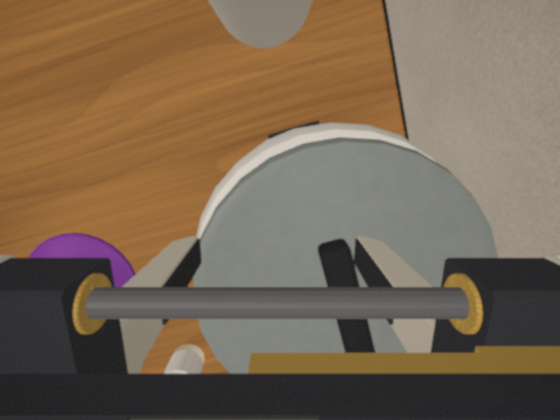

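```bash
cat > h.py <<'E'
from station import env,vision,finder
import cv2,numpy as np
from scipy.spatial.transform import Rotation as R
np.set_printoptions(suppress=True,precision=4)
def tool():
    s=env.sense(); return s,np.array(s["tool_pos"]),R.from_quat(s["ee_rot"]).as_matrix()
def cam(n):
    s,p,Rm=tool(); f=vision.grab_frame(n); K=f["intrinsics"]
    if n=="wrist":
        T=np.array(f["T_tool_cam"]); eye=p+Rm@T[:3,3]; A=Rm@T[:3,:3]
    else: eye=np.array(f["eye"]); A=R.from_quat(f["attitude"]).as_matrix()
    return dict(img=f["img"],K=np.array(K),eye=eye,A=A)
def ray(c,px):
    d=c["A"]@np.linalg.inv(c["K"])@np.array([px[0],px[1],1.]); return c["eye"],d/np.linalg.norm(d)
def atz(c,px,z):
    e,d=ray(c,px); return e+d*(z-e[2])/d[2]
def proj(c,P):
    q=(np.atleast_2d(P)-c["eye"])@c["A"]; q=q@c["K"].T; return q[:,:2]/q[:,2:]
def tri(rs):
    A=np.zeros((3,3));b=np.zeros(3)
    for e,d in rs:
        M=np.eye(3)-np.outer(d,d);A+=M;b+=M@e
    return np.linalg.solve(A,b)
def save(img,name,crop=None,s=1):
    if crop: img=img[crop[1]:crop[3],crop[0]:crop[2]]
    cv2.imwrite("pics/"+name,cv2.resize(np.ascontiguousarray(img[:,:,::-1]),None,fx=s,fy=s,interpolation=cv2.INTER_CUBIC))
def move(target,yaw=None):
    """print what shift in tool axes (units of 40mm) to go to TCP target; yaw: world angle of tool z axis"""
    s,p,Rm=tool(); d=Rm.T@(np.array(target)-p)
    print("shift units",np.round(d/0.04,3),"tcp",p,"y axis",Rm[:,1],"zyaw",np.arctan2(Rm[1,2],Rm[0,2]))
    if yaw is not None:
        z=np.array([np.cos(yaw),np.sin(yaw),0]);y=np.array([0,0,-1.]);Rt=np.stack([np.cross(y,z),y,z],1)
        print("turn units",np.round(R.from_matrix(Rm.T@Rt).as_rotvec()/0.08,3))
        return Rt
E
python3 - <<'E'
from h import *
C={n:cam(n) for n in ["scene","top"]}
s,p,Rm=tool();print(Rm)
for t in "pot_lid board dispenser tube_mouth bracket_slot tablet1 plate rod rod_stand cover cover_slot cover_cap thumbscrew screw_stand spatula spice_jar mug dip_bowl wood_spoon".split():
    for n in C:
        r=finder.tip_of(n,t); print(t,n,[(np.round(q["location"],1).tolist(),round(q["confidence"],2)) for q in r[:4]])
    a=finder.tip_of("scene",t);b=finder.tip_of("top",t)
    if a and b: print("   tri",tri([ray(C["scene"],a[0]["location"]),ray(C["top"],b[0]["location"])]), atz(C["top"],b[0]["location"],0))
E
```

```text
[[ 0.9614 -0.0003  0.2752]
 [-0.2752 -0.0009  0.9614]
 [-0.0001 -1.     -0.0009]]
pot_lid scene [([281.4, 235.0], 0.97), ([291.2, 157.9], 0.95), ([433.2, 231.2], 0.63)]
pot_lid top [([173.4, 304.8], 0.94), ([326.3, 284.9], 0.89), ([255.4, 177.8], 0.78)]
   tri [0.3928 0.1117 0.1017] [0.2205 0.2681 0.    ]
board scene [([207.7, 181.0], 0.75), ([164.7, 222.6], 0.28)]
board top [([364.4, 210.0], 0.69), ([236.9, 179.3], 0.57)]
   tri [ 0.5184 -0.3488 -0.0068] [ 0.5169 -0.3471  0.    ]
dispenser scene [([276.9, 262.4], 0.7)]
dispenser top []
tube_mouth scene [([297.1, 250.4], 0.74)]
tube_mouth top [([183.5, 208.5], 0.6), ([317.1, 168.0], 0.55), ([231.8, 180.3], 0.5)]
   tri [0.5556 0.147  0.1472] [0.5285 0.2462 0.    ]
bracket_slot scene [([308.5, 224.1], 0.67)]
bracket_slot top []
tablet1 scene [([292.1, 212.7], 0.74), ([358.7, 316.6], 0.62), ([369.7, 296.7], 0.52)]
tablet1 top [([183.2, 208.3], 0.45), ([178.9, 188.2], 0.42)]
   tri [0.539  0.1205 0.2544] [0.5292 0.2472 0.    ]
plate scene [([371.6, 311.4], 0.6)]
plate top [([169.4, 201.1], 0.84)]
   tri [0.554  0.2855 0.0119] [0.5538 0.
[... 1214 characters left out ...]
0.7834 0.0121 0.    ]
spice_jar scene [([438.1, 287.6], 0.66)]
spice_jar top [([144.8, 249.8], 0.82)]
   tri [0.3915 0.3657 0.0124] [0.3944 0.3664 0.    ]
mug scene [([161.7, 221.6], 0.58)]
mug top [([359.3, 155.2], 0.77), ([252.6, 179.6], 0.48)]
   tri [ 0.7097 -0.3418 -0.0173] [ 0.7047 -0.3391  0.    ]
dip_bowl scene [([309.4, 352.1], 0.93), ([230.6, 312.3], 0.65)]
dip_bowl top [([189.8, 149.4], 0.87), ([409.9, 194.0], 0.18)]
   tri [ 0.7336  0.231  -0.0041] [0.7313 0.2315 0.    ]
wood_spoon scene [([157.3, 164.5], 0.92), ([374.8, 312.9], 0.42)]
wood_spoon top [([413.7, 188.5], 0.72), ([281.8, 235.9], 0.71), ([180.0, 190.5], 0.56)]
   tri [ 0.5839 -0.5092  0.0066] [ 0.5875 -0.5141  0.    ]
```

```bash
python3 - <<'E'
from h import *
C={n:cam(n) for n in ["scene","top"]}
save(C["scene"]["img"],"b_scene.png",(180,140,460,350),2.8)
save(C["top"]["img"],"b_top.png",(120,120,400,320),2.8)
L=tri([ray(C["scene"],[280.5,229]),ray(C["top"],[252,176.5])]);print("knob",L)
print(tri([ray(C["scene"],[281.4,235]),ray(C["top"],[255.4,177.8])]))
E
```

```text
knob [0.5939 0.0124 0.148 ]
[0.5939 0.0084 0.1211]
```

View pics/b_scene.png

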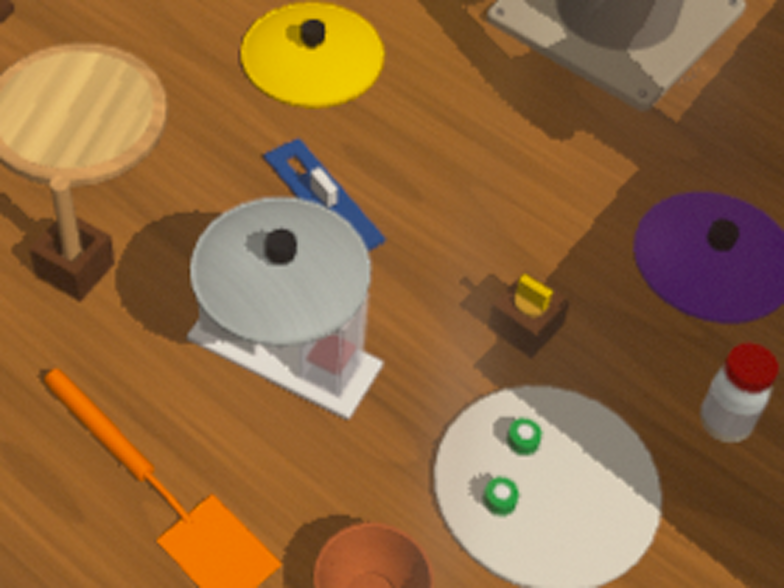

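View pics/b_top.png

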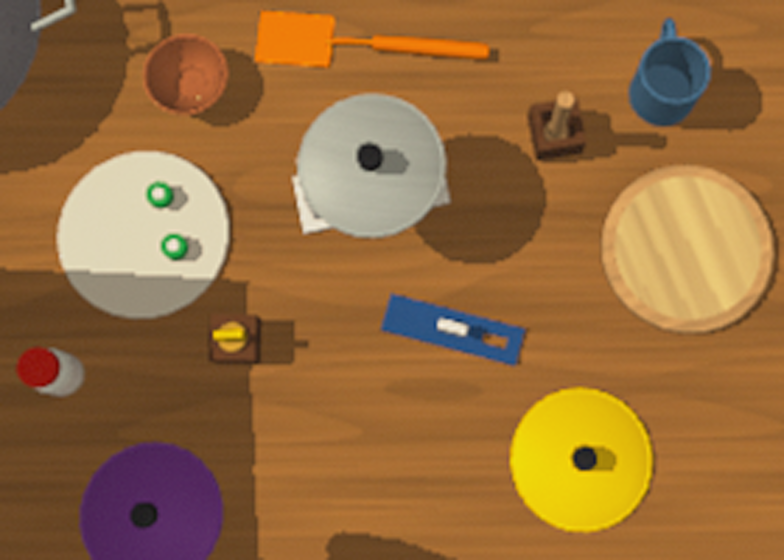

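Call:
play_rows --series '[[[0,-1,0],[0,0,0],0],[[0,-1,0],[0,0,0],0],[[0.88,0,-0.66],[0,0,0],0],[[0.88,0,-0.66],[0,0,0],0],[[0.88,0,-0.66],[0,0,0],0],[[0.88,0,-0.66],[0,0,0],0],[[0.88,0,-0.66],[0,0,0],0],[[0.88,0,-0.66],[0,0,0],0],[[0.88,0,-0.66],[0,0,0],0],[[0.88,0,-0.66],[0,0,0],0]]'

```text
t: 5.15
tool_pos: [0.3785, 0.2948, 0.2989]
ee_rot: [-0.7, 0.098, -0.098, 0.7]
wrist_force: [0.7, 1.5, -0.3]
finger_gap: 0.994
```

Call:
play_rows --series '[[[0.88,0,-0.66],[0,0,0],0],[[0.88,0,-0.66],[0,0,0],0],[[0.88,0,-0.66],[0,0,0],0],[[0.88,0,-0.66],[0,0,0],0],[[0.88,0,-0.66],[0,0,0],0],[[0.88,0,-0.66],[0,0,0],0],[[0.88,0,-0.66],[0,0,0],0],[[0.8,0,-0.6],[0,0,0],0],[[0,0,0],[0,0,0],0],[[0,0,0],[0,0,0],0]]'

```text
t: 6.15
tool_pos: [0.588, 0.0181, 0.2981]
ee_rot: [-0.7, 0.099, -0.099, 0.7]
wrist_force: [-0.6, 1.1, -0.2]
finger_gap: 0.998
```

```bash
python3 - <<'E'
from h import *
c=cam("wrist");save(c["img"],"c_wrist.png")
for n in ["pot_lid","tube_mouth","bracket_slot"]:
  print(n,[(q["location"],q["confidence"],atz(c,q["location"],.122)) for q in finder.tip_of("wrist",n)])
move([.594,.0115,.25])
s=env.sense();print(s["joint_pos"],s["t"])
E
```

```text
pot_lid [([52.3, 13.9], 0.79, array([ 0.3458, -0.1526,  0.122 ])), ([273.1, 196.8], 0.65, array([0.5927, 0.0112, 0.122 ]))]
tube_mouth [([415.5, 95.7], 0.61, array([0.5271, 0.1924, 0.122 ])), ([49.2, 200.1], 0.44, array([ 0.5227, -0.2469,  0.122 ])), ([309.4, 280.4], 0.18, array([0.7112, 0.0252, 0.122 ]))]
bracket_slot [([220.6, 91.8], 0.58, array([ 0.4644, -0.011 ,  0.122 ])), ([109.0, 296.0], 0.48, array([ 0.6608, -0.2317,  0.122 ]))]
shift units [ 0.214  1.226 -0.161] tcp [0.5875 0.02   0.299 ] y axis [ 0.0005  0.0002 -1.    ] zyaw 1.2933745560346064
[-0.0532  0.0778  1.3993  0.0002  1.6639 -1.3466] 6.35
```

View pics/c_wrist.png

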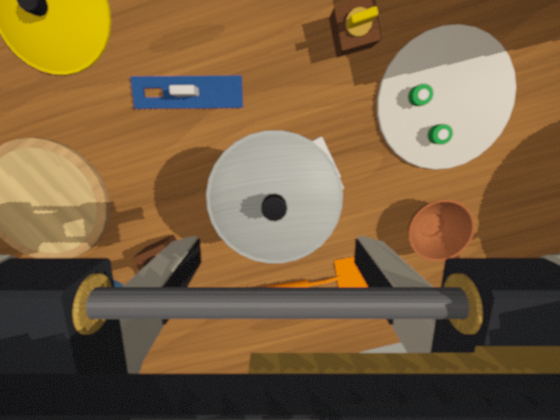

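```bash
python3 - <<'E'
from h import *
c=cam("wrist");k=atz(c,[274,208],.165);print(k)
move([k[0],k[1],.154])
E
```

```text
[0.5954 0.0138 0.165 ]
shift units [ 0.231  3.627 -0.098] tcp [0.5875 0.0201 0.2991] y axis [ 0.0006  0.0001 -1.    ] zyaw 1.2935479206458582
```

Call:
play_rows --series '[[[0.23,0.9,-0.11],[0,0,0],0],[[0,0.9,0],[0,0,0],0],[[0,0.9,0],[0,0,0],0],[[0,0.6,0],[0,0,0],0],[[0,0.3,0],[0,0,0],0],[[0,0,0],[0,0,0],1],[[0,0,0],[0,0,0],1],[[0,0,0],[0,0,0],1],[[0,0,0],[0,0,0],1],[[0,0,0],[0,0,0],1]]' --squeeze 30

```text
t: 7.4
tool_pos: [0.5962, 0.0122, 0.1559]
ee_rot: [-0.7, 0.098, -0.099, 0.7]
wrist_force: [-0.7, -0.0, -0.5]
finger_gap: 0.62
```

Call:
play_rows --series '[[[0,0,0],[0,0,0],1],[[0,0,0],[0,0,0],1],[[0,-0.2,0],[0,0,0],1],[[0,-0.5,0],[0,0,0],1],[[0,-0.8,0],[0,0,0],1]]'

```text
t: 7.9
tool_pos: [0.594, 0.0123, 0.2133]
ee_rot: [0.7, -0.1, 0.097, -0.7]
wrist_force: [0.8, 0.9, 0.1]
finger_gap: 0.192
```

```bash
python3 - <<'E'
from h import *
c=cam("wrist");save(c["img"],"d_wrist.png"); t=cam("top");save(t["img"],"d_top.png",(120,120,400,320),2.8)
print(env.sense()["finger_gap"])
b=finder.outline_of("top","board")
for q in b[:2]:
    m=q["region"];ys,xs=np.where(m);print(q["confidence"],xs.min(),xs.max(),ys.min(),ys.max(),atz(t,[(xs.min()+xs.max())/2,(ys.min()+ys.max())/2],.014))
move([.518,-.349,.2])
E
```

```text
0.102385415119831
0.57 334 395 179 238 [ 0.5192 -0.3448  0.014 ]
0.41 225 279 184 201 [0.5766 0.0208 0.014 ]
shift units [ 0.573  0.451 -9.226] tcp [0.5974 0.0121 0.2184] y axis [ 0.0058 -0.0004 -1.    ] zyaw 1.2920361561983587
```

View pics/d_top.png

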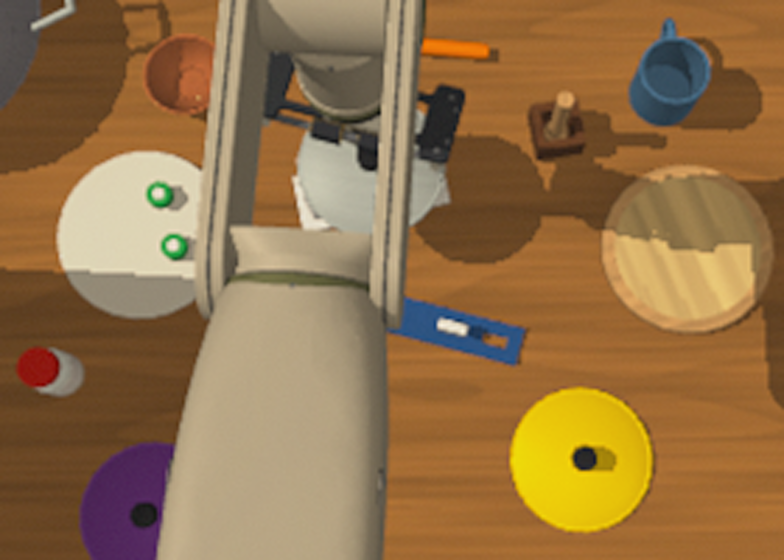

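View pics/d_wrist.png

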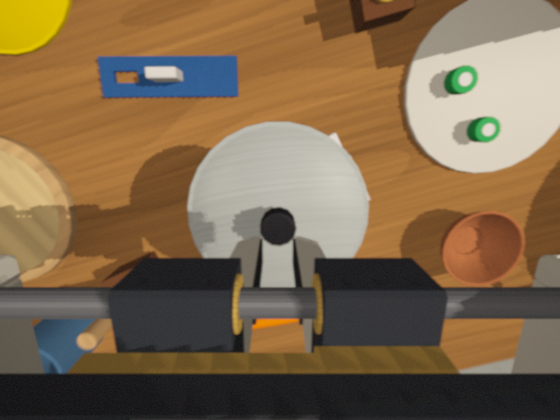

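Call:
play_rows --series '[[[0,0,0],[0,0,0],0.4],[[0,0,0],[0,0,0],0.4],[[0,0,0],[0,0,0],0.4],[[0,0,0],[0,0,0],0.4],[[0,0,0],[0,0,0],0.4],[[0,0,0],[0,0,0],0.4],[[0,0,0],[0,0,0],0.4],[[0,0,0],[0,0,0],0.4]]'

```text
t: 8.85
tool_pos: [0.5955, 0.0122, 0.2147]
ee_rot: [0.7, -0.098, 0.098, -0.7]
wrist_force: [-0.2, 0.3, 0.3]
finger_gap: 0.595
```

```bash
python3 - <<'E'
from h import *
c=cam("wrist");save(c["img"],"e_wrist.png");k=atz(c,[278,227],.165);print(k)
move([k[0],k[1],.153]);print(env.sense()["finger_gap"])
E
```

```text
[0.5975 0.0117 0.165 ]
shift units [0.05  1.542 0.003] tcp [0.5956 0.0122 0.2147] y axis [ 0.0001 -0.     -1.    ] zyaw 1.2920561689624073
0.5943533600705007
```

View pics/e_wrist.png

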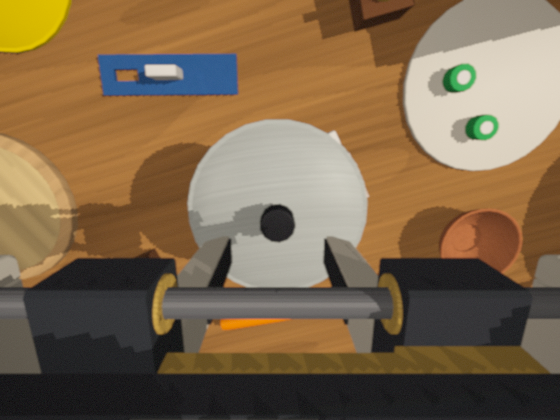

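Call:
play_rows --series '[[[0,0.7,0],[0,0,0],0.4],[[0,0.6,0],[0,0,0],0.4],[[0,0.25,0],[0,0,0],0.5],[[0,0,0],[0,0,0],1],[[0,0,0],[0,0,0],1],[[0,0,0],[0,0,0],1],[[0,0,0],[0,0,0],1],[[0,0,0],[0,0,0],1],[[0,0,0],[0,0,0],1],[[0,0,0],[0,0,0],1]]'

```text
t: 9.9
tool_pos: [0.5966, 0.0121, 0.1544]
ee_rot: [-0.7, 0.097, -0.099, 0.7]
wrist_force: [-1.2, -0.4, 6.3]
finger_gap: 0.293
```

Call:
play_rows --series '[[[0,0,0],[0,0,0],1],[[0,0,0],[0,0,0],1],[[0,0,0],[0,0,0],1],[[0,-0.2,0],[0,0,0],1],[[0,-0.3,0],[0,0,0],1],[[0,0,0],[0,0,0],1]]'

```text
t: 10.5
tool_pos: [0.5966, 0.0121, 0.1751]
ee_rot: [-0.7, 0.097, -0.099, 0.7]
wrist_force: [0.2, -0.6, -1.7]
finger_gap: 0.292
```

```bash
python3 - <<'E'
from h import *
c=cam("scene");save(c["img"],"f_scene.png",(180,140,460,350),2.8)
print(env.sense()["finger_gap"])
E
```

```text
0.2904321934882947
```

View pics/f_scene.png

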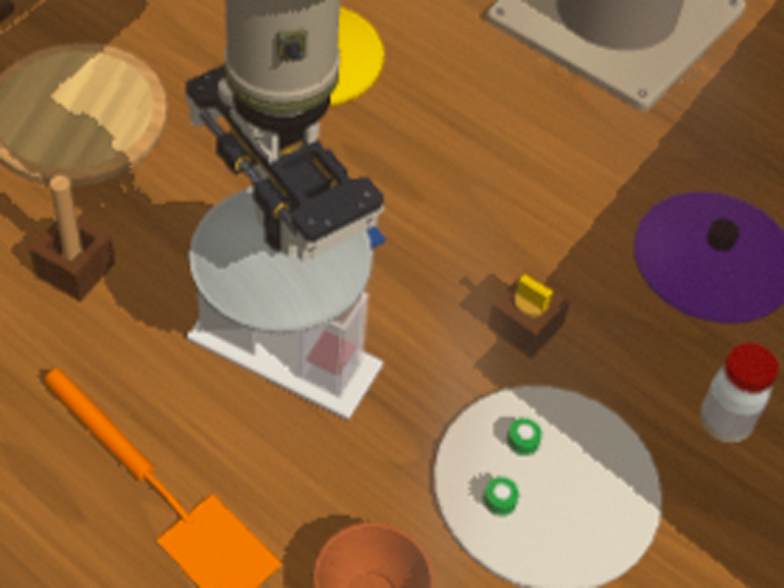

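Call:
play_rows --series '[[[0,-0.8,0],[0,0,0],1],[[0,-0.8,0],[0,0,0],1],[[0.06,0,-0.85],[0,0,0],1],[[0.06,0,-0.95],[0,0,0],1],[[0.06,0,-0.95],[0,0,0],1],[[0.06,0,-0.95],[0,0,0],1],[[0.06,0,-0.95],[0,0,0],1],[[0.06,0,-0.95],[0,0,0],1],[[0.06,0,-0.95],[0,0,0],1],[[0.06,0,-0.95],[0,0,0],1]]'

```text
t: 11.55
tool_pos: [0.5307, -0.2829, 0.2362]
ee_rot: [-0.7, 0.098, -0.098, 0.7]
wrist_force: [0.8, 0.2, -2.1]
finger_gap: 0.292
```

Call:
play_rows --series '[[[0.06,0,-0.95],[0,0,0],1],[[0.06,0,-0.7],[0,0,0],1],[[0,0,0],[0,0,0],1],[[0,0,0],[0,0,0],1]]'

```text
t: 11.95
tool_pos: [0.5174, -0.3465, 0.236]
ee_rot: [-0.7, 0.099, -0.098, 0.701]
wrist_force: [0.3, -0.6, -1.3]
finger_gap: 0.291
```

```bash
python3 - <<'E'
from h import *
c=cam("wrist");save(c["img"],"g_wrist.png");t=cam("scene");save(t["img"],"g_s.png")
print(env.sense()["finger_gap"])
move([.519,-.347,.048])
E
```

```text
0.2925995697128903
shift units [ 0.037  4.707 -0.037] tcp [ 0.5181 -0.3453  0.2363] y axis [-0.0003  0.0008 -1.    ] zyaw 1.29265429367251
```

View pics/g_s.png

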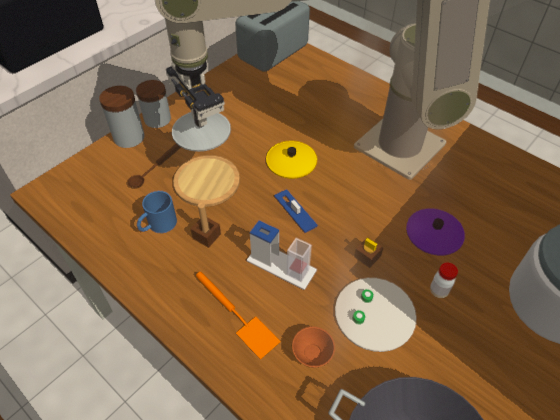

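Call:
play_rows --series '[[[0,0.9,0],[0,0,0],1],[[0,0.9,0],[0,0,0],1],[[0,0.9,0],[0,0,0],1],[[0,0.9,0],[0,0,0],1],[[0,0.7,0],[0,0,0],1],[[0,0.25,0],[0,0,0],1],[[0,0.1,0],[0,0,0],1],[[0,0,0],[0,0,0],1]]'

```text
t: 12.85
tool_pos: [0.5187, -0.3462, 0.0517]
ee_rot: [0.7, -0.098, 0.098, -0.7]
wrist_force: [0.3, -0.4, -1.7]
finger_gap: 0.292
```

Call:
play_rows --series '[[[0,0.05,0],[0,0,0],1],[[0,0,0],[0,0,0],1]]'

```text
t: 13.05
tool_pos: [0.5189, -0.347, 0.0504]
ee_rot: [0.701, -0.097, 0.099, -0.7]
wrist_force: [-0.1, 0.4, -2.3]
finger_gap: 0.293
```

Call:
play_rows --series '[[[0,0.06,0],[0,0,0],1],[[0,0.05,0],[0,0,0],1],[[0,0,0],[0,0,0],1]]'

```text
t: 13.35
tool_pos: [0.5185, -0.3468, 0.046]
ee_rot: [0.701, -0.098, 0.099, -0.7]
wrist_force: [-3.4, 1.9, 7.5]
finger_gap: 0.296
```

Contact (7.5 N). Release and rise.

Call:
play_rows --series '[[[0,0,0],[0,0,0],0.3],[[0,0,0],[0,0,0],0.3],[[0,0,0],[0,0,0],0.3],[[0,0,0],[0,0,0],0.3],[[0,0,0],[0,0,0],0.3],[[0,-0.5,0],[0,0,0],0.3],[[0,-0.9,0],[0,0,0],0.3],[[0,-0.9,0],[0,0,0],0.3],[[0,-0.9,0],[0,0,0],0.3],[[0,-0.9,0],[0,0,0],0.3]]'

```text
t: 14.35
tool_pos: [0.5177, -0.3461, 0.2096]
ee_rot: [-0.7, 0.098, -0.098, 0.7]
wrist_force: [0.8, 0.2, 0.6]
finger_gap: 0.701
```

```bash
python3 - <<'E'
from h import *
C={n:cam(n) for n in ["scene","top","wrist"]}
save(C["scene"]["img"],"h_scene.png",(120,120,400,330),2.8);save(C["top"]["img"],"h_top.png",(120,120,400,320),2.8)
for t in ["tube_mouth","bracket_slot","dispenser","tablet1","rod_stand","thumbscrew"]:
  for n in ["scene","top"]:
    print(t,n,[(q["location"],round(q["confidence"],2)) for q in finder.tip_of(n,t)[:4]])
E
```

```text
tube_mouth scene [([298.5, 248.2], 0.65), ([311.2, 353.1], 0.27)]
tube_mouth top [([233.6, 181.0], 0.59), ([170.7, 202.3], 0.21)]
bracket_slot scene [([264.4, 231.7], 0.9), ([304.4, 225.1], 0.51), ([208.0, 172.1], 0.35)]
bracket_slot top [([266.0, 176.8], 0.81), ([363.9, 210.4], 0.39), ([254.9, 184.9], 0.28)]
dispenser scene [([279.8, 266.6], 0.79)]
dispenser top [([250.6, 186.5], 0.78), ([233.3, 179.7], 0.64), ([267.2, 232.4], 0.38)]
tablet1 scene [([372.2, 247.7], 0.74), ([365.2, 297.3], 0.58), ([357.0, 319.9], 0.49), ([264.8, 228.4], 0.46)]
tablet1 top [([183.5, 207.2], 0.57), ([180.8, 188.3], 0.43)]
rod_stand scene [([206.1, 233.6], 0.78)]
rod_stand top [([318.6, 169.2], 0.52)]
thumbscrew scene [([369.5, 246.9], 0.41), ([232.0, 313.3], 0.17)]
thumbscrew top [([184.7, 208.4], 0.65), ([204.3, 243.5], 0.49), ([203.8, 246.0], 0.42)]
```

View pics/h_top.png

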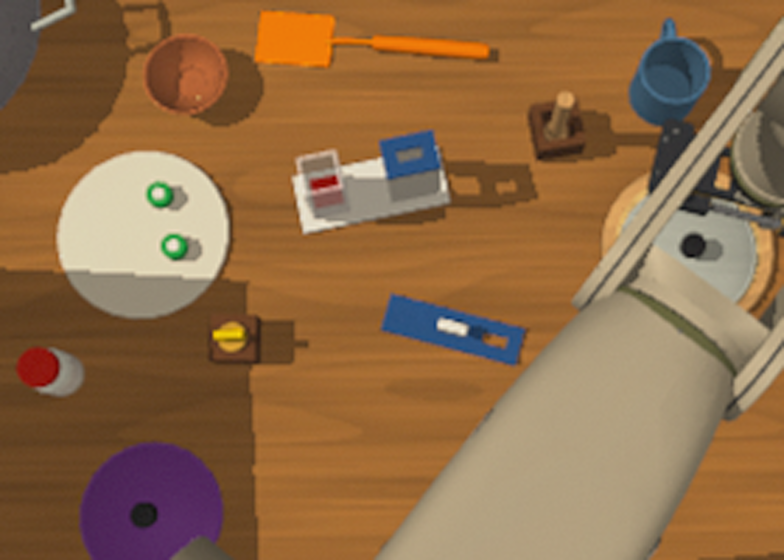

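View pics/h_scene.png

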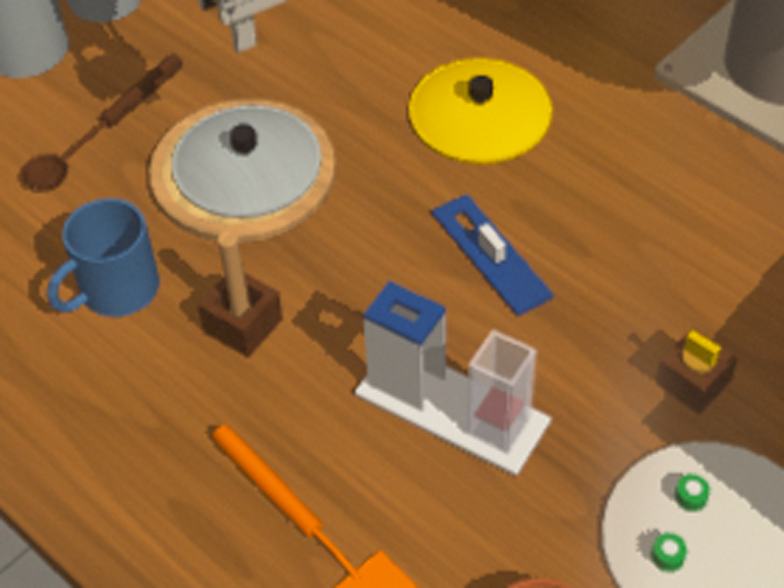

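```bash
python3 - <<'E'
from h import *
C={n:cam(n) for n in ["scene","top"]}
for n,l in (("scene",([298.5,248.2],[264.4,231.7])),("top",([233.6,181.],[266,176.8]))):
    a,b=[atz(C[n],q,.122) for q in l];d=a-b;print(n,a,b,np.hypot(d[0],d[1]),np.arctan2(d[1],d[0]),(a+b)/2)
E
```

```text
scene [0.5936 0.0711 0.122 ] [ 0.6123 -0.0246  0.122 ] 0.09753212991561258 1.7640385307548387 [0.6029 0.0233 0.122 ]
top [0.5876 0.0697 0.122 ] [ 0.5997 -0.0286  0.122 ] 0.09896967615790364 1.693156503649061 [0.5936 0.0206 0.122 ]
```

Call:
play_rows --series '[[[0,-1,0],[0,0,0],0.3],[[0,-1,0.2],[0,0,0],0.3],[[0,0,0.9],[0,0,0],0.3],[[0,0,0.9],[0,0,0],0.3],[[0,0,0.9],[0,0,0],0.3],[[0,0,0.9],[0,0,0],0.3],[[0,0,0.9],[0,0,0],0.3],[[0,0,0.9],[0,0,0],0.3],[[0,0,0.9],[0,0,0],0.3],[[0,0,0.9],[0,0,0],0.3]]'

```text
t: 16.2
tool_pos: [0.5996, -0.0603, 0.2885]
ee_rot: [0.7, -0.098, 0.098, -0.7]
wrist_force: [0.4, 0.4, 0.1]
finger_gap: 0.7
```

Call:
play_rows --series '[[[-0.9,0,0.9],[0,0,0],0.3],[[-0.9,0,0.9],[0,0,0],0.3],[[-0.9,0,0.5],[0,0,0],0.3],[[-0.9,0,0],[0,0,0],0.3],[[0,0,0],[0,0,0],0.3],[[0,0,0],[0,0,0],0.3]]'

```text
t: 16.8
tool_pos: [0.487, 0.0651, 0.2888]
ee_rot: [-0.7, 0.097, -0.099, 0.7]
wrist_force: [0.9, -0.7, 0.4]
finger_gap: 0.701
```

```bash
python3 - <<'E'
from h import *
c=cam("wrist");save(c["img"],"i_wrist.png")
for n in ["tube_mouth","bracket_slot"]:
  print(n,[(q["location"],q["confidence"],atz(c,q["location"],.122)) for q in finder.tip_of("wrist",n)])
move([.6,.05,.3])
E
```

```text
tube_mouth [([302.8, 270.7], 0.95, array([0.5905, 0.0681, 0.122 ]))]
bracket_slot []
shift units [ 2.792 -0.287  0.431] tcp [0.4879 0.0642 0.2884] y axis [ 0.0006 -0.0001 -1.    ] zyaw 1.2911509473242413
```

View pics/i_wrist.png

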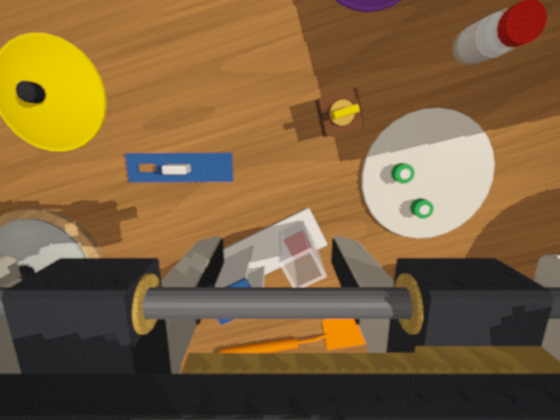

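```bash
python3 - <<'E'
from h import *
c=cam("wrist");save(c["img"],"j_w.png",(330,80,530,260),3.5)
a,b=[atz(c,q,.026) for q in ([402.5,173],[422,208.5])]
t=cam("top");print(a,b,[atz(t,q,.026) for q in ([177.5,189],[182.5,208])])
d=b-a;print(np.hypot(*d[:2]),np.arctan2(d[1],d[0]))
move([b[0],b[1],.1],1.2)
move([.5905,.0696,.16])
E
```

```text
[0.5292 0.2421 0.026 ] [0.5904 0.2612 0.026 ] [array([0.5881, 0.2619, 0.026 ]), array([0.525 , 0.2436, 0.026 ])]
0.06415573929000708 0.30165295405323966
shift units [1.106 4.703 5.442] tcp [0.4878 0.0642 0.2881] y axis [-0.0002 -0.     -1.    ] zyaw 1.2908910521898953
turn units [ 0.001  1.136 -0.002]
shift units [2.43  3.203 0.839] tcp [0.4878 0.0642 0.2881] y axis [-0.0002 -0.     -1.    ] zyaw 1.2908910521898953
```

View pics/j_w.png

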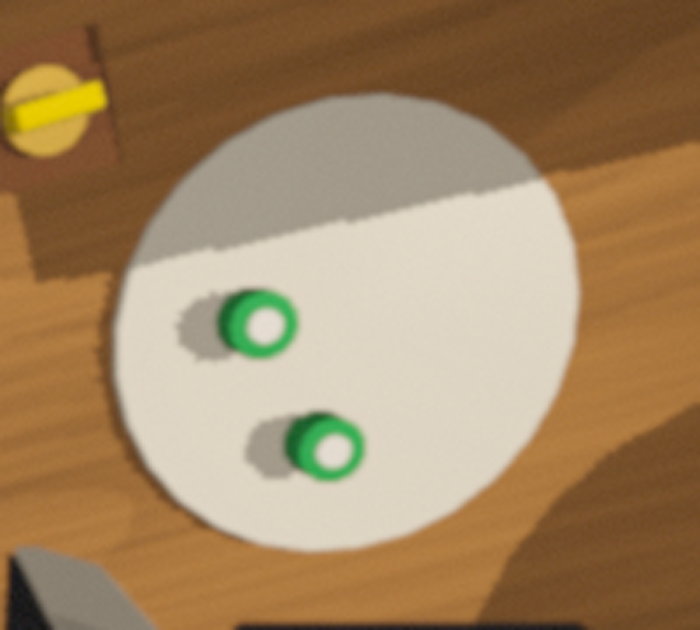

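Call:
play_rows --series '[[[0.25,0,0.9],[0,0,0],0.4],[[0.25,0,0.9],[0,0,0],0.4],[[0.2,0,0.9],[0,0,0],0.4],[[0.2,0.3,0.9],[0,0,0],0.4],[[0.2,0.6,0.9],[0,0,0],0.4],[[0,0.8,0.9],[0,0,0],0.4],[[0,0.9,0],[0,0,0],0.4],[[0,0.9,0],[0,0,0],0.4],[[0,0.6,0],[0,0,0],0.4],[[0,0,0],[0,0,0],0.4]]'

```text
t: 18.05
tool_pos: [0.5861, 0.2589, 0.1183]
ee_rot: [0.702, -0.101, 0.096, -0.699]
wrist_force: [0.3, -0.2, -1.5]
finger_gap: 0.597
```

```bash
python3 - <<'E'
from h import *
c=cam("wrist");save(c["img"],"k_w.png");print(env.sense()["finger_gap"])
print(finder.tip_of("wrist","tablet1")[:3])
E
```

```text
0.5977283517435104
[{'location': [247.9, 154.8], 'confidence': 0.74}, {'location': [287.6, 211.4], 'confidence': 0.63}]
```

View pics/k_w.png

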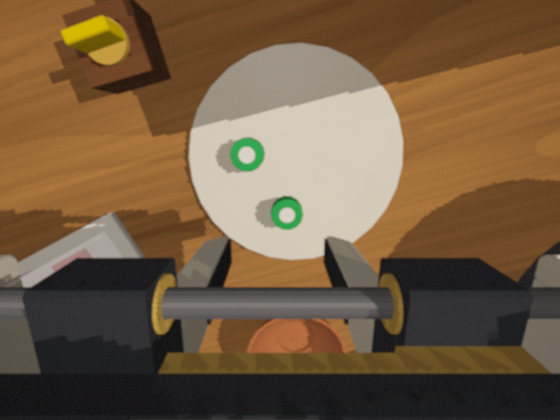

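```bash
python3 - <<'E'
from h import *
c=cam("wrist");b=atz(c,[287,214.5],.026);print(b);move([b[0],b[1],.0165],1.2915)
E
```

```text
[0.5971 0.2666 0.026 ]
shift units [0.124 2.731 0.198] tcp [0.59   0.2603 0.1257] y axis [ 0.0015  0.0005 -1.    ] zyaw 1.2913728379414335
turn units [-0.012 -0.002  0.017]
```

```bash
python3 - <<'E'
from h import *
c=cam("wrist");save(c["img"],"l_w.png",(200,100,360,260),4)
hsv=cv2.cvtColor(c["img"],cv2.COLOR_RGB2HSV);m=((hsv[...,0]>60)&(hsv[...,0]<85)&(hsv[...,1]>100)).astype(np.uint8)
for k in cv2.findContours(m,0,2)[0]:
    if cv2.contourArea(k)>50:
        (x,y),r=cv2.minEnclosingCircle(k);print(x,y,r,atz(c,[x,y],.02))
b=atz(c,[287,214.5],.026);print(b);move([b[0],b[1],.0165],1.2915)
E
```

```text
282.67340087890625 206.04046630859375 15.404057502746582 [0.5913 0.2649 0.02  ]
243.74061584472656 148.47781372070312 16.10127067565918 [0.5296 0.2456 0.02  ]
[0.5988 0.2669 0.026 ]
shift units [0.148 2.754 0.206] tcp [0.5905 0.2605 0.1266] y axis [ 0.0031  0.0011 -1.    ] zyaw 1.291511472788653
turn units [-0.024  0.     0.034]
```

View pics/l_w.png

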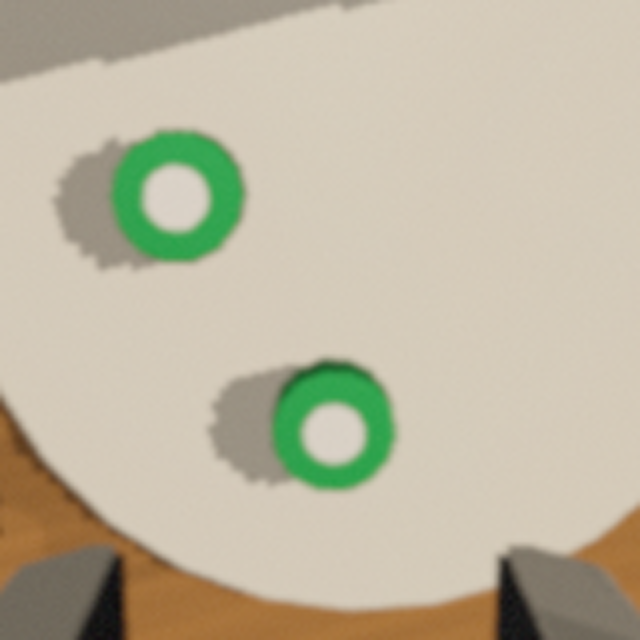

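Call:
play_rows --series '[[[0,0.8,0.06],[0,0,0],0.45],[[0,0.9,0],[0,0,0],0.5],[[0,0.7,0],[0,0,0],0.5],[[0,0.3,0],[0,0,0],0.5],[[0,0,0],[0,0,0],0.5],[[0,0,0],[0,0,0],0.5]]' --squeeze 20

```text
t: 18.85
tool_pos: [0.5911, 0.2631, 0.0186]
ee_rot: [-0.7, 0.097, -0.099, 0.701]
wrist_force: [-0.0, -0.0, 1.3]
finger_gap: 0.498
```

```bash
python3 - <<'E'
from h import *
c=cam("wrist");save(c["img"],"m_w.png");print(env.sense()["finger_gap"]);move([.591,.263,.0165],1.2915)
E
```

```text
0.4948762113168318
shift units [-0.009  0.065 -0.01 ] tcp [0.5915 0.2633 0.0191] y axis [ 0.0038  0.0013 -1.    ] zyaw 1.2919746471125313
turn units [-0.029  0.006  0.041]
```

View pics/m_w.png

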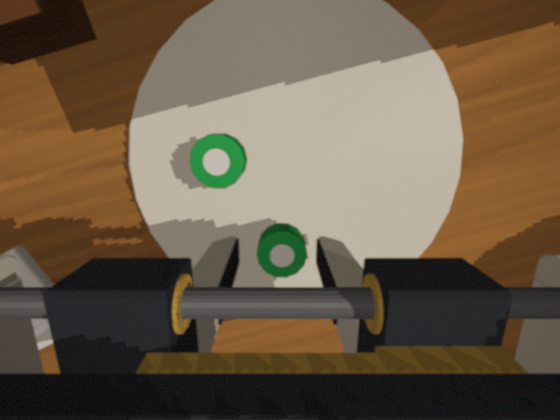

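```bash
python3 - <<'E'
from h import *
c=cam("wrist");s,p,Rm=tool();print(p,proj(c,[p,p+[0,0,.007]]),atz(c,[282,256],.026))
E
```

```text
[0.5915 0.2633 0.0191] [[278.0225 249.9828]
 [278.0807 254.7459]] [0.5929 0.2653 0.026 ]
```

Aligned within ~2 mm. Close.

Call:
play_rows --series '[[[0.02,0.06,0.03],[0,0,0],1],[[0,0,0],[0,0,0],1],[[0,0,0],[0,0,0],1],[[0,0,0],[0,0,0],1],[[0,0,0],[0,0,0],1],[[0,0,0],[0,0,0],1],[[0,0,0],[0,0,0],1],[[0,-0.3,0],[0,0,0],1],[[0,-0.6,0],[0,0,0],1],[[0,-0.9,0],[0,0,0],1]]'

```text
t: 19.95
tool_pos: [0.5882, 0.2626, 0.0839]
ee_rot: [0.701, -0.1, 0.096, -0.699]
wrist_force: [-0.4, -0.3, -0.7]
finger_gap: 0.313
```

```bash
python3 - <<'E'
from h import *
c=cam("wrist");save(c["img"],"n_w.png");print(env.sense()["finger_gap"]);move([.5905,.0695,.26])
E
```

```text
0.31620624679116743
shift units [ 1.303 -4.178 -4.685] tcp [0.5929 0.2643 0.0932] y axis [ 0.0053  0.0018 -1.    ] zyaw 1.292019254210273
```

View pics/n_w.png

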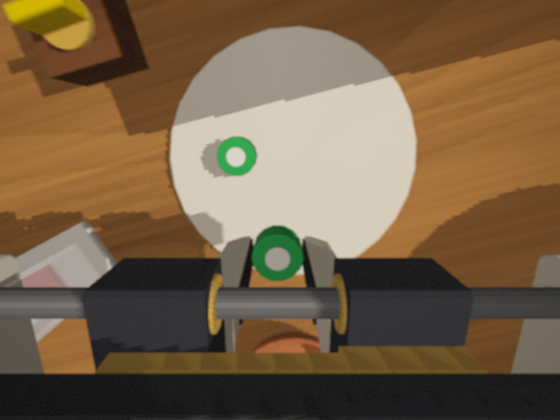

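Call:
play_rows --series '[[[0,-0.9,0],[-0.04,0,0.06],1],[[0,-0.9,0],[0,0,0],1],[[0,-0.9,0],[0,0,0],1],[[0.5,-0.3,-0.7],[0,0,0],1],[[0.5,0,-0.75],[0,0,0],1],[[0.5,0,-0.75],[0,0,0],1],[[0.5,0,-0.75],[0,0,0],1],[[0.5,0,-0.75],[0,0,0],1],[[0.2,0,-0.57],[0,0,0],1],[[0,0,0],[0,0,0],1]]'

```text
t: 21.0
tool_pos: [0.648, 0.0662, 0.2059]
ee_rot: [0.701, -0.102, 0.098, -0.699]
wrist_force: [0.4, 0.6, -0.5]
finger_gap: 0.317
```

Call:
play_rows --series '[[[0,0,0],[0,0,0],1],[[0,0,0],[0,0,0],1]]'

```text
t: 21.2
tool_pos: [0.6477, 0.0708, 0.206]
ee_rot: [0.701, -0.1, 0.096, -0.7]
wrist_force: [0.2, -0.4, -0.0]
finger_gap: 0.315
```

```bash
python3 - <<'E'
from h import *
c=cam("wrist");save(c["img"],"o_w.png");print(env.sense()["finger_gap"]);move([.5905,.0695,.15],1.2915)
for n in ["tube_mouth","bracket_slot"]:
  print(n,[(q["location"],q["confidence"],atz(c,q["location"],.122)) for q in finder.tip_of("wrist",n)])
save(c["img"],"o_wc.png",(160,90,400,270),3)
E
```

```text
0.31528352985988567
shift units [-1.357  1.406 -0.424] tcp [0.6477 0.071  0.2059] y axis [-0.0056 -0.0015 -1.    ] zyaw 1.2932753041939067
turn units [ 0.037  0.022 -0.062]
tube_mouth [([147.3, 44.3], 0.55, array([0.4907, 0.0108, 0.122 ])), ([267.6, 288.5], 0.43, array([0.7164, 0.041 , 0.122 ]))]
bracket_slot [([157.8, 203.6], 0.58, array([ 0.6107, -0.0283,  0.122 ])), ([103.0, 47.9], 0.25, array([ 0.4836, -0.0231,  0.122 ]))]
```

View pics/o_w.png

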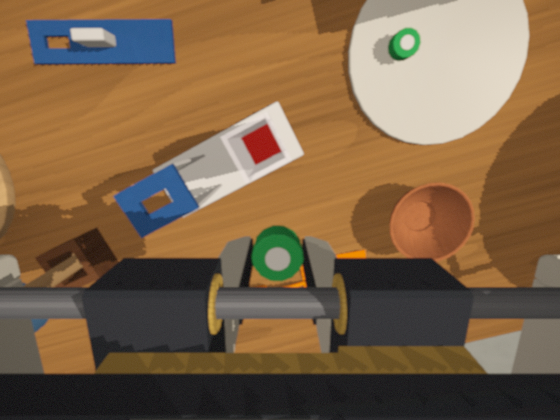

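View pics/o_wc.png

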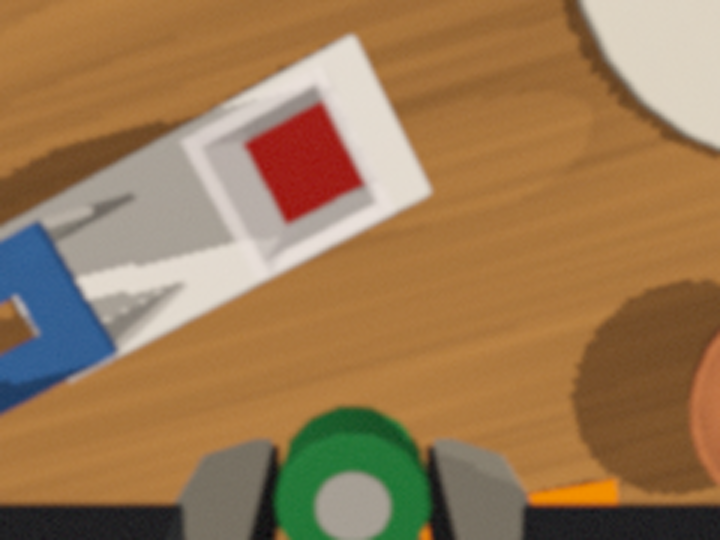

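```bash
cat > disp.py <<'E'
from h import *
from scipy.optimize import least_squares
obj=np.array([[-.02,.022],[-.02,-.022],[-.08,.022],[-.08,-.022],[.028,.022],[.028,-.022],[.072,.022],[.072,-.022]])
def world(q,o,z):
    c,s=np.cos(q[2]),np.sin(q[2]);o=np.atleast_2d(o);return np.c_[q[0]+c*o[:,0]-s*o[:,1],q[1]+s*o[:,0]+c*o[:,1],np.full(len(o),z)]
def fit(c,px,o=obj,z=.122,q0=(.595,.02,1.7)):
    px=np.array(px);r=least_squares(lambda q:(proj(c,world(q,o,z))-px).ravel(),q0,loss="soft_l1");return r.x,r.fun.reshape(-1,2)
E
python3 - <<'E'
from disp import *
c=cam("wrist")
q,r=fit(c,[[173.3,164],[199,207.3],[115,197],[145,236],[220.7,137.7],[247.3,182],[267.3,114],[286.7,157.7]])
print(q,r);print("mouth",world(q,[.05,0],.122),"slot",world(q,[-.05,0],.122))
print("red", atz(c,[160+304/3,90+163/3],.044))
img=c["img"].copy()
for o,z,col in ((obj[[0,1,3,2]],.122,(255,0,255)),(obj[[4,5,7,6]],.122,(0,255,0)),(np.array([[-.088,-.035],[.088,-.035],[.088,.035],[-.088,.035]]),.008,(255,255,0))):
    cv2.polylines(img,[np.round(proj(c,world(q,o,z))*16).astype(np.int32)],True,col,1,cv2.LINE_AA,4)
save(img,"p_w.png",(100,80,320,250),3.3)
E
```

```text
[0.5991 0.0208 1.7887] [[-1.0444 -0.0431]
 [ 0.8879  0.9101]
 [-0.3377 -0.2366]
 [-1.3801  2.6208]
 [ 0.1103 -1.4011]
 [-0.0667  0.6217]
 [ 0.1054 -4.2428]
 [ 5.8888  0.4088]]
mouth [[0.5883 0.0696 0.122 ]] slot [[ 0.6099 -0.028   0.122 ]]
red [0.5889 0.0687 0.044 ]
```

View pics/p_w.png

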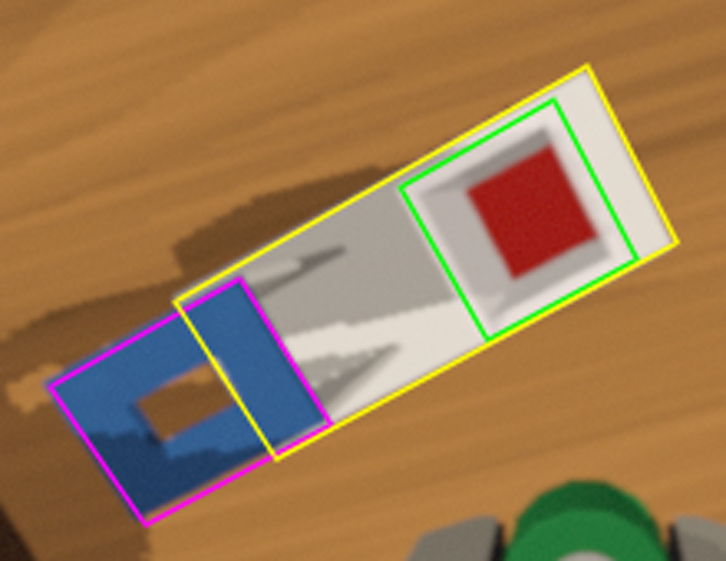

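Call:
play_rows --series '[[[-0.7,0,-0.22],[0.03,0.02,-0.06],1],[[-0.71,0.2,-0.22],[0,0,0],1],[[0,0.6,0],[0,0,0],1],[[0,0.6,0],[0,0,0],1],[[0,0,0],[0,0,0],1],[[0,0,0],[0,0,0],1]]'

```text
t: 22.0
tool_pos: [0.5885, 0.0688, 0.1501]
ee_rot: [0.701, -0.099, 0.098, -0.7]
wrist_force: [-0.2, 0.5, -0.2]
finger_gap: 0.314
```

```bash
python3 - <<'E'
from h import *
c=cam("wrist");save(c["img"],"q_w.png");t=cam("scene");save(t["img"],"q_s.png",(220,180,360,300),5)
print(env.sense()["finger_gap"]);move([.5883,.0696,.127],1.2915)
E
```

```text
0.3150440982288748
shift units [-0.044  0.618  0.012] tcp [0.5898 0.0687 0.1517] y axis [ 0.0019 -0.0007 -1.    ] zyaw 1.2907583191513958
turn units [ 0.002 -0.009  0.025]
```

View pics/q_w.png

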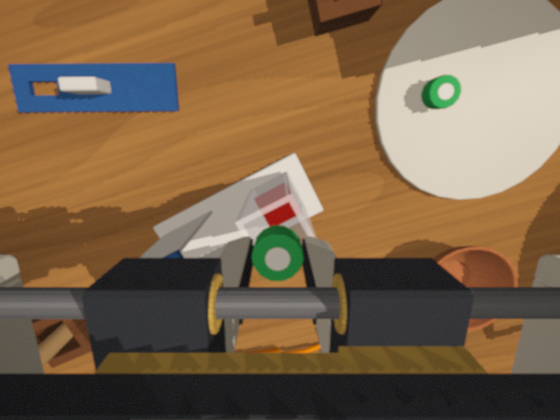

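View pics/q_s.png

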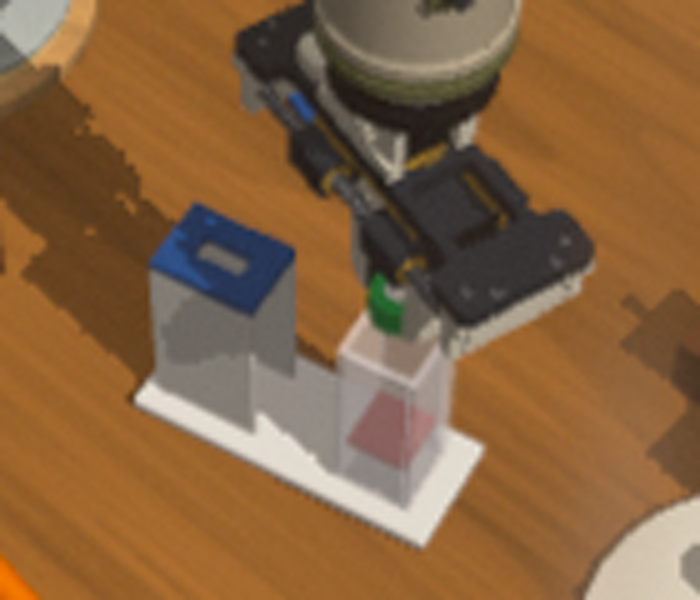

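Call:
play_rows --series '[[[-0.03,0.3,0.02],[0,0,0],1],[[0,0.2,0],[0,0,0],1],[[0,0.1,0],[0,0,0],1],[[0,0,0],[0,0,0],1],[[0,0,0],[0,0,0],1]]'

```text
t: 22.6
tool_pos: [0.5878, 0.0694, 0.1259]
ee_rot: [0.7, -0.099, 0.099, -0.7]
wrist_force: [0.7, 0.5, -0.7]
finger_gap: 0.314
```

```bash
python3 - <<'E'
from h import *
t=cam("scene");save(t["img"],"r_s.png",(240,190,360,290),6);move([.5883,.0696,.127],1.2915);c=cam("wrist");save(c["img"],"r_w.png",(200,140,360,280),5)
E
```

```text
shift units [ 0.005 -0.02   0.006] tcp [0.588  0.0694 0.1262] y axis [ 0.     -0.0008 -1.    ] zyaw 1.2903067259764494
turn units [ 0.01  -0.015  0.003]
```

View pics/r_s.png

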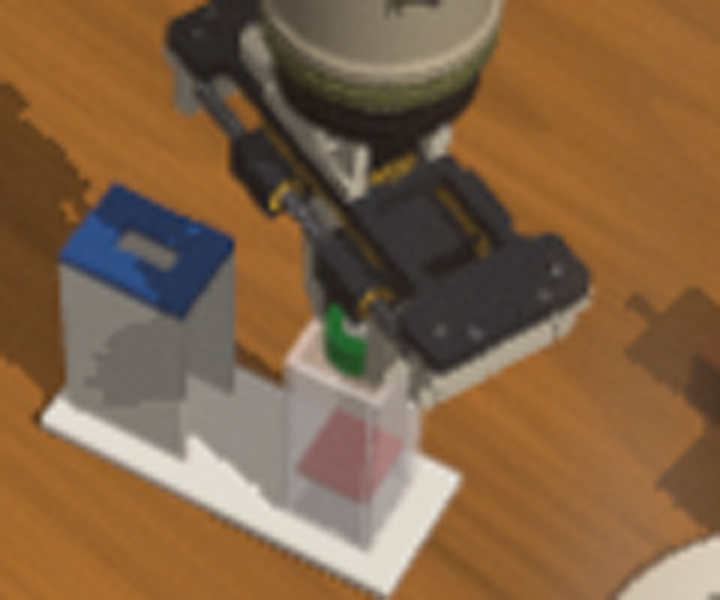

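View pics/r_w.png

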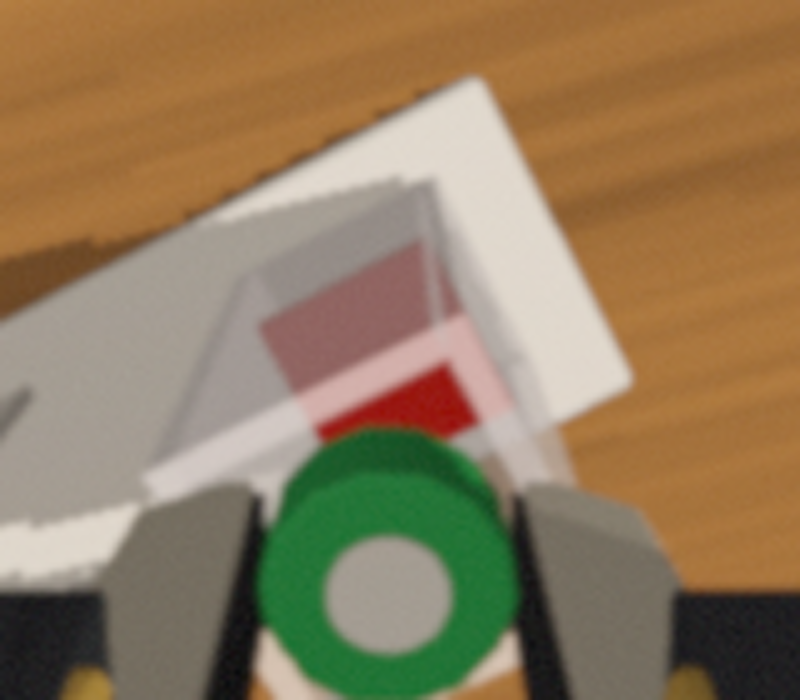

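Call:
play_rows --series '[[[0,0.05,0],[0,0,0],1],[[0,0,0],[0,0,0],0.5],[[0,0,0],[0,0,0],0.5],[[0,0,0],[0,0,0],0.5],[[0,0,0],[0,0,0],0.5],[[0,0,0],[0,0,0],0.5],[[0,-0.6,0],[0,0,0],0.5],[[0,-0.9,0],[0,0,0],0.5],[[0,-0.6,0],[0,0,0],0.5]]'

```text
t: 23.6
tool_pos: [0.5884, 0.0696, 0.2103]
ee_rot: [0.7, -0.098, 0.099, -0.7]
wrist_force: [0.4, 0.1, 0.3]
finger_gap: 0.503
```

```bash
python3 - <<'E'
from h import *
t=cam("scene");save(t["img"],"s_s.png",(240,190,400,330),5);c=cam("wrist");save(c["img"],"s_w.png")
p=cam("top")
for n,cc in (("wrist",c),("top",p)):
  hsv=cv2.cvtColor(cc["img"],cv2.COLOR_RGB2HSV);m=((hsv[...,0]>60)&(hsv[...,0]<85)&(hsv[...,1]>100)).astype(np.uint8)
  for k in cv2.findContours(m,0,2)[0]:
    if cv2.contourArea(k)>20:
        (x,y),r=cv2.minEnclosingCircle(k);print(n,x,y,r,atz(cc,[x,y],.02))
E
```

```text
wrist 276.13140869140625 192.06655883789062 11.26882266998291 [0.596  0.0664 0.02  ]
wrist 409.5833435058594 95.77777862548828 15.031567573547363 [0.5297 0.2454 0.02  ]
```

View pics/s_s.png

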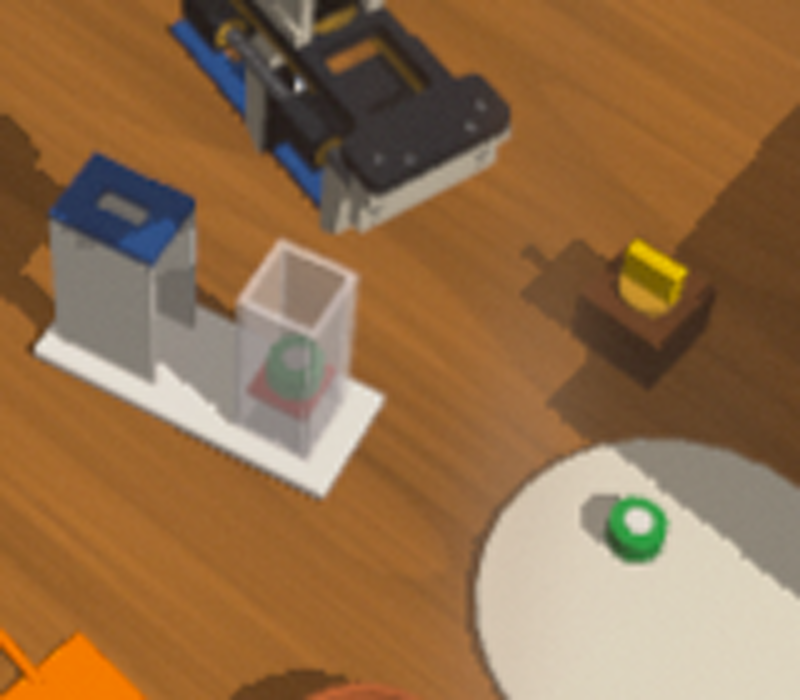

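View pics/s_w.png

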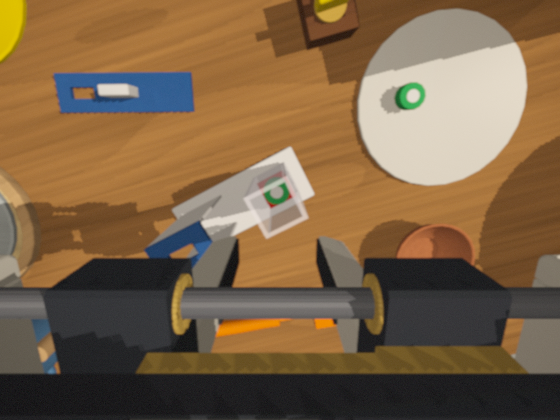

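Call:
play_rows --series '[[[-0.5,0,0.7],[0,0,0],0.5],[[-0.5,0,0.7],[0,0,0],0.5],[[-0.5,0,0.8],[0,0,0],0.5],[[-0.5,0.3,0.8],[0,0,0],0.5],[[-0.5,0.5,0.7],[0,0,0],0.5],[[-0.11,0.8,0.09],[0,0,0],0.5],[[0,0.8,0],[0,0,0],0.5],[[0,0.8,0],[0,0,0],0.5],[[0,0.6,0],[0,0,0],0.5],[[0,0,0],[0,0,0],0.5]]'

```text
t: 24.75
tool_pos: [0.5249, 0.2424, 0.0498]
ee_rot: [0.702, -0.102, 0.096, -0.698]
wrist_force: [-1.0, -0.9, -0.4]
finger_gap: 0.499
```

Call:
play_rows --series '[[[0,0,0],[0,0,0],0.5],[[0,0,0],[0,0,0],0.5]]'

```text
t: 24.95
tool_pos: [0.5304, 0.2443, 0.0574]
ee_rot: [-0.7, 0.098, -0.099, 0.7]
wrist_force: [-0.0, 0.4, -0.2]
finger_gap: 0.498
```

```bash
python3 - <<'E'
from h import *
c=cam("wrist");save(c["img"],"t_w.png")
s,p,Rm=tool();print(p,proj(c,[[p[0],p[1],.026]]))
hsv=cv2.cvtColor(c["img"],cv2.COLOR_RGB2HSV);m=((hsv[...,0]>60)&(hsv[...,0]<85)&(hsv[...,1]>100)).astype(np.uint8)
for k in cv2.findContours(m,0,2)[0]:
    if cv2.contourArea(k)>50:
        (x,y),r=cv2.minEnclosingCircle(k);g=atz(c,[x,y],.02);print(x,y,r,g);move([g[0],g[1],.0165],1.2915)
E
```

```text
[0.5308 0.2444 0.0578] [[278.1346 232.8513]]
280.1837463378906 227.70782470703125 20.94390869140625 [0.5295 0.2463 0.02  ]
shift units [-0.048  1.032  0.037] tcp [0.5308 0.2444 0.0578] y axis [ 0.0025  0.0002 -1.    ] zyaw 1.2903342580654544
turn units [-0.011 -0.015  0.029]
```

View pics/t_w.png

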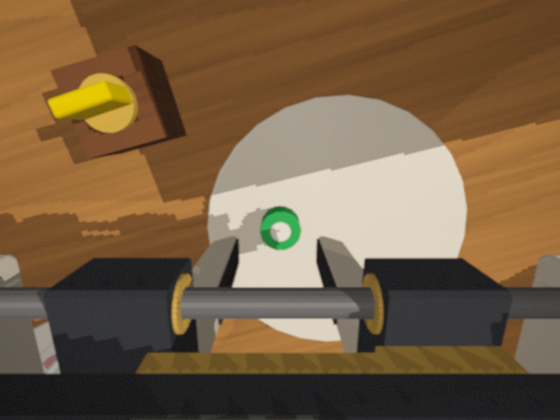

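Call:
play_rows --series '[[[-0.04,0.6,0.03],[0,0,0.03],0.5],[[0,0.4,0],[0,0,0],0.5],[[0,0.03,0],[0,0,0],0.5],[[0,0,0],[0,0,0],1],[[0,0,0],[0,0,0],1],[[0,0,0],[0,0,0],1],[[0,0,0],[0,0,0],1],[[0,0,0],[0,0,0],1],[[0,0,0],[0,0,0],1],[[0,0,0],[0,0,0],1]]'

```text
t: 26.0
tool_pos: [0.5291, 0.2458, 0.0158]
ee_rot: [-0.7, 0.099, -0.099, 0.7]
wrist_force: [0.7, 0.1, 6.1]
finger_gap: 0.312
```

```bash
python3 - <<'E'
from h import *
c=cam("wrist");save(c["img"],"u_w.png",(180,160,380,310),4);print(env.sense()["finger_gap"]);move([.5883,.0696,.2],1.2915)
E
```

```text
0.31716185121431995
shift units [ 2.637 -4.608 -3.824] tcp [0.5291 0.2458 0.0158] y axis [-0.0008  0.0005 -1.    ] zyaw 1.2903943884341524
turn units [-0.003 -0.014 -0.011]
```

View pics/u_w.png

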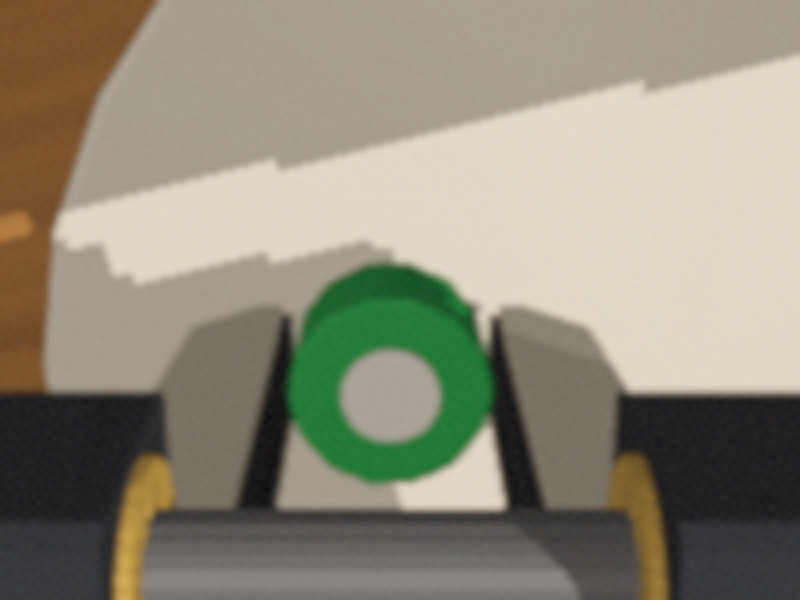

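Call:
play_rows --series '[[[0,-0.4,0],[0,0,0],1],[[0,-0.9,0],[0,0,0],1],[[0,-0.9,0],[0,0,0],1],[[0,-0.9,0],[0,0,0],1],[[0.3,-0.7,-0.5],[0,0,0],1],[[0.5,-0.3,-0.75],[0,0,0],1],[[0.6,0,-0.75],[0,0,0],1],[[0.6,0,-0.75],[0,0,0],1],[[0.4,0,-0.65],[0,0,0],1],[[0.23,0,-0.43],[0,0,0],1]]'

```text
t: 27.05
tool_pos: [0.5878, 0.0669, 0.1796]
ee_rot: [0.7, -0.1, 0.099, -0.7]
wrist_force: [0.7, 0.3, -0.3]
finger_gap: 0.314
```

Call:
play_rows --series '[[[0,0,0],[0,0,0],1],[[0,0,0],[0,0,0],1],[[0,0,0],[0,0,0],1]]'

```text
t: 27.35
tool_pos: [0.5871, 0.0702, 0.1789]
ee_rot: [0.7, -0.099, 0.098, -0.7]
wrist_force: [0.9, 0.8, -0.5]
finger_gap: 0.314
```

```bash
python3 - <<'E'
from h import *
print(env.sense()["finger_gap"]);move([.5883,.0696,.1255],1.2915)
E
```

```text
0.31396939034813987
shift units [ 0.036  1.336 -0.005] tcp [0.5871 0.0702 0.1789] y axis [-0.0025  0.0003 -1.    ] zyaw 1.2911055183277191
turn units [ 0.005 -0.005 -0.031]
```

Call:
play_rows --series '[[[0.03,0.6,-0.01],[0,0,0],1],[[0,0.5,0],[0,0,0],1],[[0,0.2,0],[0,0,0],1],[[0,0,0],[0,0,0],1],[[0,0,0],[0,0,0],1],[[0,0,0],[0,0,0],1]]'

```text
t: 27.95
tool_pos: [0.5891, 0.0688, 0.1281]
ee_rot: [0.7, -0.099, 0.099, -0.7]
wrist_force: [0.7, 0.3, -0.2]
finger_gap: 0.313
```

```bash
python3 - <<'E'
from h import *
t=cam("scene");save(t["img"],"v_s.png",(240,190,360,290),6);move([.5883,.0696,.125],1.2915);c=cam("wrist");save(c["img"],"v_w.png",(200,140,360,280),5)
E
```

```text
shift units [-0.026  0.076  0.016] tcp [0.5891 0.0687 0.1281] y axis [-0.0004 -0.     -1.    ] zyaw 1.290612677254
turn units [ 0.002 -0.011 -0.004]
```

View pics/v_w.png

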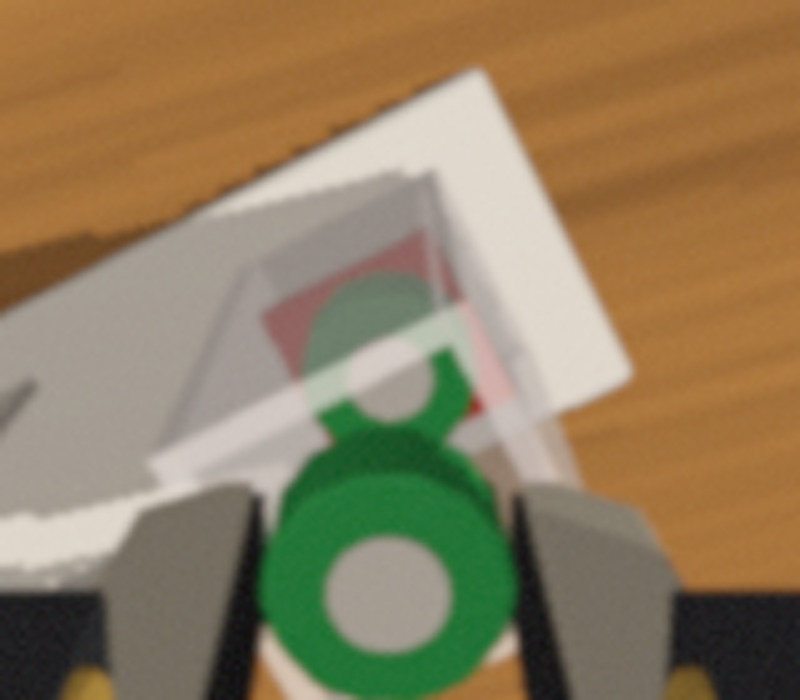

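Call:
play_rows --series '[[[-0.03,0.08,0.02],[0,0,0],1],[[0,0,0],[0,0,0],1],[[0,0,0],[0,0,0],0.5],[[0,0,0],[0,0,0],0.5],[[0,0,0],[0,0,0],0.5],[[0,0,0],[0,0,0],0.5],[[0,0,0],[0,0,0],0.5],[[0,-0.6,0],[0,0,0],0.6],[[0,-0.9,0],[0,0,0],0.6],[[0,-0.6,0],[0,0,0],0.6]]'

```text
t: 29.05
tool_pos: [0.588, 0.0696, 0.2096]
ee_rot: [0.7, -0.099, 0.098, -0.7]
wrist_force: [0.8, -0.5, 0.9]
finger_gap: 0.401
```

```bash
python3 - <<'E'
from h import *
t=cam("scene");save(t["img"],"w_s.png",(160,160,400,330),3.3);c=cam("wrist");save(c["img"],"w_w.png")
for n in ["scene","top"]:
  print(n,[(q["location"],q["confidence"]) for q in finder.tip_of(n,"rod")])
print(env.sense()["finger_gap"])
E
```

```text
scene [([204.9, 233.2], 0.73)]
top [([316.8, 166.6], 0.58), ([267.0, 232.8], 0.16)]
0.3968821359261137
```

View pics/w_s.png

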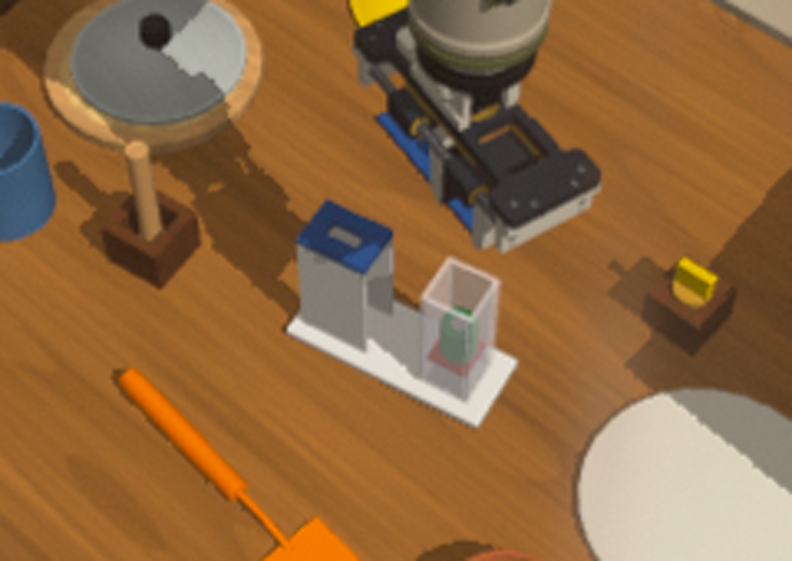

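View pics/w_w.png

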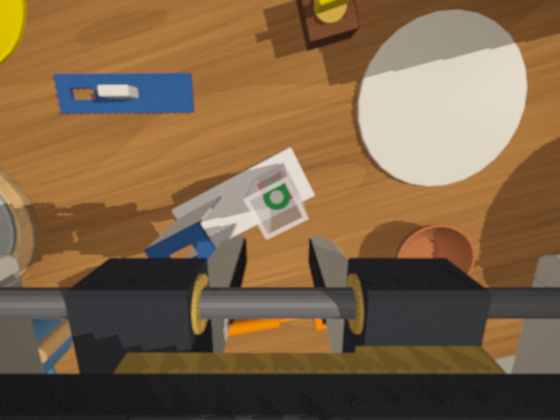

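```bash
python3 - <<'E'
from h import *
T,S=cam("top"),cam("scene")
save(T["img"],"x_t.png",(295,135,345,185),10);save(S["img"],"x_s.png",(180,190,230,250),9)
E
```

```text
(no output)
```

View pics/x_t.png

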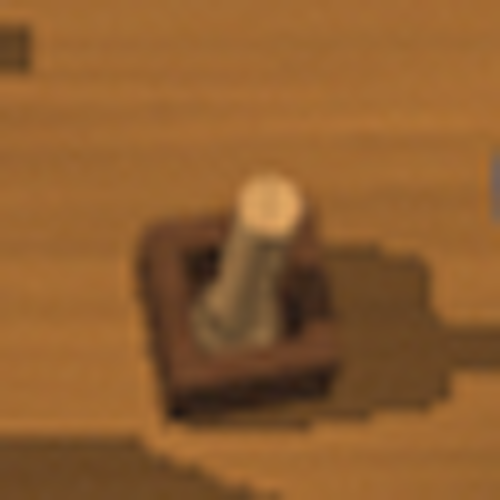

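View pics/x_s.png

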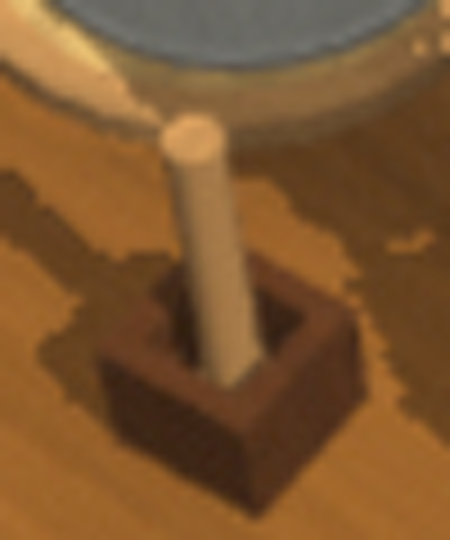

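```bash
python3 - <<'E'
from h import *
T,S=cam("top"),cam("scene")
print(tri([ray(T,[322.2,155.7]),ray(S,[201.4,205.4])]),atz(T,[322.2,155.7],.136),atz(S,[201.4,205.4],.136))
print("stand top",atz(T,[319,164.6],.046), atz(S,[180+238/9,190+330/9],.046))
move([.66,-.2,.25],1.2915)
E
```

```text
[ 0.6624 -0.2003  0.1284] [ 0.6602 -0.1998  0.136 ] [ 0.6659 -0.1947  0.136 ]
stand top [ 0.6594 -0.1981  0.046 ] [ 0.6642 -0.1917  0.046 ]
shift units [ 3.623 -1.12  -5.971] tcp [0.5866 0.0696 0.2055] y axis [-0.0054 -0.0002 -1.    ] zyaw 1.2904041616567201
turn units [ 0.022 -0.014 -0.065]
```

Call:
play_rows --series '[[[0,-0.9,0],[0,0,-0.05],0.4],[[0.3,-0.3,-0.7],[0,0,0],0.4],[[0.5,0,-0.85],[0,0,0],0.4],[[0.5,0,-0.85],[0,0,0],0.4],[[0.5,0,-0.85],[0,0,0],0.4],[[0.5,0,-0.85],[0,0,0],0.4],[[0.5,0,-0.85],[0,0,0],0.4],[[0.5,0,-0.6],[0,0,0],0.4],[[0.32,0,-0.42],[0,0,0],0.4],[[0,0,0],[0,0,0],0.4]]'

```text
t: 30.45
tool_pos: [0.6602, -0.2026, 0.2535]
ee_rot: [0.7, -0.1, 0.099, -0.7]
wrist_force: [0.3, -0.1, -0.0]
finger_gap: 0.599
```

Call:
play_rows --series '[[[0,0,0],[0,0,0],0.4],[[0,0,0],[0,0,0],0.4],[[0,0,0],[0,0,0],0.4]]'

```text
t: 30.75
tool_pos: [0.6606, -0.1987, 0.2558]
ee_rot: [0.701, -0.098, 0.099, -0.7]
wrist_force: [-0.3, -0.5, -0.1]
finger_gap: 0.602
```

```bash
python3 - <<'E'
from h import *
c=cam("wrist");save(c["img"],"y_w.png")
s,p,Rm=tool();print(p,proj(c,[[p[0],p[1],.136],[p[0],p[1],.006]]),s["finger_gap"])
move([.66,-.2,.1],1.2915)
E
```

```text
[ 0.6606 -0.1987  0.256 ] [[277.7611 202.5848]
 [277.6646 180.6786]] 0.5997369930549405
shift units [-0.012  3.899 -0.033] tcp [ 0.6606 -0.1987  0.256 ] y axis [ 0.0014 -0.0011 -1.    ] zyaw 1.2917377666038963
turn units [0.008 0.003 0.02 ]
```

View pics/y_w.png

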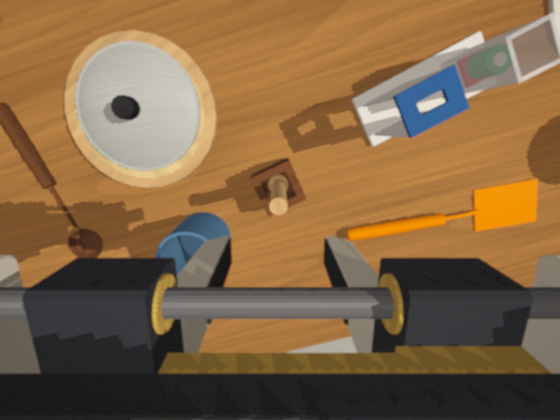

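Call:
play_rows --series '[[[0.1,0.8,0],[0,0,0.02],0.4],[[0,0.9,0],[0,0,0],0.4],[[0,0.9,0],[0,0,0],0.4],[[0,0.8,0],[0,0,0],0.4],[[0,0.45,0],[0,0,0],0.4],[[0,0,0],[0,0,0],0.4],[[0,0,0],[0,0,0],0.4]]' --squeeze 40

```text
t: 31.5
tool_pos: [0.6651, -0.201, 0.1032]
ee_rot: [0.701, -0.098, 0.099, -0.7]
wrist_force: [-0.3, -0.4, 0.2]
finger_gap: 0.598
```

```bash
python3 - <<'E'
from h import *
c=cam("wrist");save(c["img"],"z_w.png")
s,p,Rm=tool();print(p,proj(c,[[p[0],p[1],.136],[p[0],p[1],.006]]),s["finger_gap"])
E
```

```text
[ 0.6659 -0.2014  0.1043] [[277.8034 277.4602]
 [277.678  209.3202]] 0.6010012120378139
```

View pics/z_w.png

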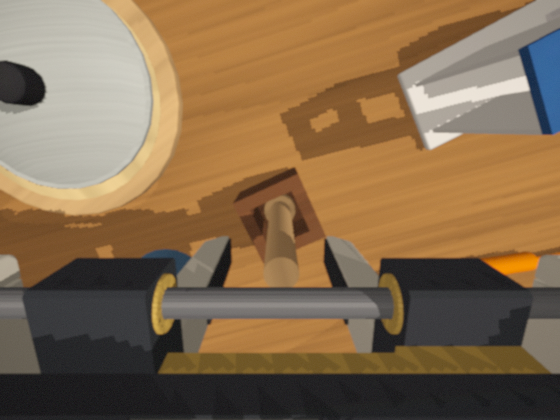

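Call:
play_rows --series '[[[0,0,0],[0,0,0],1],[[0,0,0],[0,0,0],1],[[0,0,0],[0,0,0],1],[[0,0,0],[0,0,0],1],[[0,0,0],[0,0,0],1],[[0,0,0],[0,0,0],1],[[0,0,0],[0,0,0],1],[[0,0,0],[0,0,0],1],[[0,0,0],[0,0,0],1],[[0,0,0],[0,0,0],1]]'

```text
t: 32.55
tool_pos: [0.6645, -0.2012, 0.1019]
ee_rot: [0.7, -0.099, 0.099, -0.7]
wrist_force: [-0.3, 0.6, 0.6]
finger_gap: 0.187
```

```bash
python3 - <<'E'
from h import *
c=cam("wrist");save(c["img"],"aa_w.png",(200,140,360,290),5)
s,p,Rm=tool();print(p,s["finger_gap"],s["wrist_force"],atz(c,[280,217],.046)); move([.5883,.0696,.3],1.2915)
E
```

```text
[ 0.6645 -0.2011  0.1018] 0.18485131133121596 [ 0.2413 -0.0708  1.2904] [ 0.661  -0.1984  0.046 ]
shift units [-3.705 -4.96   5.973] tcp [ 0.6645 -0.2011  0.1018] y axis [-0.0002 -0.0008 -1.    ] zyaw 1.2904070534328795
turn units [ 0.01  -0.014  0.   ]
```

View pics/aa_w.png

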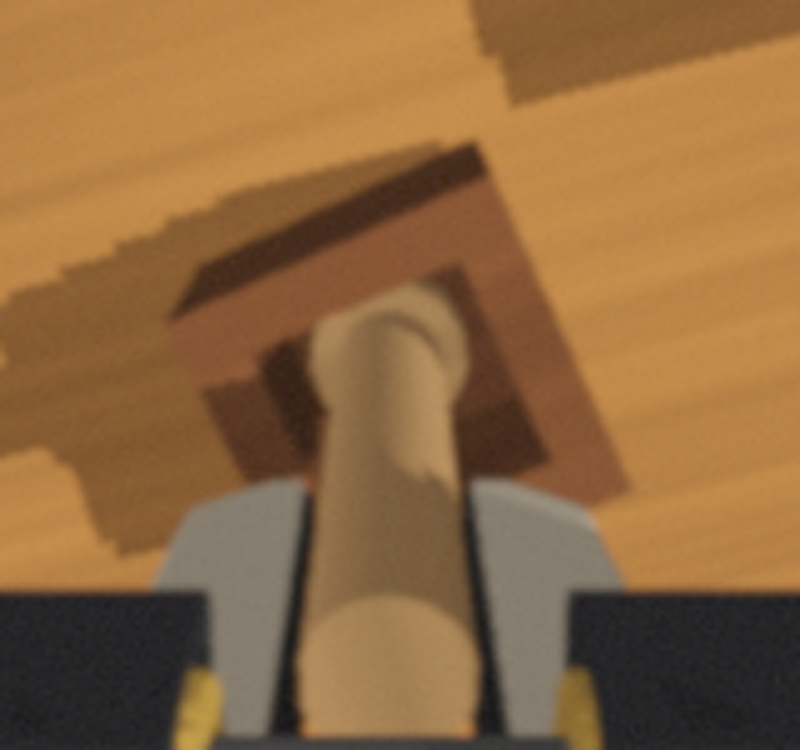

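Call:
play_rows --series '[[[0,-0.4,0],[0,0,0],1],[[0,-0.9,0],[0,0,0],1],[[0,-0.9,0],[0,0,0],1],[[0,-0.9,0],[0,0,0],1],[[0,-0.9,0],[0,0,0],1],[[-0.2,-0.2,0.3],[0,0,0],1],[[-0.5,0,0.8],[0,0,0],1],[[-0.5,0,0.8],[0,0,0],1],[[-0.5,0,0.8],[0,0,0],1],[[-0.5,0,0.8],[0,0,0],1]]'

```text
t: 33.6
tool_pos: [0.6175, -0.0402, 0.2693]
ee_rot: [0.7, -0.099, 0.099, -0.7]
wrist_force: [1.1, 1.0, -0.3]
finger_gap: 0.187
```

Call:
play_rows --series '[[[-0.5,0,0.8],[0,0,0],1],[[-0.5,0,0.8],[0,0,0],1],[[-0.3,0,0.5],[0,0,0],1],[[-0.2,0,0.3],[0,0,0],1],[[0,0,0],[0,0,0],1],[[0,0,0],[0,0,0],1],[[0,0,0],[0,0,0],1],[[0,0,0],[0,0,0],1]]'

```text
t: 34.4
tool_pos: [0.5879, 0.0655, 0.2695]
ee_rot: [0.7, -0.099, 0.099, -0.7]
wrist_force: [-0.4, 0.0, -0.5]
finger_gap: 0.184
```

```bash
python3 - <<'E'
from h import *
c=cam("wrist");save(c["img"],"ab_w.png",(180,80,380,290),4);t=cam("scene");save(t["img"],"ab_s.png",(220,130,360,300),4.5)
s,p,Rm=tool();print(p,s["finger_gap"]); move([.5883,.0696,.225],1.2915)
b=p-[0,0,.096];print("foot px wrist",proj(c,[b]),"scene",proj(t,[b]),proj(t,[p+[0,0,.034]]))
E
```

```text
[0.5878 0.0658 0.2695] 0.1884889542195522
shift units [-0.015  1.112  0.095] tcp [0.5878 0.0658 0.2695] y axis [-0.0005 -0.0009 -1.    ] zyaw 1.2890702137644994
turn units [ 0.012 -0.03  -0.002]
foot px wrist [[278.1275 208.7579]] scene [[299.0569 233.1258]] [[301.0778 197.7286]]
```

View pics/ab_w.png

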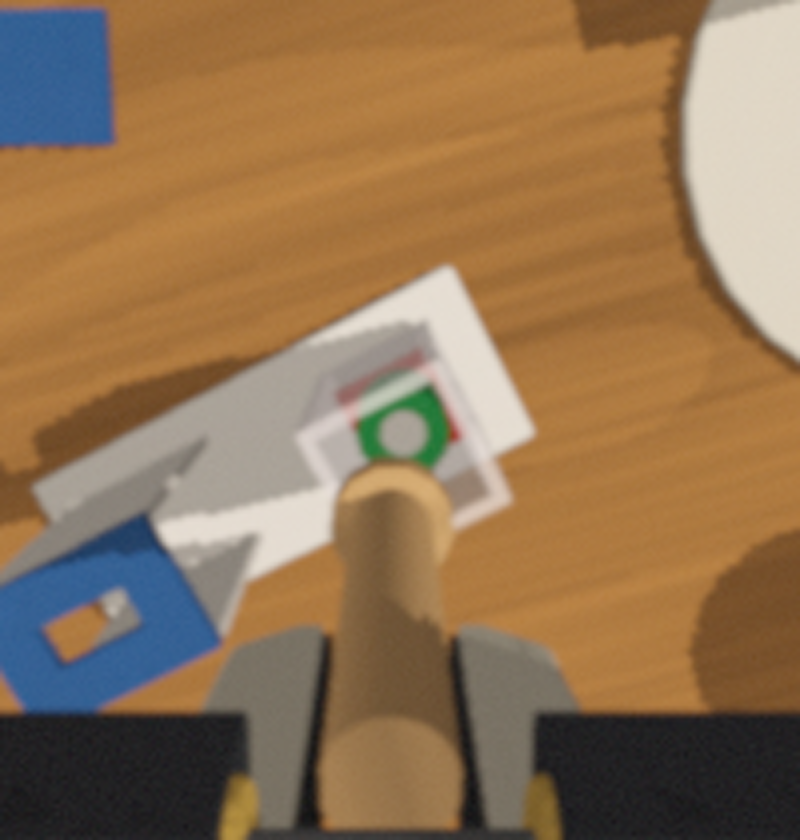

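View pics/ab_s.png

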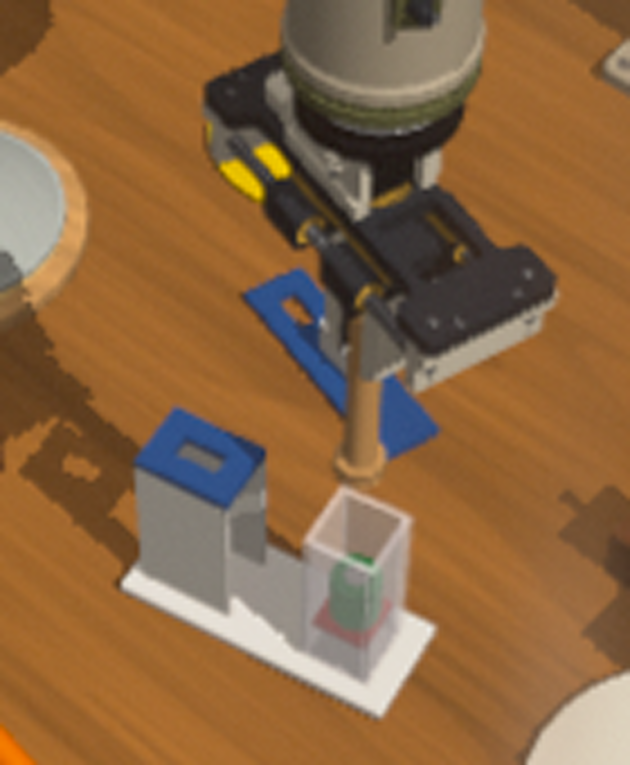

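Call:
play_rows --series '[[[0.01,0.5,0.09],[0,0,0],1],[[0,0.5,0],[0,0,0],1],[[0,0.1,0],[0,0,0],1],[[0,0,0],[0,0,0],1],[[0,0,0],[0,0,0],1],[[0,0,0],[0,0,0],1],[[0,0,0],[0,0,0],1]]'

```text
t: 35.2
tool_pos: [0.5896, 0.07, 0.2268]
ee_rot: [0.7, -0.098, 0.099, -0.7]
wrist_force: [-0.4, -0.3, -1.5]
finger_gap: 0.184
```

```bash
python3 - <<'E'
from h import *
c=cam("wrist");save(c["img"],"ac_w.png",(200,120,360,260),5);t=cam("scene");save(t["img"],"ac_s.png",(250,190,350,300),7)
s,p,Rm=tool();print(p,s["finger_gap"]); move([.5883,.0696,.225],1.2915)
E
```

```text
[0.5893 0.0701 0.2263] 0.1861785833011884
shift units [-0.022  0.034 -0.018] tcp [0.5893 0.0701 0.2263] y axis [ 0.0009 -0.0007 -1.    ] zyaw 1.2904195742481852
turn units [ 0.006 -0.014  0.013]
```

View pics/ac_w.png

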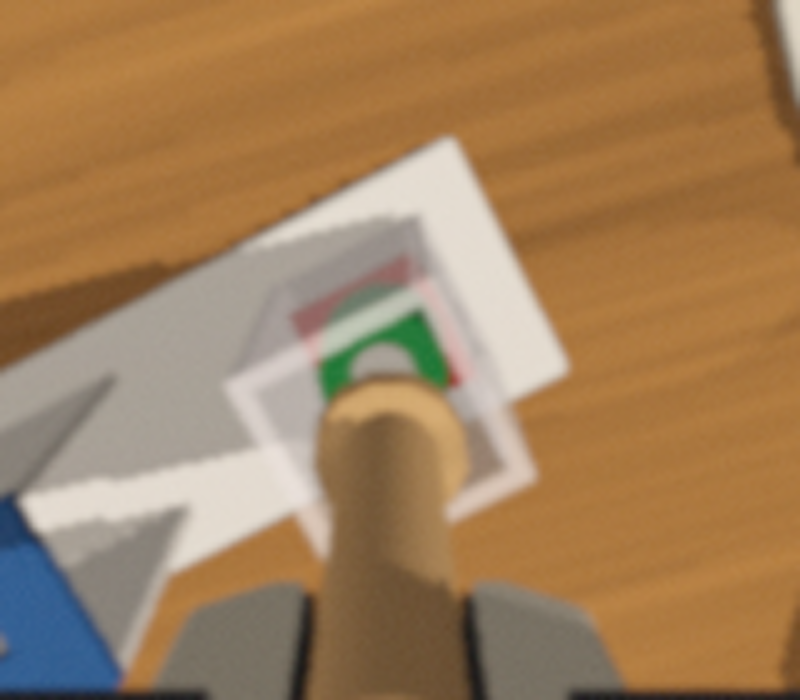

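View pics/ac_s.png

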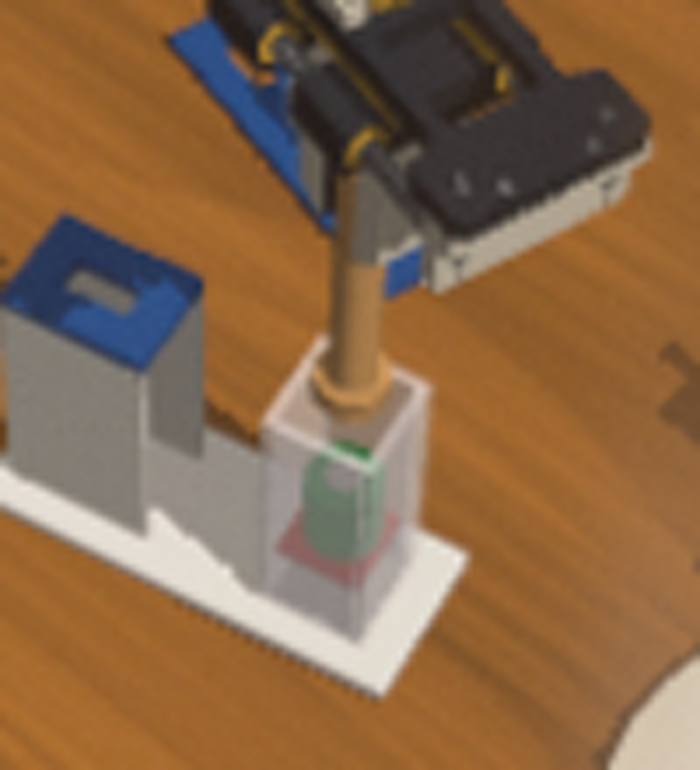

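Call:
play_rows --series '[[[-0.03,0.15,-0.05],[0,0,0],1],[[0,0.2,0],[0,0,0],1],[[0,0.2,0],[0,0,0],1],[[0,0.2,0],[0,0,0],1],[[0,0,0],[0,0,0],1],[[0,0,0],[0,0,0],1]]'

```text
t: 35.9
tool_pos: [0.587, 0.0684, 0.1951]
ee_rot: [0.701, -0.099, 0.098, -0.7]
wrist_force: [0.2, -0.6, -0.7]
finger_gap: 0.187
```

```bash
python3 - <<'E'
from h import *
c=cam("wrist");save(c["img"],"ad_w.png",(200,120,360,260),5);t=cam("scene");save(t["img"],"ad_s.png",(250,190,350,300),7)
s,p,Rm=tool();print(p,s["finger_gap"],s["wrist_force"],s["wrist_torque"])
E
```

```text
[0.5875 0.0685 0.196 ] 0.1868349110755613 [ 0.1671  0.2711 -0.3881] [ 0.0005 -0.0065 -0.0018]
```

View pics/ad_s.png

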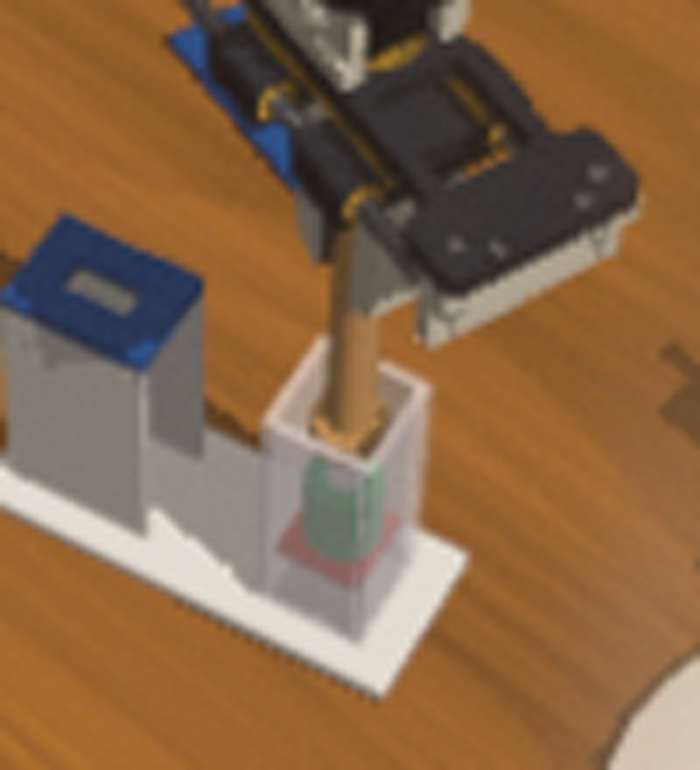

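Foot is inside with no contact force. Press on gently.

Call:
play_rows --series '[[[0,0.2,0],[0,0,0],1],[[0,0.15,0],[0,0,0],1],[[0,0.1,0],[0,0,0],1],[[0,0.1,0],[0,0,0],1],[[0,0,0],[0,0,0],1]]'

```text
t: 36.5
tool_pos: [0.5868, 0.0684, 0.1726]
ee_rot: [0.701, -0.099, 0.098, -0.7]
wrist_force: [0.2, 0.3, -1.1]
finger_gap: 0.187
```

Call:
play_rows --series '[[[0,0.1,0],[0,0,0],1],[[0,0.1,0],[0,0,0],1],[[0,0.1,0],[0,0,0],1],[[0,0.1,0],[0,0,0],1],[[0,0,0],[0,0,0],1]]'

```text
t: 37.0
tool_pos: [0.5875, 0.0684, 0.1579]
ee_rot: [0.7, -0.099, 0.099, -0.7]
wrist_force: [-0.3, 1.0, 1.5]
finger_gap: 0.19
```

Call:
play_rows --series '[[[0,0.1,0],[0,0,0],1],[[0,0.1,0],[0,0,0],1],[[0,0,0],[0,0,0],1]]'

```text
t: 37.3
tool_pos: [0.5874, 0.0684, 0.1497]
ee_rot: [0.7, -0.099, 0.099, -0.7]
wrist_force: [-0.6, -0.3, 0.8]
finger_gap: 0.188
```

```bash
python3 - <<'E'
from h import *
t=cam("scene");save(t["img"],"ae_s.png",(250,190,350,300),7)
s,p,Rm=tool();print(p,s["finger_gap"],s["wrist_force"],s["wrist_torque"])
E
```

```text
[0.5874 0.0684 0.1497] 0.18663761088249242 [0.4391 0.2087 1.2659] [-0.0537  0.0537  0.03  ]
```

View pics/ae_s.png

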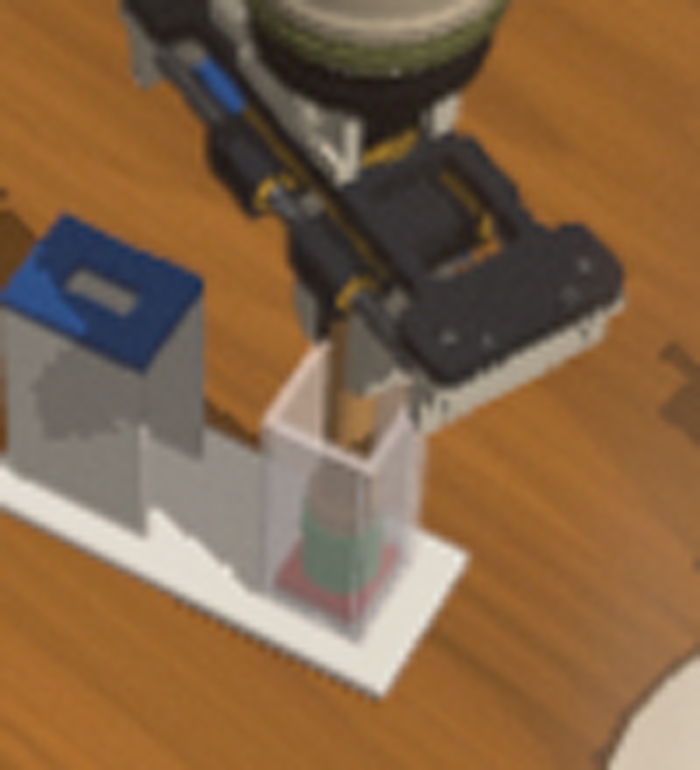

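Call:
play_rows --series '[[[0,0.06,0],[0,0,0],1],[[0,0.06,0],[0,0,0],1],[[0,0,0],[0,0,0],1]]'

```text
t: 37.65
tool_pos: [0.5878, 0.0684, 0.1457]
ee_rot: [0.7, -0.098, 0.099, -0.7]
wrist_force: [-0.4, 0.3, 6.1]
finger_gap: 0.184
```

Call:
play_rows --series '[[[0,0.05,0],[0,0,0],1],[[0,0.05,0],[0,0,0],1]]'

```text
t: 37.85
tool_pos: [0.5897, 0.0684, 0.1453]
ee_rot: [-0.7, 0.097, -0.101, 0.7]
wrist_force: [-3.7, -1.3, 27.7]
finger_gap: 0.187
```

Call:
play_rows --series '[[[0,0,0],[0,0,0],1],[[0,0,0],[0,0,0],1]]'

```text
t: 38.05
tool_pos: [0.5898, 0.0684, 0.1453]
ee_rot: [-0.7, 0.097, -0.101, 0.7]
wrist_force: [-4.3, -0.0, 22.2]
finger_gap: 0.188
```

```bash
python3 - <<'E'
from h import *
t=cam("scene");save(t["img"],"af_s.png",(250,190,350,300),7)
s,p,Rm=tool();print(p,s["finger_gap"],s["wrist_force"],s["wrist_torque"])
E
```

```text
[0.5897 0.0684 0.1453] 0.18711560463302712 [-3.9419 -0.2713 22.3012] [-0.1109  1.1102  0.0734]
```

View pics/af_s.png

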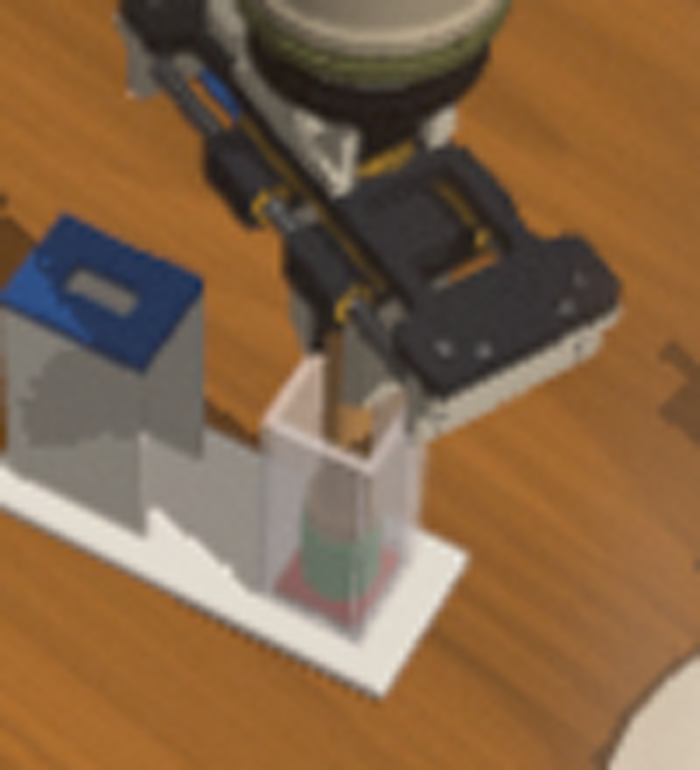

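Call:
play_rows --series '[[[0,-0.2,0],[0,0,0],1],[[0,-0.5,0],[0,0,0],1],[[0,-0.8,0],[0,0,0],1],[[0,-0.8,0],[0,0,0],1],[[0,-0.8,0],[0,0,0],1],[[0,-0.3,0],[0,0,0],1],[[0,0,0],[0,0,0],1],[[0,0,0],[0,0,0],1]]'

```text
t: 38.9
tool_pos: [0.5868, 0.0685, 0.2749]
ee_rot: [0.701, -0.1, 0.098, -0.7]
wrist_force: [-0.2, 0.8, -0.4]
finger_gap: 0.184
```

```bash
python3 - <<'E'
from h import *
t=cam("scene");save(t["img"],"ag_s.png",(220,130,360,300),4.5);c=cam("wrist");save(c["img"],"ag_w.png",(180,80,380,290),4)
s,p,Rm=tool();b=p-[0,0,.096];print("foot px wrist",proj(c,[b]),proj(t,[b]))
move([.6645,-.2011,.27],1.2915)
E
```

```text
foot px wrist [[277.8545 209.0399]] [[300.3978 232.1937]]
shift units [ 3.744  0.098 -5.934] tcp [0.5863 0.0684 0.274 ] y axis [-0.0042 -0.0009 -1.    ] zyaw 1.2903248163868222
turn units [ 0.026 -0.015 -0.047]
```

View pics/ag_w.png

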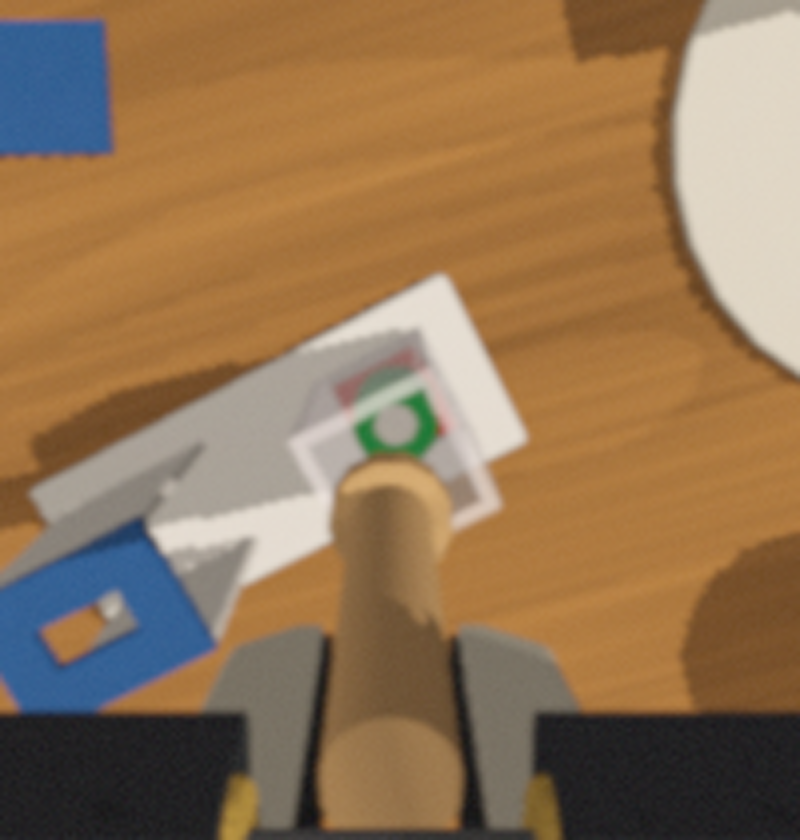

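View pics/ag_s.png

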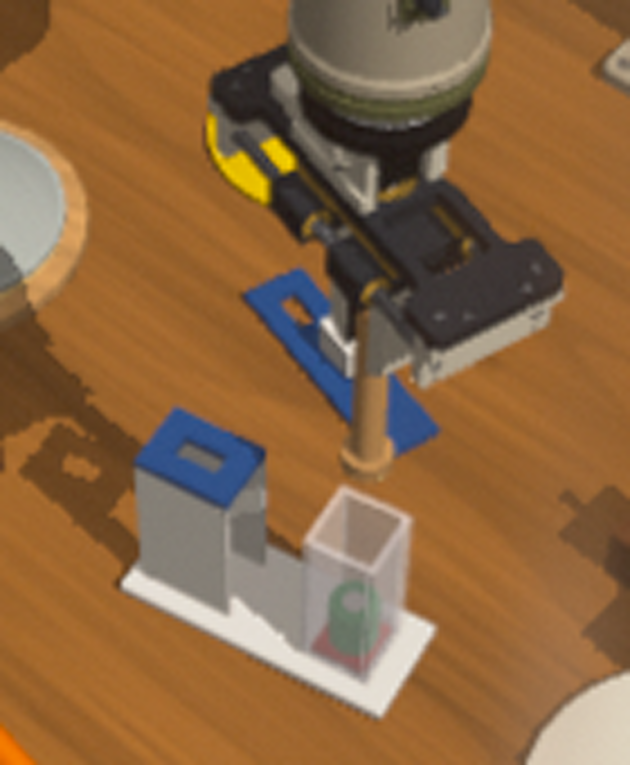

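Call:
play_rows --series '[[[0.3,0,-0.5],[0.02,0,-0.04],1],[[0.5,0,-0.8],[0,0,0],1],[[0.5,0,-0.8],[0,0,0],1],[[0.5,0,-0.8],[0,0,0],1],[[0.5,0,-0.8],[0,0,0],1],[[0.5,0,-0.8],[0,0,0],1],[[0.5,0,-0.7],[0,0,0],1],[[0.3,0,-0.5],[0,0,0],1],[[0.14,0,-0.24],[0,0,0],1],[[0,0,0],[0,0,0],1]]'

```text
t: 40.0
tool_pos: [0.6647, -0.2022, 0.275]
ee_rot: [-0.7, 0.099, -0.1, 0.7]
wrist_force: [-0.2, 0.1, -1.6]
finger_gap: 0.185
```

Call:
play_rows --series '[[[0,0,0],[0,0,0],1],[[0,0,0],[0,0,0],1],[[0,0.8,0],[0,0,0],1],[[0,0.8,0],[0,0,0],1],[[0,0.5,0],[0,0,0],1],[[0,0.2,0],[0,0,0],1],[[0,0,0],[0,0,0],1],[[0,0,0],[0,0,0],1],[[0,0,0],[0,0,0],1]]'

```text
t: 40.9
tool_pos: [0.6667, -0.2014, 0.1875]
ee_rot: [0.7, -0.096, 0.101, -0.7]
wrist_force: [0.5, -0.0, 0.4]
finger_gap: 0.19
```

```bash
python3 - <<'E'
from h import *
t=cam("scene");save(t["img"],"ah_s.png",(160,150,260,260),6.5);c=cam("wrist");save(c["img"],"ah_w.png",(180,100,380,290),4)
s,p,Rm=tool()
move([.6645,-.2011,.15],1.2915)
E
```

```text
shift units [-0.055  0.924 -0.005] tcp [ 0.6665 -0.2015  0.187 ] y axis [ 0.0058 -0.0011 -1.    ] zyaw 1.2904592461089304
turn units [-0.007 -0.013  0.074]
```

View pics/ah_w.png

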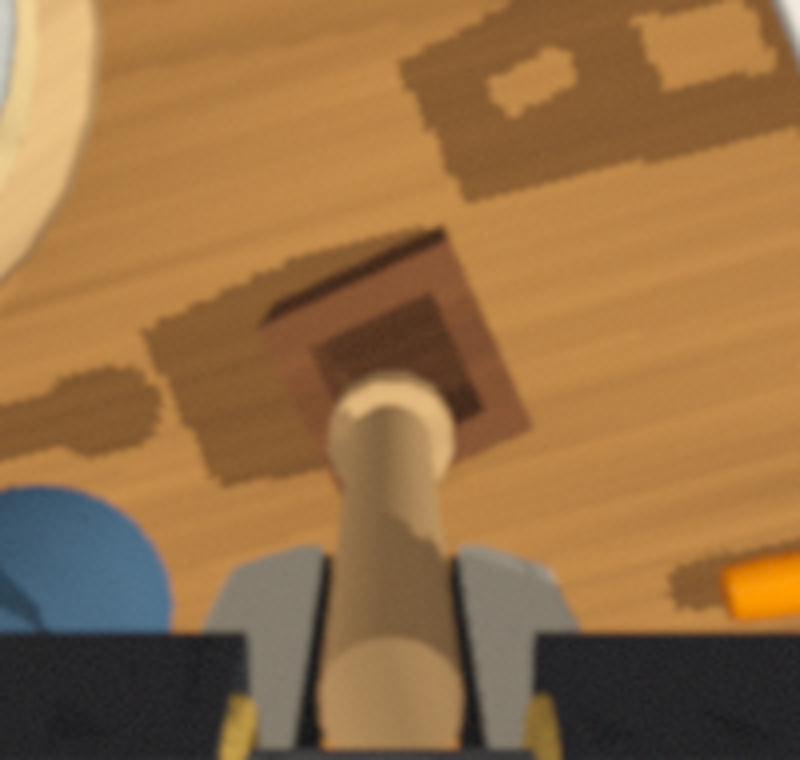

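View pics/ah_s.png

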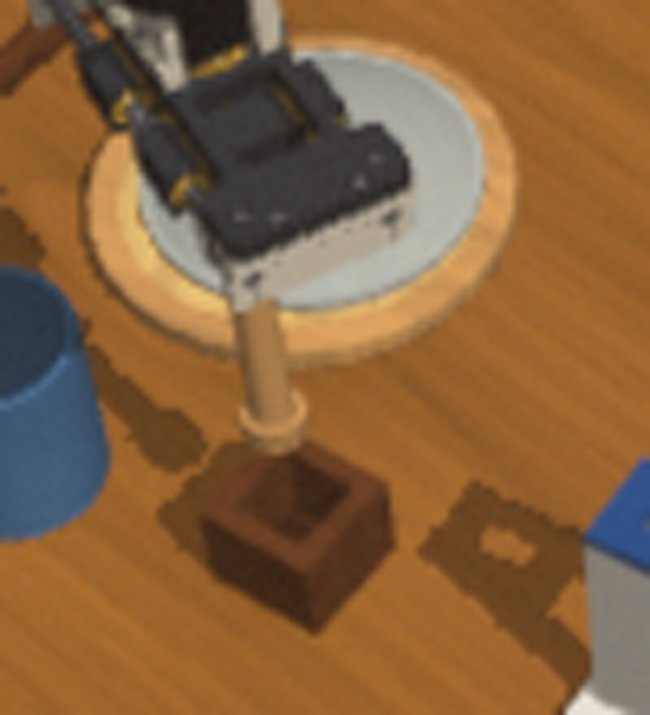

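```bash
python3 - <<'E'
from h import *
c=cam("wrist");print(atz(c,[279.4,193.8],.046))
s,p,Rm=tool();print(p,proj(c,[p+.096*Rm[:,1]]),"seen", 180+392/4,100+425/4)
print(atz(c,[180+392/4,100+425/4],p[2]-.094))
E
```

```text
[ 0.6634 -0.1986  0.046 ]
[ 0.6663 -0.2015  0.1866] [[277.6644 208.5098]] seen 278.0 206.25
[ 0.6643 -0.2005  0.0926]
```

Call:
play_rows --series '[[[-0.04,0.5,0.04],[0,0,0.05],1],[[0,0.7,0],[0,0,0],1],[[0,0.5,0],[0,0,0],1],[[0,0.25,0],[0,0,0],1],[[0,0,0],[0,0,0],1],[[0,0,0],[0,0,0],1]]'

```text
t: 41.65
tool_pos: [0.6647, -0.1993, 0.1074]
ee_rot: [-0.7, 0.099, -0.099, 0.7]
wrist_force: [-0.1, -0.5, 0.0]
finger_gap: 0.186
```

Call:
play_rows --series '[[[0,0.1,0],[0,0,0],1],[[0,0.05,0],[0,0,0],1],[[0,0,0],[0,0,0],1]]'

```text
t: 41.95
tool_pos: [0.6649, -0.1994, 0.1017]
ee_rot: [-0.7, 0.099, -0.099, 0.7]
wrist_force: [-1.0, -0.2, -0.8]
finger_gap: 0.189
```

Call:
play_rows --series '[[[0,0.03,0],[0,0,0],1],[[0,0,0],[0,0,0],1],[[0,0,0],[0,0,0],0.7],[[0,0,0],[0,0,0],0.5],[[0,0,0],[0,0,0],0.5],[[0,0,0],[0,0,0],0.5],[[0,0,0],[0,0,0],0.5],[[0,0,0],[0,0,0],0.5],[[0,0,0],[0,0,0],0.5]]'

```text
t: 42.85
tool_pos: [0.6646, -0.1992, 0.0999]
ee_rot: [-0.7, 0.099, -0.099, 0.7]
wrist_force: [0.6, 0.4, -0.4]
finger_gap: 0.501
```

Call:
play_rows --series '[[[0,-0.4,0],[0,0,0],0.5],[[0,-0.9,0],[0,0,0],0.5],[[0,-0.9,0],[0,0,0],0.5],[[0,-0.9,0],[0,0,0],0.5],[[0,-0.9,0],[0,0,0],0.5],[[0,0,0],[0,0,0],0.5],[[0,0,0],[0,0,0],0.5]]'

```text
t: 43.55
tool_pos: [0.6655, -0.1997, 0.2629]
ee_rot: [0.7, -0.098, 0.1, -0.7]
wrist_force: [-0.1, -0.0, -0.5]
finger_gap: 0.502
```

```bash
python3 - <<'E'
from h import *
t=cam("scene");save(t["img"],"ai_s.png",(160,150,380,300),3.6);c=cam("wrist");save(c["img"],"ai_w.png")
move([.434,-.075,.2],1.2915)
E
```

```text
shift units [-6.385  1.493  1.389] tcp [ 0.6642 -0.1991  0.2591] y axis [-0.0019  0.0015 -1.    ] zyaw 1.290466372705894
turn units [-0.012 -0.013 -0.028]
```

View pics/ai_s.png

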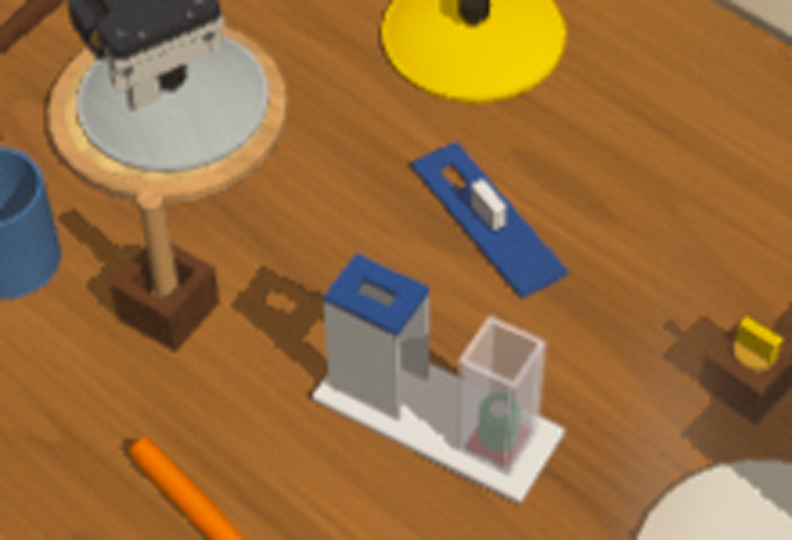

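View pics/ai_w.png

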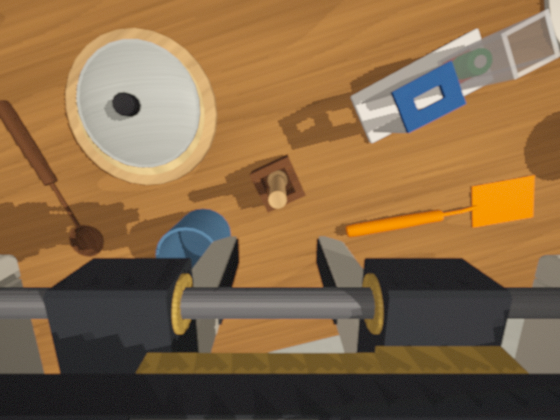

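Call:
play_rows --series '[[[-0.8,0,0.17],[0,0,0],0.5],[[-0.95,0,0.2],[0,0,0],0.5],[[-0.95,0,0.2],[0,0,0],0.5],[[-0.95,0,0.2],[0,0,0],0.5],[[-0.95,0,0.2],[0,0,0],0.5],[[-0.8,0,0.2],[0,0,0],0.5],[[-0.3,0,0.2],[0,0,0],0.5],[[0,0,0],[0,1,0],0.5],[[0,0,0],[0,1,0],0.5],[[0,0,0],[0,1,0],0.5]]'

```text
t: 44.65
tool_pos: [0.4597, -0.0832, 0.2585]
ee_rot: [-0.683, 0.184, -0.182, 0.683]
wrist_force: [0.6, 0.4, -0.3]
finger_gap: 0.502
```

Call:
play_rows --series '[[[0,0,0],[0,1,0],0.5],[[0,0,0],[0,1,0],0.5],[[0,0,0],[0,1,0],0.5],[[0,0,0],[0,1,0],0.5],[[0,0,0],[0,1,0],0.5],[[0,0,0],[0,1,0],0.5],[[0,0,0],[0,1,0],0.5],[[0,0,0],[0,1,0],0.5],[[0,0,0],[0,1,0],0.5],[[0,0,0],[0,1,0],0.5]]'

```text
t: 45.65
tool_pos: [0.4598, -0.0833, 0.2583]
ee_rot: [0.558, -0.436, 0.433, -0.558]
wrist_force: [0.3, -0.4, -0.6]
finger_gap: 0.499
```

Call:
play_rows --series '[[[0,0,0],[0,1,0],0.5],[[0,0,0],[0,1,0],0.5],[[0,0,0],[0,1,0],0.5],[[0,0,0],[0,1,0],0.5],[[0,0,0],[0,1,0],0.5],[[0,0,0],[0,1,0],0.5],[[0,0,0],[0,1,0],0.5],[[0,0,0],[0,0.2,0],0.5],[[0,0,0],[0,0,0],0.5],[[0,0,0],[0,0,0],0.5]]'

```text
t: 46.65
tool_pos: [0.4604, -0.0835, 0.2595]
ee_rot: [-0.413, 0.575, -0.573, 0.413]
wrist_force: [0.0, 0.2, 0.0]
finger_gap: 0.499
```

```bash
python3 - <<'E'
from h import *
c=cam("wrist");save(c["img"],"aj_w.png")
move([.434,-.075,.1],-.325);print(env.sense()["joint_pos"])
E
```

```text
shift units [ 0.012  3.994 -0.69 ] tcp [ 0.4605 -0.0835  0.2597] y axis [-0.0013  0.0012 -1.    ] zyaw -0.3240471941941706
turn units [ 0.02   0.012 -0.009]
[-0.2896 -0.2454  1.7754  0.0008  1.6132  0.0344]
```

View pics/aj_w.png

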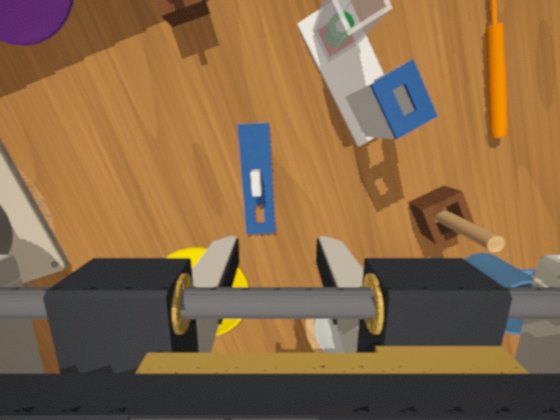

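```bash
python3 - <<'E'
from disp import *
c=cam("wrist");im=c["img"]
hsv=cv2.cvtColor(im,cv2.COLOR_RGB2HSV);m=((hsv[...,0]>100)&(hsv[...,0]<125)&(hsv[...,1]>120)).astype(np.uint8)
m[:, :200]=0;m[:,300:]=0;m[250:]=0
k=max(cv2.findContours(m,0,2)[0],key=cv2.contourArea);r=cv2.boxPoints(cv2.minAreaRect(k));print(r)
# order: cap end first
r=r[np.argsort(r[:,1])];top=r[:2][np.argsort(r[:2,0])];bot=r[2:][np.argsort(r[2:,0])]
px=np.r_[top,bot]
# +x = cap(image top); y: 90deg ccw from x in world
o=np.array([[.08,.022],[.08,-.022],[-.08,.022],[-.08,-.022]])
q,res=fit(c,px,o,.006,(.434,-.075,1.25));print(q,res)
q2,res2=fit(c,px,o*[1,-1],.006,(.434,-.075,1.25));print(q2,np.abs(res2).max())
img=im.copy()
cv2.polylines(img,[np.round(proj(c,world(q,o[[0,1,3,2]],.006))*16).astype(np.int32)],True,(255,0,255),1,cv2.LINE_AA,4)
cv2.polylines(img,[np.round(proj(c,world(q,[[.017,.006],[.017,-.006],[-.017,-.006],[-.017,.006]],.032))*16).astype(np.int32)],True,(255,0,0),1,cv2.LINE_AA,4)
save(img,"ak.png",(200,100,320,250),4.5)
move([q[0],q[1],.1],q[2]-np.pi/2)
E
```

```text
[[237.8717 125.0752]
 [267.6726 123.0885]
 [274.8983 231.4735]
 [245.0974 233.4602]]
[ 0.4315 -0.0752  1.2969] [[-1.3049 -0.8607]
 [ 0.9054 -0.5285]
 [ 0.4323  0.6962]
 [-0.2732  1.3332]]
[ 0.4458 -0.0798  1.1547] 49.925210643970274
shift units [ 0.036  3.998 -0.751] tcp [ 0.4606 -0.0836  0.2599] y axis [-0.001   0.0011 -1.    ] zyaw -0.3244381509673785
turn units [ 0.016 -0.632 -0.01 ]
```

View pics/ak.png

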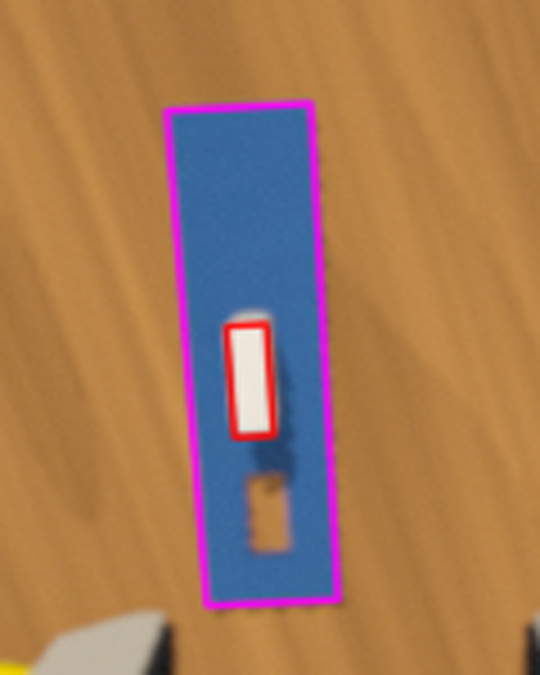

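Call:
play_rows --series '[[[0.04,0.5,-0.75],[0,0,0],0.5],[[0,0.9,0],[0,-0.63,0],0.5],[[0,0.9,0],[0,0,0],0.5],[[0,0.9,0],[0,0,0],0.5],[[0,0.8,0],[0,0,0],0.5],[[0,0,0],[0,0,0],0.5],[[0,0,0],[0,0,0],0.5],[[0,0,0],[0,0,0],0.5]]' --squeeze 50

```text
t: 47.55
tool_pos: [0.4332, -0.0758, 0.1025]
ee_rot: [0.426, -0.563, 0.564, -0.427]
wrist_force: [0.7, 0.2, 0.2]
finger_gap: 0.5
```

```bash
python3 - <<'E'
from h import *
c=cam("wrist");save(c["img"],"al_w.png")
move([.4315,-.0752,.011],1.2969-np.pi/2);s,p,Rm=tool();print(proj(c,[[p[0],p[1],.032]]))
E
```

```text
shift units [-0.001  2.289 -0.056] tcp [ 0.4334 -0.0759  0.1026] y axis [ 0.003  -0.0001 -1.    ] zyaw -0.27497823224905
turn units [-0.037 -0.014 -0.009]
[[277.2058 216.2475]]
```

View pics/al_w.png

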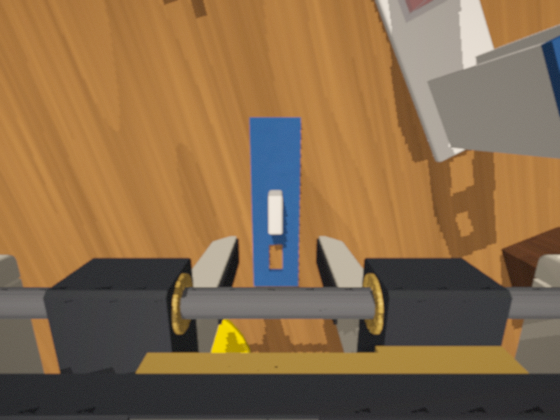

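Call:
play_rows --series '[[[-0.02,0.8,-0.05],[-0.03,0,0],0.5],[[0,0.8,0],[0,0,0],0.5],[[0,0.5,0],[0,0,0],0.5],[[0,0.17,0],[0,0,0],0.5],[[0,0,0],[0,0,0],0.5],[[0,0,0],[0,0,0],1],[[0,0,0],[0,0,0],1],[[0,0,0],[0,0,0],1],[[0,0,0],[0,0,0],1],[[0,0,0],[0,0,0],1]]'

```text
t: 48.6
tool_pos: [0.4303, -0.0741, 0.0099]
ee_rot: [-0.427, 0.565, -0.563, 0.426]
wrist_force: [0.9, 0.1, 2.7]
finger_gap: 0.126
```

Call:
play_rows --series '[[[0,0,0],[0,0,0],1],[[0,0,0],[0,0,0],1],[[0,0,0],[0,0,0],1],[[0,0,0],[0,0,0],1],[[0,0,0],[0,0,0],1]]'

```text
t: 49.1
tool_pos: [0.4303, -0.074, 0.0098]
ee_rot: [-0.427, 0.565, -0.563, 0.426]
wrist_force: [-0.2, 0.0, 5.5]
finger_gap: 0.129
```

```bash
python3 - <<'E'
from h import *
c=cam("wrist");save(c["img"],"am_w.png",(180,80,380,290),4)
move([.4315,-.0752,.2],1.2969-np.pi/2);s,p,Rm=tool();print(s["finger_gap"],s["wrist_force"],proj(c,[[p[0],p[1],.032]]))
E
```

```text
shift units [ 0.015 -4.754  0.026] tcp [ 0.4303 -0.0741  0.0098] y axis [-0.002   0.0013 -1.    ] zyaw -0.2752304743655641
turn units [ 0.028 -0.017 -0.01 ]
0.12046037397067327 [-0.9734 -0.5587  5.2593] [[277.0903 265.3988]]
```

View pics/am_w.png

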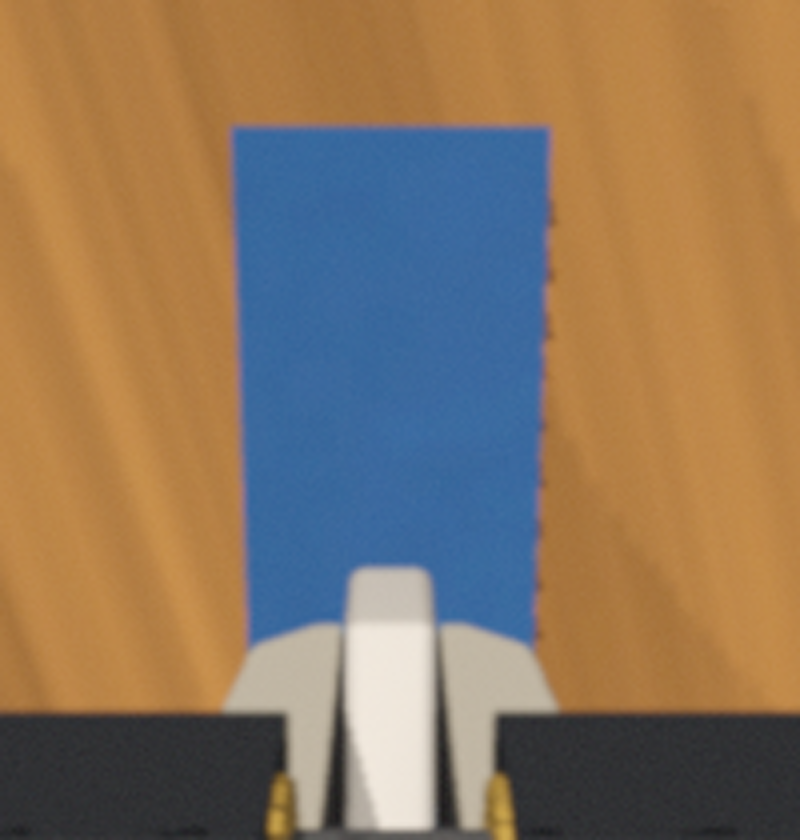

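```bash
python3 - <<'E'
from h import *
c=cam("wrist");s,p,Rm=tool()
for q in ([180+232/4,80+128/4],[180+550/4,80+128/4]): print(Rm.T@(atz(c,q,.006)-p))
E
```

```text
[-0.0794  0.004  -0.0216]
[-0.0794  0.0039  0.0222]
```

Call:
play_rows --series '[[[0,-0.2,0],[0,0,0],1],[[0,-0.6,0],[0,0,0],1],[[0,-0.9,0],[0,0,0],1],[[0,-0.9,0],[0,0,0],1],[[0,-0.9,0],[0,0,0],1],[[0,-0.8,0],[0,0,0],1],[[0,-0.3,0],[0,0,0],1],[[0,0,0],[0,0,0],1],[[0,0,0],[0,0,0],1]]'

```text
t: 50.1
tool_pos: [0.4295, -0.074, 0.1916]
ee_rot: [-0.428, 0.566, -0.562, 0.426]
wrist_force: [-0.1, -0.0, -1.3]
finger_gap: 0.127
```

```bash
python3 - <<'E'
from h import *
c=cam("wrist");save(c["img"],"an_w.png");t=cam("scene");save(t["img"],"an_s.png",(220,100,400,250),4.2)
move([.5991,.0208,.2],1.789-np.pi/2);s,p,Rm=tool();print(s["finger_gap"],s["wrist_force"])
E
```

```text
shift units [-3.432 -0.249  3.448] tcp [ 0.429  -0.0738  0.1909] y axis [-0.0067  0.0028 -1.    ] zyaw -0.27524109633846544
turn units [ 0.085 -6.168 -0.033]
0.12201443829795533 [-0.7345  0.1429 -1.9985]
```

View pics/an_w.png

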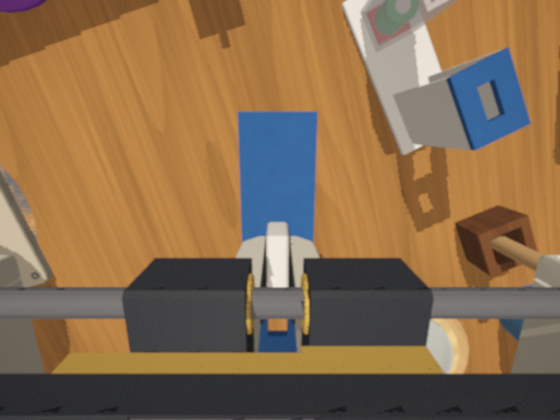

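View pics/an_s.png

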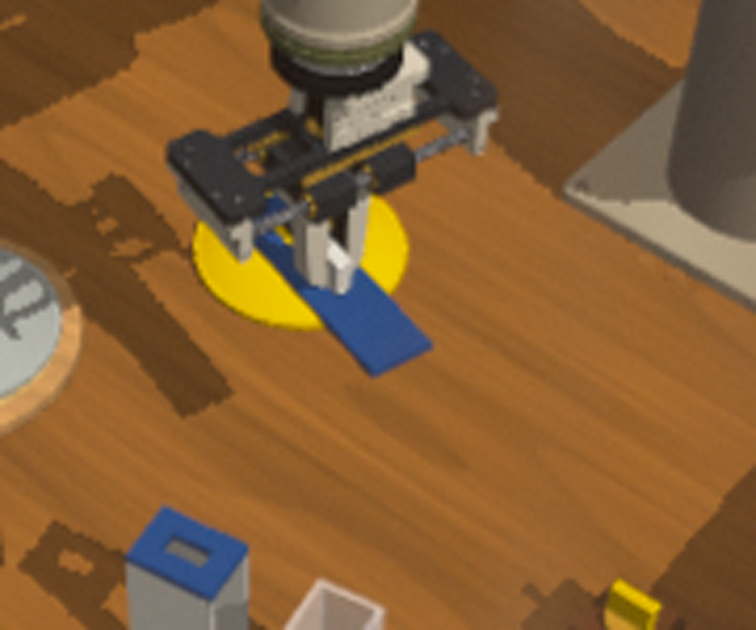

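Call:
play_rows --series '[[[0,0,0],[0.05,-0.9,0],1],[[0,0,0],[0,-0.9,0],1],[[0,0,0],[0,-0.9,0],1],[[0,0,0],[0,-0.9,0],1],[[0,0,0],[0,-0.9,0],1],[[0,0,0],[0,-0.9,0],1],[[0,0,0],[0,-0.77,0],1],[[0,0,0],[0,0,0],1],[[0,0,0],[0,0,0],1]]'

```text
t: 51.1
tool_pos: [0.4296, -0.074, 0.192]
ee_rot: [-0.551, 0.444, -0.442, 0.551]
wrist_force: [0.3, -1.3, -1.0]
finger_gap: 0.127
```

```bash
python3 - <<'E'
from h import *
move([.5991,.0208,.19],1.789-np.pi/2)
E
```

```text
shift units [-1.405  0.049  4.647] tcp [ 0.4296 -0.074   0.192 ] y axis [-0.0012  0.0013 -1.    ] zyaw 0.2165417564423575
turn units [ 0.011 -0.021 -0.019]
```

Call:
play_rows --series '[[[-0.15,0,0.5],[0,0,0],1],[[-0.25,0,0.8],[0,0,0],1],[[-0.25,0,0.8],[0,0,0],1],[[-0.25,0,0.8],[0,0,0],1],[[-0.25,0,0.8],[0,0,0],1],[[-0.15,0,0.55],[0,0,0],1],[[-0.1,0,0.4],[0,-0.02,0],1],[[0,0,0],[0,0,0],1],[[0,0,0],[0,0,0],1],[[0,0,0],[0,0,0],1]]'

```text
t: 52.1
tool_pos: [0.599, 0.0203, 0.1932]
ee_rot: [-0.552, 0.442, -0.442, 0.552]
wrist_force: [0.1, -0.1, -1.3]
finger_gap: 0.126
```

```bash
python3 - <<'E'
from disp import *
c=cam("wrist");save(c["img"],"ao_w.png");t=cam("scene");save(t["img"],"ao_s.png",(220,150,360,290),5)
move([.5991,.0208,.14],1.7887-np.pi/2)
q=(.5991,.0208,1.7887);print(proj(c,world(q,[[.088,.035],[.088,-.035],[.05,0]],.008)))
E
```

```text
shift units [-0.013  1.341 -0.001] tcp [0.5992 0.0203 0.1936] y axis [ 0.0009  0.0006 -1.    ] zyaw 0.21908894280847263
turn units [-0.013  0.015 -0.005]
[[246.9491 113.0727]
 [308.4742 113.1903]
 [277.6404 147.1712]]
```

View pics/ao_w.png

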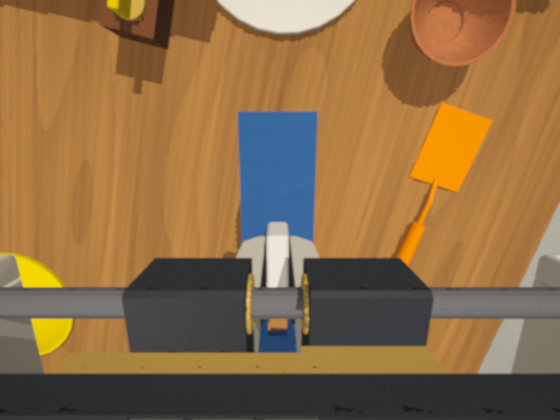

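View pics/ao_s.png

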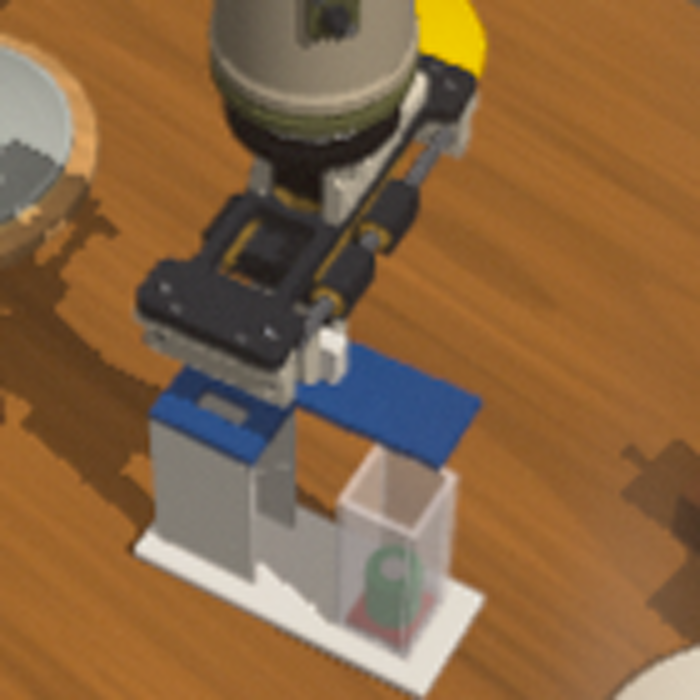

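Call:
play_rows --series '[[[-0.015,0.5,0],[0,0,0],1],[[0,0.6,0],[0,0,0],1],[[0,0.25,0],[0,0,0],1],[[0,0.07,0],[0,0,0],1],[[0,0,0],[0,0,0],1],[[0,0,0],[0,0,0],1]]'

```text
t: 52.8
tool_pos: [0.6005, 0.0213, 0.1382]
ee_rot: [-0.551, 0.441, -0.443, 0.553]
wrist_force: [-0.1, -0.5, -0.5]
finger_gap: 0.128
```

```bash
python3 - <<'E'
from disp import *
c=cam("wrist");t=cam("scene");save(t["img"],"ap_s.png",(220,170,360,290),5.5)
move([.5991,.0208,.1318],1.7887-np.pi/2)
q=(.5991,.0208,1.7887);print(proj(t,world(q,[[.08,.022],[.08,-.022],[-.08,-.022],[-.08,.022]],.128+.004)))
E
```

```text
shift units [ 0.004  0.16  -0.038] tcp [0.6005 0.0213 0.1382] y axis [ 0.0031  0.0006 -1.    ] zyaw 0.21988193572214856
turn units [-0.04   0.025  0.002]
[[314.6897 242.6578]
 [306.4119 255.8522]
 [249.0478 229.4524]
 [258.0885 217.2579]]
```

View pics/ap_s.png

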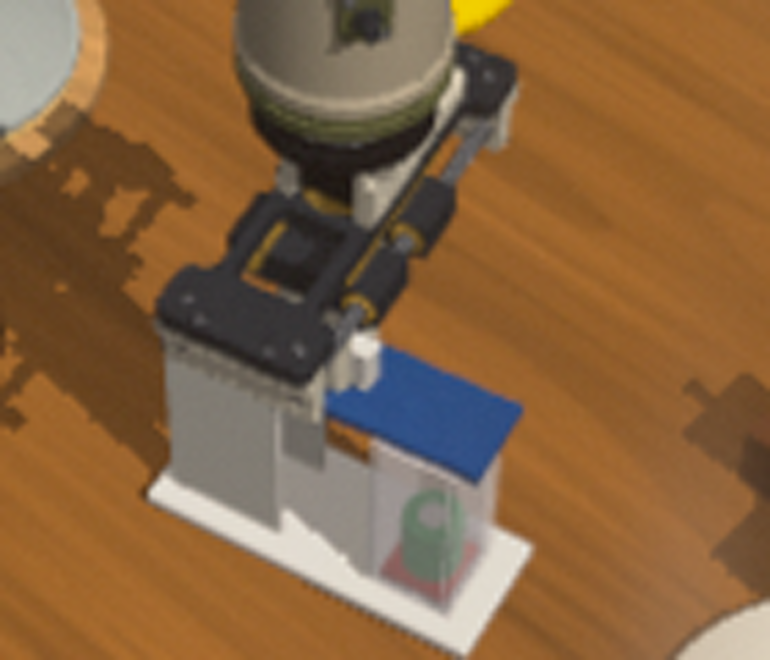

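Call:
play_rows --series '[[[0,0.08,-0.035],[-0.03,0.02,0],1],[[0,0.06,0],[0,0,0],1],[[0,0.04,0],[0,0,0],1],[[0,0,0],[0,0,0],1]]'

```text
t: 53.3
tool_pos: [0.5986, 0.021, 0.1319]
ee_rot: [0.552, -0.443, 0.442, -0.551]
wrist_force: [-7.3, -1.0, 12.5]
finger_gap: 0.123
```

```bash
python3 - <<'E'
from disp import *
move([.5991,.0208,.1318],1.7887-np.pi/2);print(env.sense()["wrist_force"])
E
```

```text
shift units [0.008 0.002 0.01 ] tcp [0.5986 0.021  0.1319] y axis [-0.0002 -0.0001 -1.    ] zyaw 0.2184839247639197
turn units [0.003 0.007 0.   ]
[-7.2883 -0.9825 12.459 ]
```

Seated at the expected height (12 N). Release.

Call:
play_rows --series '[[[0,-0.02,0],[0,0,0],0.9],[[0,0,0],[0,0,0],0.6],[[0,0,0],[0,0,0],0.5],[[0,0,0],[0,0,0],0.5],[[0,0,0],[0,0,0],0.5],[[0,0,0],[0,0,0],0.5],[[0,0,0],[0,0,0],0.5],[[0,0,0],[0,0,0],0.5],[[0,-0.3,0],[0,0,0],0.5],[[0,-0.8,0],[0,0,0],0.5]]'

```text
t: 54.3
tool_pos: [0.596, 0.0212, 0.1718]
ee_rot: [0.553, -0.445, 0.44, -0.55]
wrist_force: [0.3, -0.4, -0.5]
finger_gap: 0.498
```

Call:
play_rows --series '[[[0,-0.9,0],[0,0,0],0.5],[[0,-0.9,0],[0,0,0],0.5],[[0.9,0,0],[0,0,0],0.5],[[0.5,0,0],[0,0,0],0.5],[[0,0,0],[0,0,0],0.5],[[0,0,0],[0,0,0],0.5],[[0,0,0],[0,0,0],0.5]]'

```text
t: 55.0
tool_pos: [0.6104, -0.0328, 0.2465]
ee_rot: [0.552, -0.443, 0.442, -0.551]
wrist_force: [-0.2, 0.6, -0.7]
finger_gap: 0.499
```

```bash
python3 - <<'E'
from disp import *
c=cam("wrist");save(c["img"],"aq_w.png");t=cam("scene");save(t["img"],"aq_s.png",(220,170,400,290),4.4)
move([.42,.175,.2],1.29);print(env.sense()["joint_pos"])
E
```

```text
shift units [-6.102  1.169 -3.516] tcp [ 0.6105 -0.0326  0.2464] y axis [-0.0015  0.0004 -1.    ] zyaw 0.21946162891291426
turn units [  0.011 -13.382  -0.017]
[-0.1374  0.1525  1.4137  0.0002  1.5769 -0.3568]
```

View pics/aq_w.png

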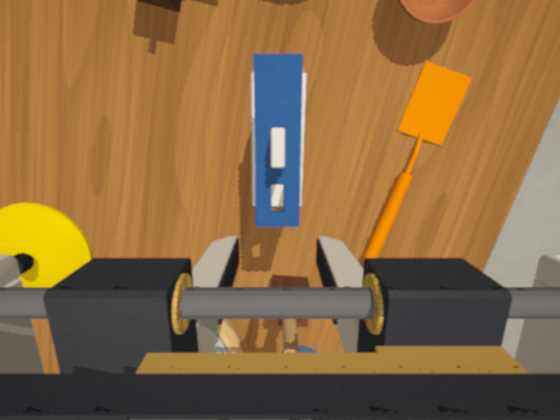

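View pics/aq_s.png

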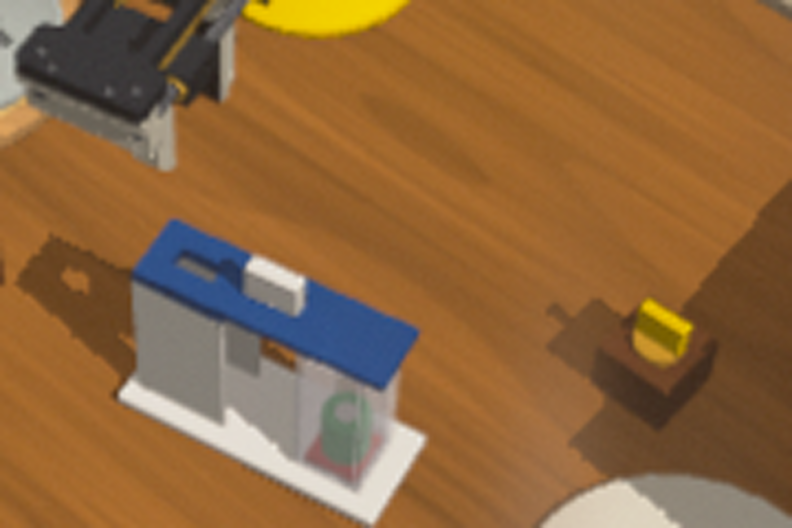

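```bash
python3 - <<'E'
from disp import *
c=cam("wrist");im=c["img"];save(im,"ar_w.png",(230,40,330,240),3)
hsv=cv2.cvtColor(im,cv2.COLOR_RGB2HSV);m=((hsv[...,0]>100)&(hsv[...,0]<125)&(hsv[...,1]>120)).astype(np.uint8)
m[:, :240]=0;m[:,320:]=0;m[240:]=0
k=max(cv2.findContours(m,0,2)[0],key=cv2.contourArea);ys=k[:,0,1];xs=k[:,0,0]
# corners via approx
r=cv2.approxPolyDP(cv2.convexHull(k),6,True)[:,0].astype(float);print(r)
r=r[np.argsort(r[:,1])];top=r[:2][np.argsort(r[:2,0])];bot=r[-2:][np.argsort(r[-2:,0])]
o=np.array([[.08,.022],[.08,-.022],[-.08,.022],[-.08,-.022]])
q,res=fit(c,np.r_[top,bot]+[[0,0],[1,0],[0,1],[1,1]],o,.128,(.599,.0208,1.789));print(q,res);np.save("cov.npy",q)
print("slot",world(q,[-.05,0],.128), "disp slot .6099 -.028")
# thumbscrew
t=cam("top");save(t["img"],"ar_t.png",(185,225,225,260),12);s=cam("scene");save(s["img"],"ar_s.png",(345,225,395,275),10)
E
```

```text
[[301.  55.]
 [297. 225.]
 [256. 225.]
 [254.  56.]]
[0.5985 0.0201 1.7862] [[-1.1323 -1.5787]
 [ 0.9103 -0.3424]
 [-0.5523  1.292 ]
 [ 0.6943  1.5008]]
slot [[ 0.6092 -0.0287  0.128 ]] disp slot .6099 -.028
```

View pics/ar_w.png

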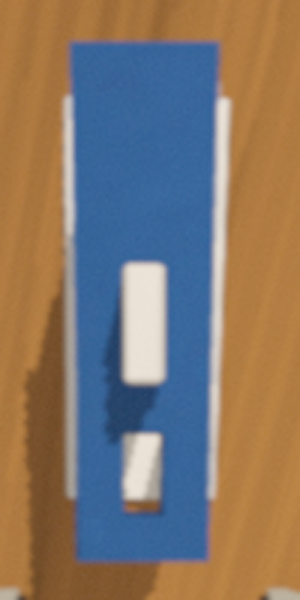

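View pics/ar_s.png

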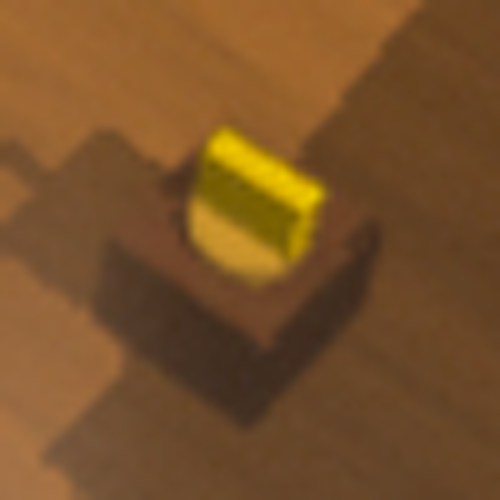

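View pics/ar_t.png

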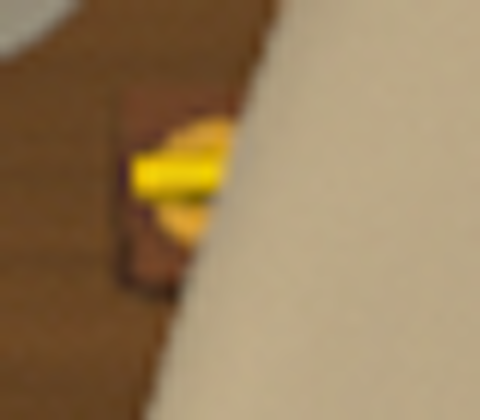

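Call:
play_rows --series '[[[-0.5,0,-0.3],[0,0,0],0.5],[[-0.8,0,-0.45],[0,0,0],0.5],[[-0.8,0,-0.45],[0,0,0],0.5],[[-0.8,0,-0.45],[0,0,0],0.5],[[-0.8,0,-0.45],[0,0,0],0.5],[[-0.8,0,-0.45],[0,0,0],0.5],[[-0.8,0.5,-0.45],[0,0,0],0.5],[[-0.6,0.6,-0.5],[0,0,0],0.5],[[0,0,0],[0,0.9,0],0.5],[[0,0,0],[0,0.9,0],0.5]]'

```text
t: 56.25
tool_pos: [0.4211, 0.1673, 0.2016]
ee_rot: [0.519, -0.482, 0.48, -0.517]
wrist_force: [0.6, 0.0, -0.2]
finger_gap: 0.5
```

Call:
play_rows --series '[[[0,0,0],[0,0.9,0],0.5],[[0,0,0],[0,0,0],0.5],[[0,0,0],[0,0,0],0.5]]'

```text
t: 56.55
tool_pos: [0.4227, 0.1666, 0.2027]
ee_rot: [0.501, -0.499, 0.498, -0.501]
wrist_force: [-0.4, 0.7, 0.8]
finger_gap: 0.5
```

```bash
python3 - <<'E'
from disp import *
c=cam("wrist");save(c["img"],"as_w.png");move([.42,.175,.1],0)
save(c["img"],"as_wc.png",(200,140,340,250),5.5)
E
```

```text
shift units [-0.211  2.569 -0.065] tcp [0.4228 0.1665 0.2027] y axis [-0.0011  0.0002 -1.    ] zyaw 0.0045433006511831344
turn units [ 0.014  0.057 -0.003]
```

View pics/as_w.png

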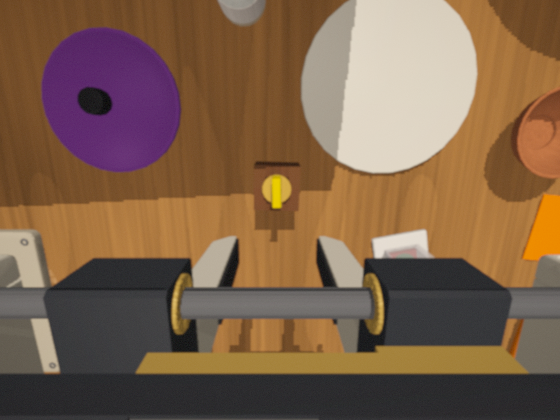

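View pics/as_wc.png

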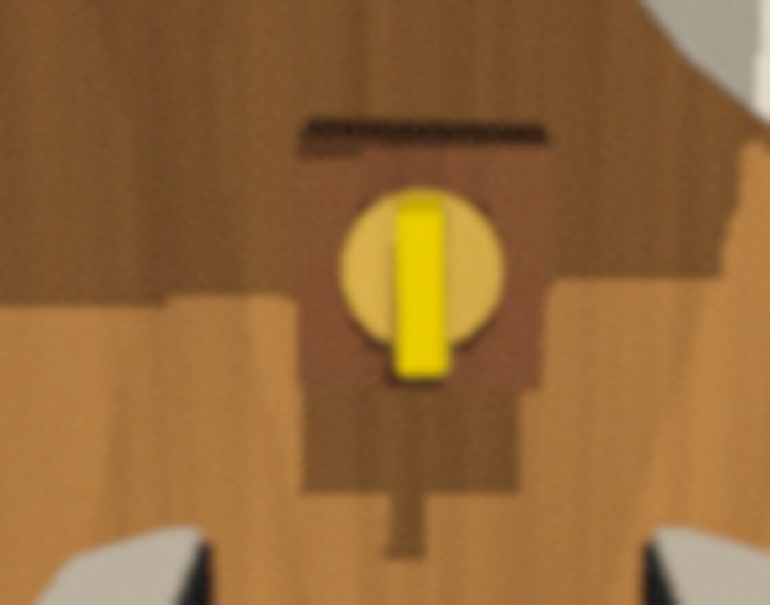

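```bash
python3 - <<'E'
from disp import *
c=cam("wrist");a=atz(c,[276.7,192.7],.069);b=atz(c,[276.7,189.1],.045);print(a,b)
g=(a+b)/2;move([g[0],g[1],.11],0)
E
```

```text
[0.4219 0.1733 0.069 ] [0.4219 0.1724 0.045 ]
shift units [-0.158  2.318 -0.019] tcp [0.4228 0.1665 0.2027] y axis [-0.0012  0.0002 -1.    ] zyaw 0.004099267078422978
turn units [ 0.015  0.051 -0.003]
```

Call:
play_rows --series '[[[-0.15,0.8,-0.02],[0,0.04,0],0.6],[[0,0.9,0],[0,0,0],0.6],[[0,0.6,0],[0,0,0],0.6],[[0,0,0],[0,0,0],0.6],[[0,0,0],[0,0,0],0.6],[[0,0,0],[0,0,0],0.6],[[0,0,0],[0,0,0],0.6]]' --squeeze 25

```text
t: 57.35
tool_pos: [0.4232, 0.1728, 0.1126]
ee_rot: [-0.499, 0.5, -0.5, 0.501]
wrist_force: [0.6, -0.2, 0.3]
finger_gap: 0.403
```

```bash
python3 - <<'E'
from disp import *
c=cam("wrist");save(c["img"],"at_wc.png",(200,140,350,260),5);move([.4219,.1730,.049],0);s,p,Rm=tool();print(proj(c,[[p[0],p[1],.069],[p[0],p[1],.045]]))
E
```

```text
shift units [-0.005  1.583 -0.029] tcp [0.423  0.1727 0.1123] y axis [ 0.0014  0.0009 -1.    ] zyaw -0.0007238393000430439
turn units [-0.017 -0.009 -0.011]
[[277.0077 226.5238]
 [276.977  217.3536]]
```

View pics/at_wc.png

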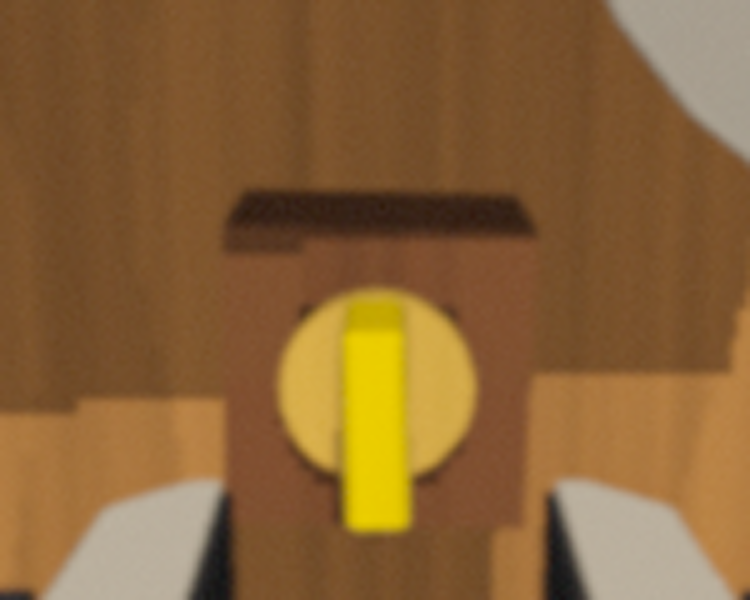

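Call:
play_rows --series '[[[0,0.7,-0.03],[0,0,0],0.6],[[0,0.6,0],[0,0,0],0.6],[[0,0.28,0],[0,0,0],0.6],[[0,0,0],[0,0,0],0.6],[[0,0,0],[0,0,0],1],[[0,0,0],[0,0,0],1],[[0,0,0],[0,0,0],1],[[0,0,0],[0,0,0],1],[[0,0,0],[0,0,0],1],[[0,0,0],[0,0,0],1]]'

```text
t: 58.4
tool_pos: [0.4212, 0.1727, 0.0483]
ee_rot: [-0.5, 0.5, -0.5, 0.5]
wrist_force: [-0.0, -1.5, 5.6]
finger_gap: 0.103
```

Call:
play_rows --series '[[[0,0,0],[0,0,0],1],[[0,0,0],[0,0,0],1],[[0,0,0],[0,0,0],1]]'

```text
t: 58.7
tool_pos: [0.4213, 0.1727, 0.0483]
ee_rot: [-0.5, 0.5, -0.5, 0.5]
wrist_force: [-0.1, -1.0, 6.1]
finger_gap: 0.108
```

```bash
python3 - <<'E'
from disp import *
c=cam("wrist");save(c["img"],"au_wc.png",(200,140,350,290),5);s,p,Rm=tool();print(p,s["finger_gap"],s["wrist_force"],proj(c,[[p[0],p[1],.069],[p[0],p[1],.045]]))
E
```

```text
[0.4212 0.1727 0.0483] 0.11134636120264921 [-0.9191 -0.9382  4.4137] [[277.4093 264.1844]
 [277.3811 247.0571]]
```

View pics/au_wc.png

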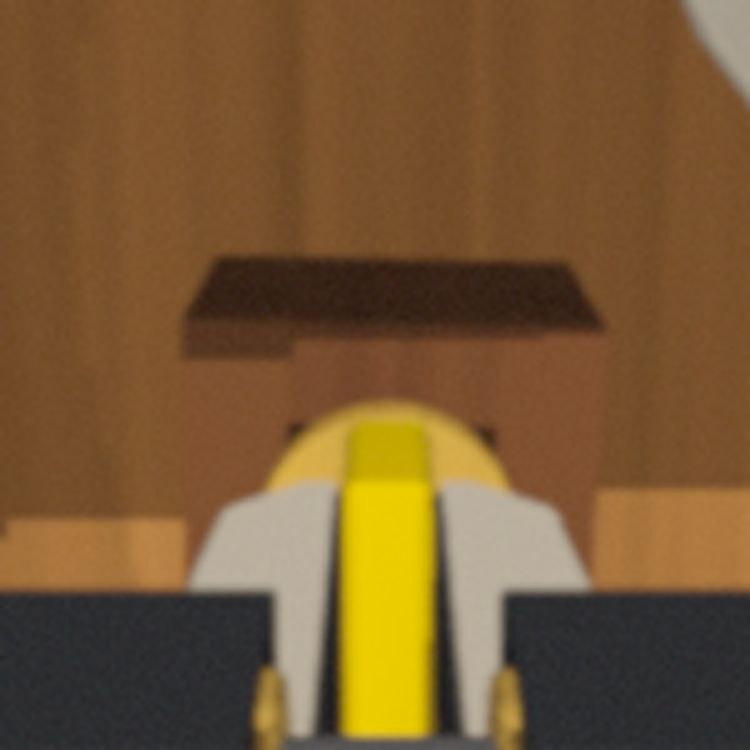

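```bash
python3 - <<'E'
from disp import *
c=cam("wrist");s,p,Rm=tool()
print(Rm.T@(atz(c,[278,140+400/5],.045)-p), Rm.T@(atz(c,[278,140+480/5],.069)-p))
E
```

```text
[-0.0175  0.0033  0.0003] [-0.0161 -0.0207  0.0003]
```

Call:
play_rows --series '[[[0,-0.2,0],[0,0,0],1],[[0,-0.6,0],[0,0,0],1],[[0,-0.9,0],[0,0,0],1],[[0,-0.9,0],[0,0,0],1],[[0,-0.9,0],[0,0,0],1],[[0,-0.8,0],[0,-0.7,0],1],[[0,0,0],[0,-1,0],1],[[0,0,0],[0,-1,0],1],[[0,0,0],[0,0,0],1],[[0,0,0],[0,0,0],1]]'

```text
t: 59.8
tool_pos: [0.4205, 0.1724, 0.2193]
ee_rot: [0.551, -0.445, 0.444, -0.55]
wrist_force: [-0.2, -0.5, -1.0]
finger_gap: 0.111
```

```bash
python3 - <<'E'
from disp import *
c=cam("wrist");save(c["img"],"av_wc.png",(200,140,350,290),5);s,p,Rm=tool();print(s["finger_gap"]);move([.6095,-.0283,.22],1.787-np.pi/2)
E
```

```text
0.10290957895117599
shift units [ 5.902 -0.028  3.558] tcp [0.4205 0.1724 0.2192] y axis [-0.0019  0.     -1.    ] zyaw 0.2129809242051482
turn units [ 0.024 -0.04  -0.005]
```

View pics/av_wc.png

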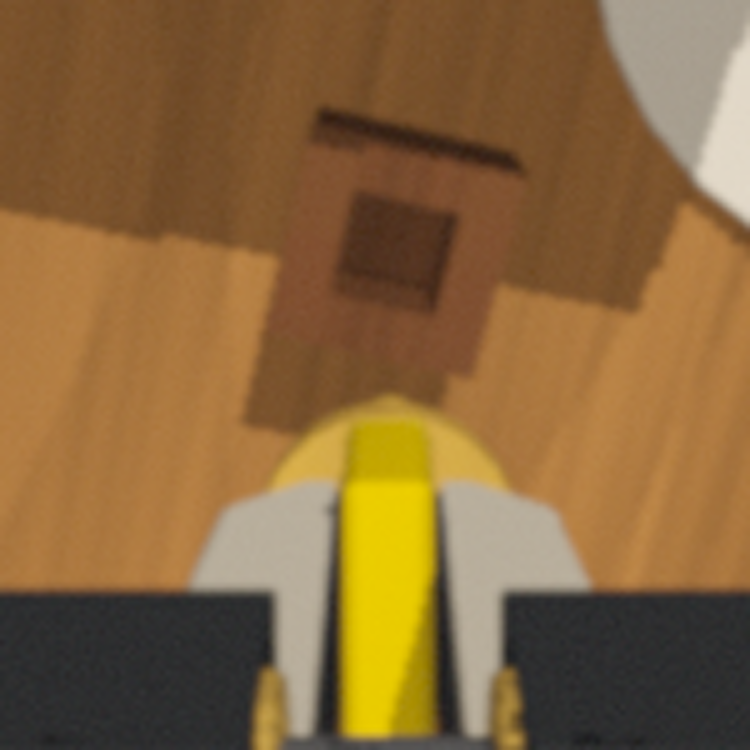

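Call:
play_rows --series '[[[0.5,0,0.3],[0,-0.04,0],1],[[0.8,0,0.5],[0,0,0],1],[[0.8,0,0.5],[0,0,0],1],[[0.8,0,0.5],[0,0,0],1],[[0.8,0,0.5],[0,0,0],1],[[0.8,0,0.5],[0,0,0],1],[[0.8,0,0.4],[0,0,0],1],[[0.4,0,0.25],[0,0,0],1],[[0.2,0,0.1],[0,0,0],1],[[0,0,0],[0,0,0],1]]'

```text
t: 60.85
tool_pos: [0.6104, -0.0278, 0.2185]
ee_rot: [0.552, -0.444, 0.442, -0.551]
wrist_force: [-0.7, -0.3, -0.5]
finger_gap: 0.106
```

Call:
play_rows --series '[[[0,0.5,0],[0,0,0],1],[[0,0,0],[0,0,0],1],[[0,0,0],[0,0,0],1],[[0,0,0],[0,0,0],1]]'

```text
t: 61.25
tool_pos: [0.6105, -0.0266, 0.2002]
ee_rot: [0.552, -0.442, 0.442, -0.552]
wrist_force: [-0.1, 0.3, -1.0]
finger_gap: 0.105
```

```bash
python3 - <<'E'
from disp import *
c=cam("wrist");save(c["img"],"aw_w.png",(180,60,380,290),3);s=cam("scene");save(s["img"],"aw_s.png",(220,170,360,290),5.5);move([.6095,-.0289,.17],1.787-np.pi/2)
E
```

```text
shift units [ 0.042  0.759 -0.043] tcp [ 0.6108 -0.0269  0.2003] y axis [ 0.0002  0.     -1.    ] zyaw 0.21880871452416184
turn units [-0.003  0.033  0.   ]
```

View pics/aw_w.png

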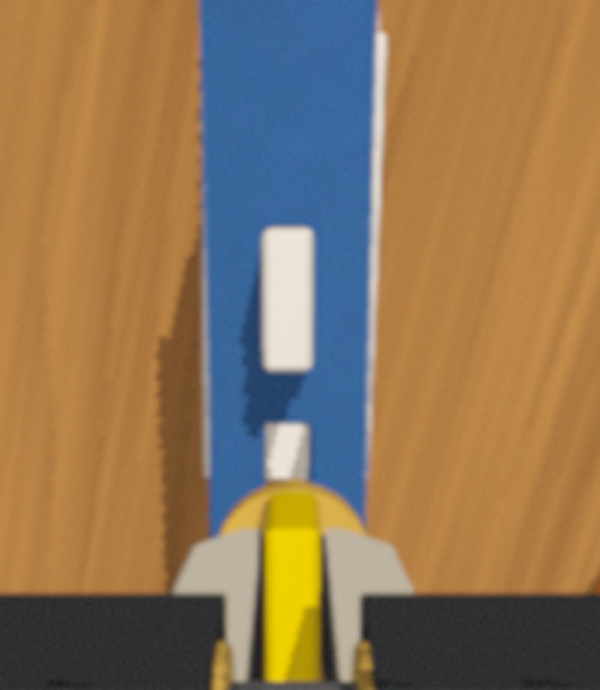

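View pics/aw_s.png

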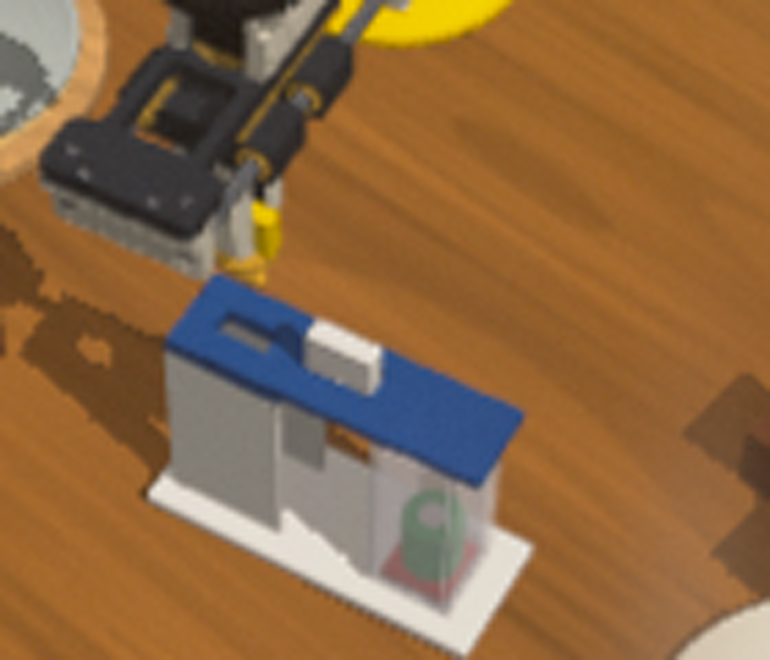

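Call:
play_rows --series '[[[0.042,0.4,-0.043],[0,0.03,0],1],[[0,0.36,0],[0,0,0],1],[[0,0,0],[0,0,0],1],[[0,0,0],[0,0,0],1],[[0,0,0],[0,0,0],1],[[0,0,0],[0,0,0],1]]'

```text
t: 61.95
tool_pos: [0.6095, -0.0293, 0.1694]
ee_rot: [0.551, -0.443, 0.443, -0.551]
wrist_force: [0.3, -1.2, 0.3]
finger_gap: 0.106
```

```bash
python3 - <<'E'
from disp import *
c=cam("wrist");save(c["img"],"ax_w.png",(180,60,380,290),3);move([.6095,-.0289,.162],1.787-np.pi/2)
E
```

```text
shift units [-0.01   0.186  0.001] tcp [ 0.6095 -0.0293  0.1694] y axis [-0.0002 -0.     -1.    ] zyaw 0.21597055906219706
turn units [ 0.003 -0.003 -0.001]
```

View pics/ax_w.png

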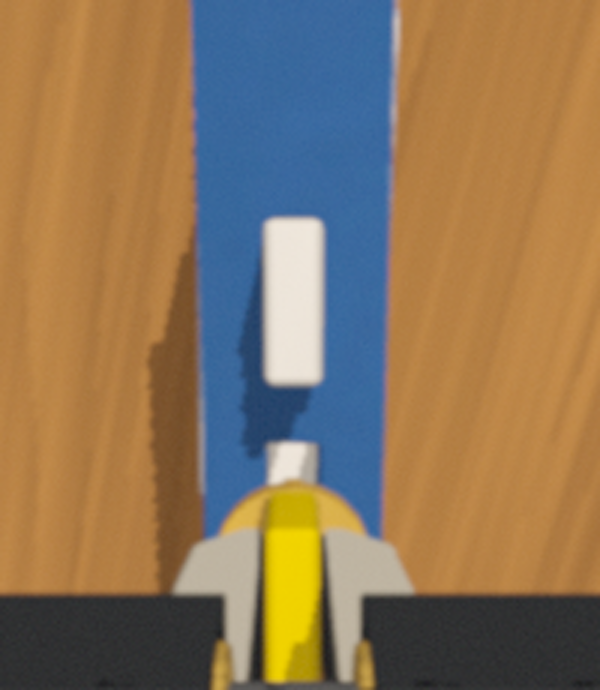

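Call:
play_rows --series '[[[-0.01,0.1,0],[0,0,0],1],[[0,0.1,0],[0,0,0],1],[[0,0.1,0],[0,0,0],1],[[0,0.06,0],[0,0,0],1],[[0,0,0],[0,0,0],1]]'

```text
t: 62.5
tool_pos: [0.6086, -0.0288, 0.1536]
ee_rot: [0.551, -0.444, 0.442, -0.551]
wrist_force: [0.3, -1.0, 0.3]
finger_gap: 0.108
```

```bash
python3 - <<'E'
from disp import *
move([.6095,-.0289,.136],1.787-np.pi/2);print(env.sense()["wrist_force"],env.sense()["wrist_torque"])
s=cam("scene");save(s["img"],"ay_s.png",(220,170,360,290),5.5)
E
```

```text
shift units [0.009 0.439 0.023] tcp [ 0.6086 -0.0288  0.1536] y axis [-0.0025  0.0003 -1.    ] zyaw 0.21601425938840452
turn units [ 0.029 -0.002 -0.011]
[ 0.2656 -1.0111  0.3277] [-0.0687  0.0752  0.0256]
```

View pics/ay_s.png

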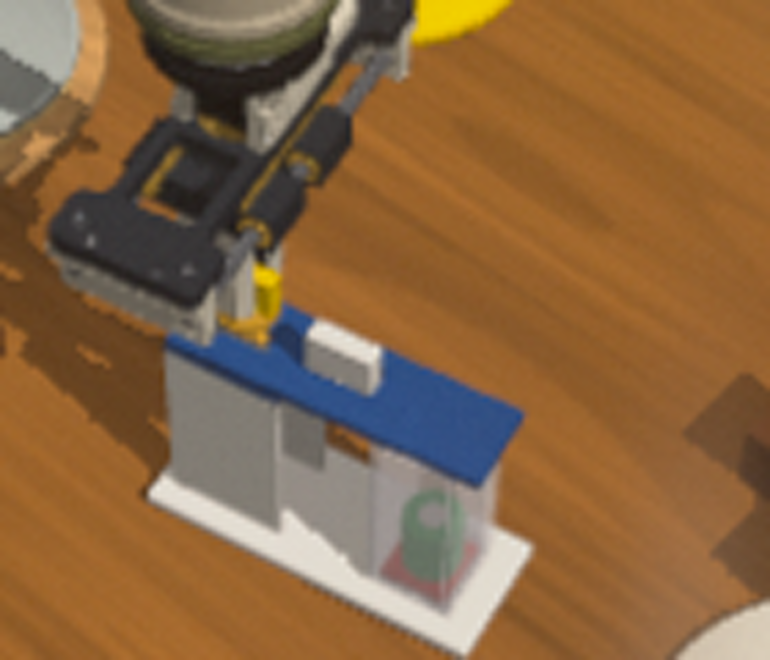

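No contact force; the cross bar has entered the slot. Continue.

Call:
play_rows --series '[[[0,0.1,0.02],[0.02,0,0],1],[[0,0.1,0],[0,0,0],1],[[0,0.1,0],[0,0,0],1],[[0,0,0],[0,0,0],1],[[0,0,0],[0,0,0],1]]'

```text
t: 63.05
tool_pos: [0.6096, -0.0287, 0.1421]
ee_rot: [-0.551, 0.443, -0.443, 0.551]
wrist_force: [-0.2, -0.4, -0.6]
finger_gap: 0.106
```

Call:
play_rows --series '[[[0,0.06,0],[0,0,0],1],[[0,0.04,0],[0,0,0],1],[[0,0,0],[0,0,0],1]]'

```text
t: 63.35
tool_pos: [0.6096, -0.0286, 0.1381]
ee_rot: [-0.551, 0.443, -0.443, 0.551]
wrist_force: [-0.4, -0.4, -0.2]
finger_gap: 0.107
```

Call:
play_rows --series '[[[0,0.03,0],[0,0,0],1],[[0,0.02,0],[0,0,0],1],[[0,0,0],[0,0,0],1]]'

```text
t: 63.65
tool_pos: [0.6098, -0.0287, 0.1364]
ee_rot: [-0.551, 0.443, -0.443, 0.551]
wrist_force: [0.1, 0.1, -0.1]
finger_gap: 0.112
```

```bash
python3 - <<'E'
from disp import *
move([.6095,-.0289,.136],1.787-np.pi/2);print(env.sense()["wrist_force"],env.sense()["wrist_torque"])
s=cam("scene");save(s["img"],"az_s.png",(220,170,360,290),5.5)
E
```

```text
shift units [ 0.004  0.01  -0.009] tcp [ 0.6098 -0.0287  0.1364] y axis [ 0.0004  0.0005 -1.    ] zyaw 0.21602767714204255
turn units [-0.006 -0.002 -0.005]
[ 0.1132  0.1125 -0.1141] [-0.0539  0.0303  0.007 ]
```

View pics/az_s.png

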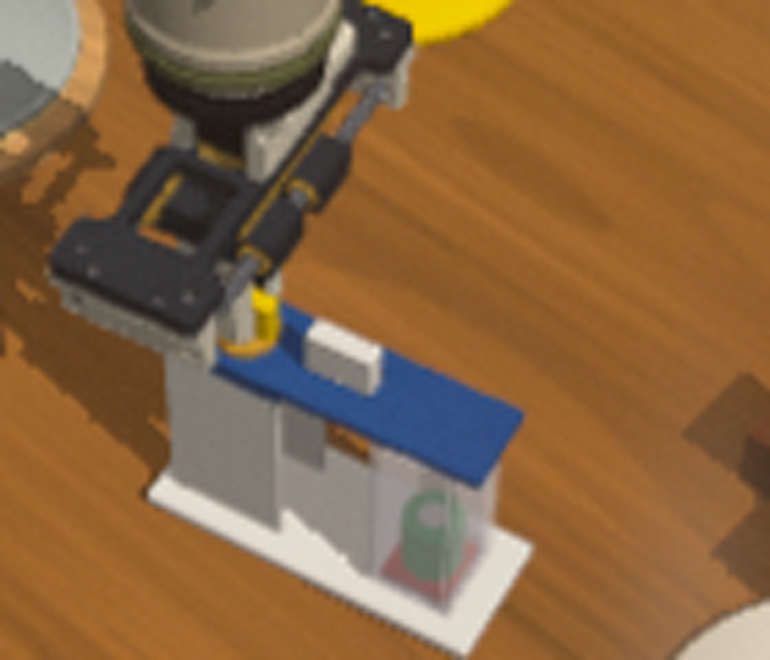

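Call:
play_rows --series '[[[0,0.025,0],[0,0,0],1],[[0,0,0],[0,0,0],1],[[0,0,0],[0,0,0],1]]'

```text
t: 64.0
tool_pos: [0.6099, -0.0287, 0.1364]
ee_rot: [-0.551, 0.443, -0.443, 0.551]
wrist_force: [-4.1, 0.4, 6.6]
finger_gap: 0.107
```

Call:
play_rows --series '[[[0,-0.015,0],[0,0.5,0],1],[[0,0,0],[0,1,0],1],[[0,0,0],[0,1,0],1],[[0,0,0],[0,1,0],1],[[0,0,0],[0,1,0],1],[[0,0,0],[0,1,0],1]]'

```text
t: 64.6
tool_pos: [0.6101, -0.0287, 0.1364]
ee_rot: [0.44, -0.553, 0.554, -0.44]
wrist_force: [-0.6, 0.7, 0.5]
finger_gap: 0.104
```

```bash
python3 - <<'E'
from disp import *
move([.6095,-.0289,.136],1.787-np.pi);s,p,Rm=tool();print(s["wrist_force"],s["wrist_torque"],s["finger_gap"])
s=cam("scene");save(s["img"],"ba_s.png",(220,170,360,290),5.5)
c=cam("wrist");save(c["img"],"ba_w.png",(180,60,380,290),3)
E
```

```text
shift units [ 0.008  0.009 -0.012] tcp [ 0.6101 -0.0287  0.1364] y axis [ 0.001   0.0004 -1.    ] zyaw -0.22727941427419537
turn units [-0.005 14.091 -0.013]
[-0.582   0.6869  0.524 ] [-0.0999  0.1533  0.0017] 0.10406574515792112
```

View pics/ba_s.png

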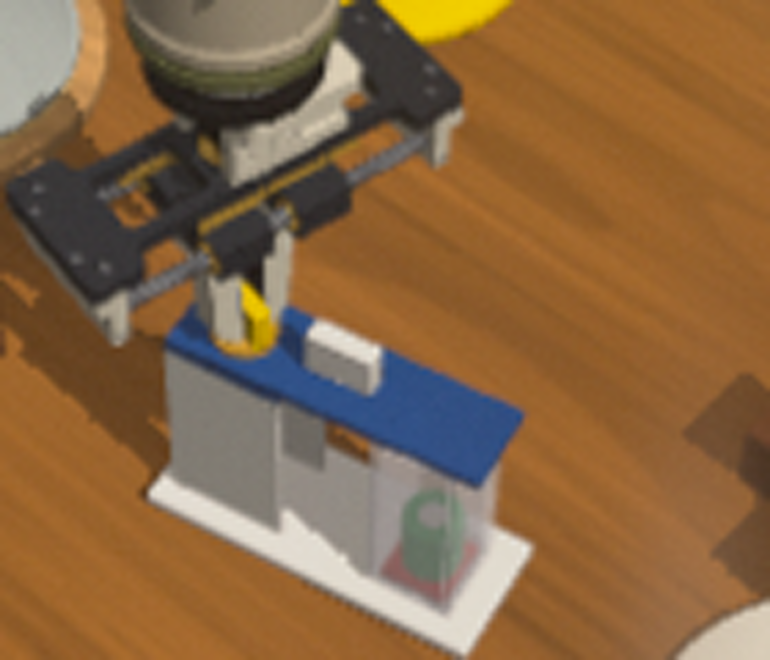

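View pics/ba_w.png

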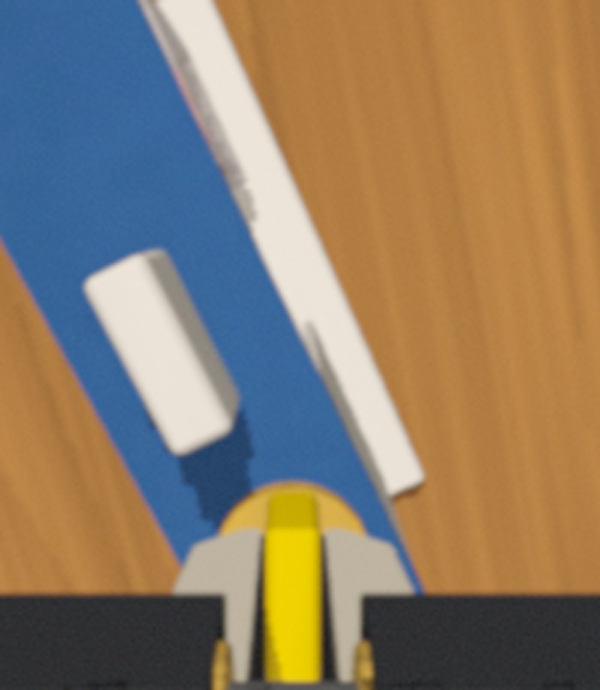

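Turning freely, bar unmoved. Continue (14 units left).

Call:
play_rows --series '[[[0,0,0],[0,1,0],1],[[0,0,0],[0,1,0],1],[[0,0,0],[0,1,0],1],[[0,0,0],[0,1,0],1],[[0,0,0],[0,1,0],1],[[0,0,0],[0,1,0],1]]'

```text
t: 65.3
tool_pos: [0.61, -0.0287, 0.1363]
ee_rot: [0.296, -0.642, 0.642, -0.297]
wrist_force: [0.2, -0.2, 2.0]
finger_gap: 0.102
```

Call:
play_rows --series '[[[0,0,0],[0,1,0],1],[[0,0,0],[0,1,0],1],[[0,0,0],[0,1,0],1],[[0,0,0],[0,1,0],1],[[0,0,0],[0,1,0],1],[[0,0,0],[0,1,0],1],[[0,0,0],[0,1,0],1],[[0,0,0],[0,1,0],1],[[0,0,0],[0,0.1,0],1],[[0,0,0],[0,0,0],1]]'

```text
t: 66.3
tool_pos: [0.6101, -0.0287, 0.1364]
ee_rot: [-0.078, 0.703, -0.703, 0.079]
wrist_force: [0.1, 0.4, 2.1]
finger_gap: 0.106
```

```bash
python3 - <<'E'
from disp import *
move([.6095,-.0289,.136],1.787-np.pi);s,p,Rm=tool();print(s["wrist_force"],s["wrist_torque"],s["finger_gap"])
s=cam("scene");save(s["img"],"bb_s.png",(220,170,360,290),5.5)
c=cam("wrist");save(c["img"],"bb_w.png",(140,60,400,290),3)
E
```

```text
shift units [0.015 0.009 0.002] tcp [ 0.6101 -0.0287  0.1364] y axis [ 0.001   0.0004 -1.    ] zyaw -1.3487155781092386
turn units [ 0.003  0.073 -0.013]
[0.0647 0.3523 2.0961] [-0.0082  0.1346 -0.0274] 0.10588580325057283
```

View pics/bb_s.png

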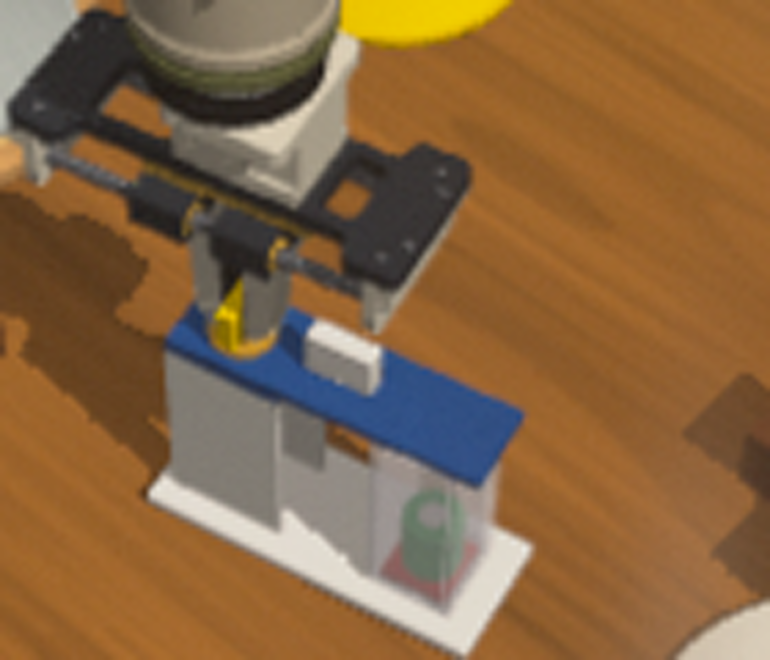

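View pics/bb_w.png

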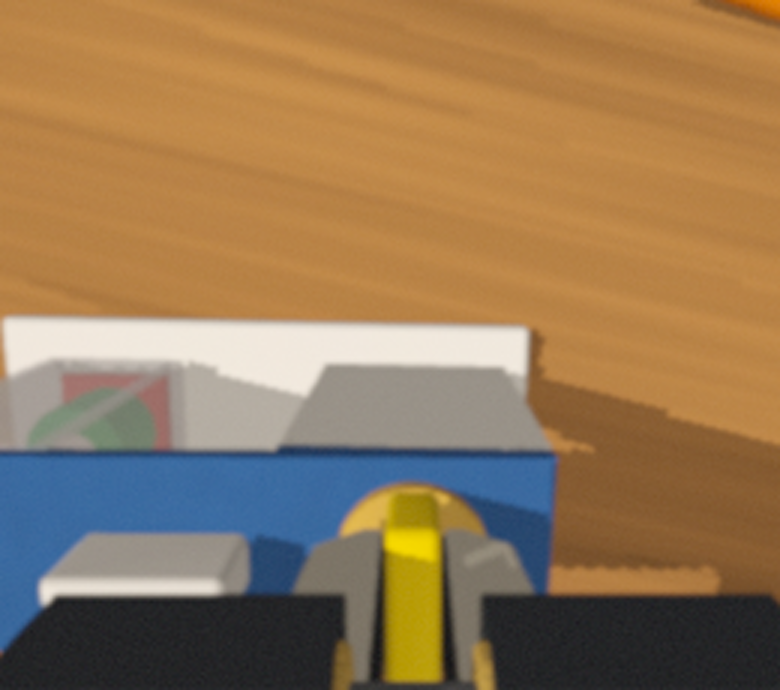

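Call:
play_rows --series '[[[0,0,0],[0,0,0],0.85],[[0,0,0],[0,0,0],0.82],[[0,0,0],[0,0,0],0.82],[[0,0,0],[0,0,0],0.82],[[0,0,0],[0,0,0],0.82],[[0,0,0],[0,0,0],0.82],[[0,0,0],[0,0,0],0.82]]'

```text
t: 67.1
tool_pos: [0.6097, -0.0287, 0.1359]
ee_rot: [-0.077, 0.703, -0.703, 0.077]
wrist_force: [0.9, 0.2, -0.4]
finger_gap: 0.18
```

```bash
python3 - <<'E'
from disp import *
s,p,Rm=tool();print(p,s["wrist_force"],s["finger_gap"])
c=cam("wrist");save(c["img"],"bc_w.png",(140,60,400,290),3)
E
```

```text
[ 0.6097 -0.0287  0.1359] [ 0.9465  0.2352 -0.45  ] 0.1801607100731784
```

View pics/bc_w.png

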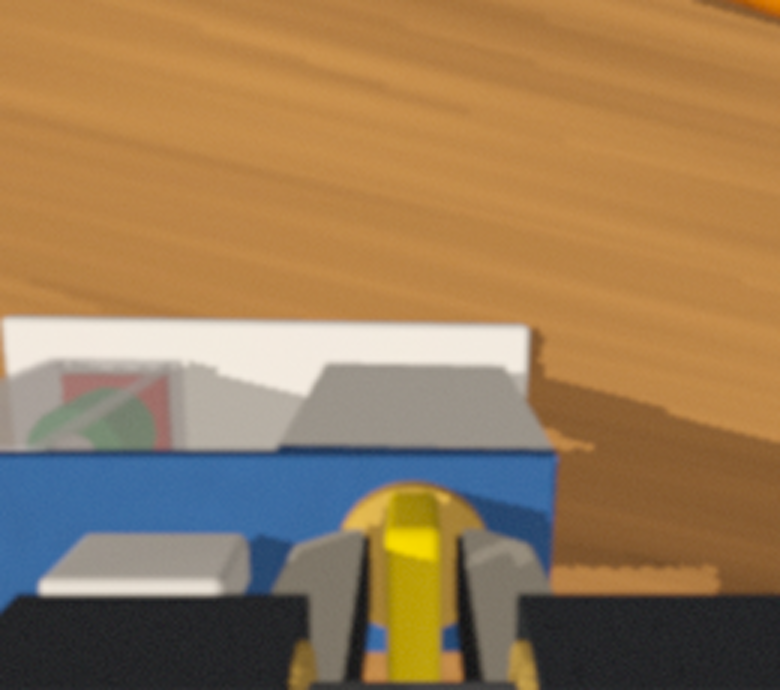

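Free on both sides. Rise.

Call:
play_rows --series '[[[0,-0.3,0],[0,0,0],0.82],[[0,-0.6,0],[0,0,0],0.82],[[0,-0.9,0],[0,0,0],0.82],[[0,-0.9,0],[0,0,0],0.82],[[0,-0.9,0],[0,0,0],0.82],[[0.7,-0.5,0],[0,0,0],0.82],[[0.9,0,0],[0,0,0],0.82],[[0,0,0],[0,0,0],0.82],[[0,0,0],[0,0,0],0.82],[[0,0,0],[0,0,0],0.82]]'

```text
t: 68.15
tool_pos: [0.5478, -0.0426, 0.3005]
ee_rot: [-0.077, 0.703, -0.703, 0.078]
wrist_force: [-0.4, -0.3, 0.8]
finger_gap: 0.18
```

```bash
python3 - <<'E'
from disp import *
s,p,Rm=tool();print(p,s["wrist_force"],s["t"],Rm[:,0])
c=cam("wrist");save(c["img"],"bd_w.png");t=cam("scene");save(t["img"],"bd_s.png",(140,130,400,310),3)
print([proj(c,world((.5985,.0203,1.787),o,z)) for o,z in (([-.05,0],.128),([-.05,0],.157))])
E
```

```text
[ 0.5478 -0.0426  0.3005] [-0.413  -0.3037  0.7689] 68.15 [-0.9762 -0.2171 -0.0013]
[array([[276.4974, 136.7002]]), array([[276.4288, 137.3081]])]
```

View pics/bd_w.png

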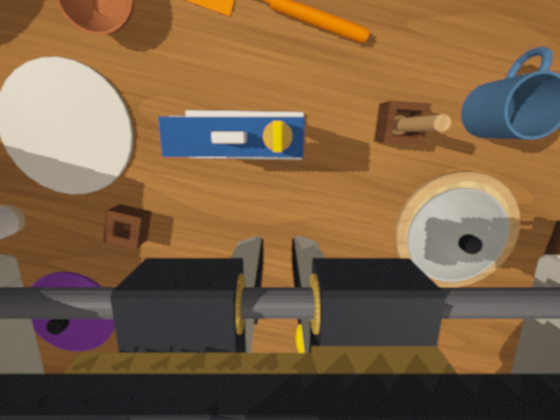

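View pics/bd_s.png

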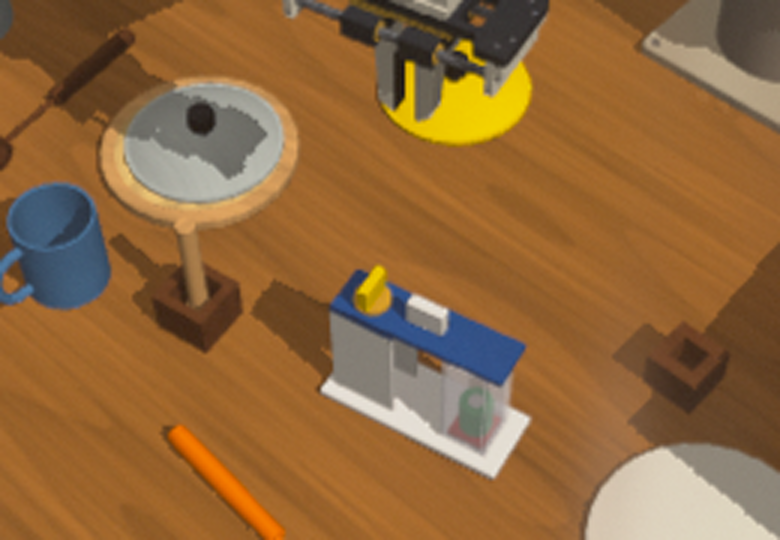

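```bash
python3 - <<'E'
from disp import *
c=cam("wrist");save(c["img"],"be_w.png",(150,95,330,175),4.4)
E
```

```text
(no output)
```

View pics/be_w.png

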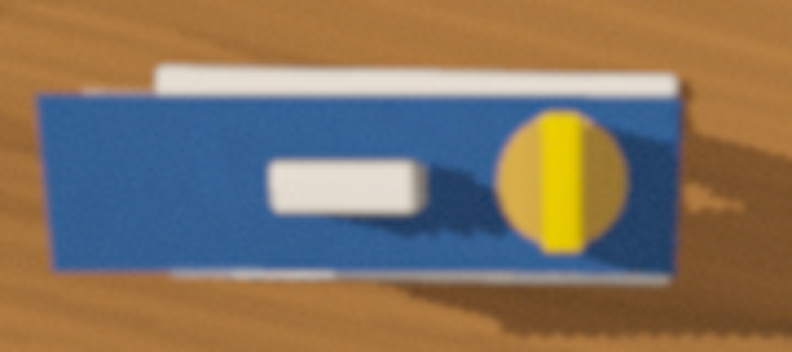

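The crop shows the bar flat and aligned, with the wing square across it and the flange on the bar. Handing in.

```bash
python3 - <<'E'
from station import env
print(env.hand_in())
E
```

```text
the job is handed in; nothing more can be done
None
```

The dispenser is refilled, covered and locked, and I handed the job in at about 68 s. The hand-in gives no verdict, so the results below rest on my own checks.

- **Lid:** The steel lid lies flat on the bamboo board. My first grasp closed too late and came up empty without moving the lid; the second one held.
- **Tablets:** Both tablets are in the tube. Only two were on the plate, so there were no others to place.
- **Pressing:** The rod pushed the stack down about 30 mm until it stopped hard, at 22–28 N. The scene camera then showed the red follower plate at the bottom.
- **Rod:** It stands upright in its stand again.
- **Cover bar:** It is seated flat, and its slot is within about 1 mm of the bracket's slot by camera fit and arm position.
- **Thumbscrew:** It went through both slots without resistance and its flange met the bar at about 6.6 N. I then turned it a quarter turn, ending less than 0.01 rad from square by the gripper angle.

In the last pictures the wing lies across the bar, everything is in place and the gripper is clear of everything. The bystanders visible in them look where they started, but I did not measure how far each one may have moved. No final check failed or disagreed.

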